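Box the last pralines, scan their ticket and tidy the counter

TASK

Lift the glass dome off the white tray by its knob and stand it on the felt mat, then pack every praline that is left on the tray upright in one row in the open gift box. Then take the scanner from its charging dish and hold it still for about two seconds with its window about 10 cm in front of the middle of the bar-coded ticket, its beam aimed squarely at it. Finally stand the scanner back upright in its dish and the dome back level on the middle of the tray, and never tip the dome or disturb the other things on the counter.

Things in the scene. Friction and masses are not known exactly. Their poses are not given: they have to be found in the camera images.
- tray: white porcelain slab, 220 x 220, 12 thick, fixed on the counter; origin at the centre of its underside. The pralines stand on it under the dome at the start (two rows of three spots, rows 62 apart along the slab's x, spots 44 apart along its y)
- dome: loose clear glass dome, 174 outer diameter at the rim, glass 4 thick, crown 90 above the rim, about 0.45 kg; origin at the centre of its rim (underside), z up
- dome_knob (a point): middle of the upright part of the dark wooden knob on the dome: 31 diameter from 102 to 127 above the rim, this point 114 above the rim (24 above the crown)
- mat: square grey felt mat, 190 x 190, 3 thick, fixed flat on the bare counter; origin at the centre of its underside
- gift_box: loose open slim dark-blue gift box, gold inside; outside 50 (its x) x 238 (its y) x 20 high, walls and floor 4 thick, so inside 42 x 230 x 16 deep: room for one row of six pralines along its y, which stand 18 above its walls; about 0.25 kg; origin at the centre of its underside
- cup_a: round praline cup, ribbed dark chocolate with a pale caramel top, 35 across and 34 high; origin at the centre of its underside, z up through it; may be absent
- cup_b: round praline cup, ribbed dark chocolate with a pale caramel top, 35 across and 34 high; origin at the centre of its underside, z up through it; may be absent
- cup_c: round praline cup, ribbed dark chocolate with a pale caramel top, 35 across and 34 high; origin at the centre of its underside, z up through it; may be absent
- cup_d: round praline cup, ribbed dark chocolate with a pale caramel top, 35 across and 34 high; origin at the centre of its underside, z up through it; may be absent
- square_a: square milk-chocolate praline with cream stripes on top, 34 x 34 x 34; origin at the centre of its underside, x and y parallel to its sides; may be absent
- square_b: square milk-chocolate praline with cream stripes on top, 34 x 34 x 34; origin at the centre of its underside, x and y parallel to its sides; may be absent
- ticket_stand: fixed oak wedge, 94 (its x) x 110 (its y), 36 high at its low front edge (-x) and 114 at the back; its face slopes 40 degrees from level and looks up and to its -x; origin at the centre of its underside
- ticket_label (a point): centre of the white bar-coded price ticket (76 x 94) on the wedge's sloping face, 75 above the counter; its z axis points straight out of the ticket, its y is level
- scanner: loose cordless barcode scanner, black, orange trigger, 0.26 kg, standing on a round foot 62 across, 12 high, with an upright handle 32 x 28. Head on top 46 wide (its y), 40 thick, 90 long, nose 40 degrees down towards +x, top at 169. Hold its flat sides (y = +-23) on the handle's axis 125 to 145 above the foot, where they reach from 99 to 151. Origin: centre of the foot's underside, z up
- scanner_window (a point): centre of the red reading window at the nose (35 ahead of the handle's axis, 96 above the foot); its z axis is the reading beam, going out 40 degrees below level along the scanner's +x; its y is the scanner's y
- charger: fixed round black charging dish for the scanner, 110 in diameter at its foot, rim 26 high, flat floor 18 above its underside and about 76 across, so the scanner's foot has about 7 to spare all round; origin at the centre of its underside
- milk_bottle: bystander: white bottle, 60 across, 130 high; origin at its foot
- coffee_cup: bystander: white cup, 72 across, 65 high; origin at its foot
- nib_jar: bystander: amber jar, 68 across, 90 high; origin at its foot
- cocoa_tin: bystander: dark blue tin, 60 across, 75 high; origin at its foot
- bell: bystander: brass counter bell, 68 across, 52 high; origin at its foot
- tablet: bystander: wrapped chocolate tablet lying flat, 60 x 110 x 11; origin at the centre of its underside
- spatula: bystander: spatula lying flat on the counter; origin about its middle
Things that resemble listed ones, but are neither listed nor needed, are in the scene too. What is shaped like the dome but pink is not meant. Of the things that look like the scanner, the larger one is meant.

How it is judged:
By the outcome, as a careful person would: the job done as asked, in the order asked, and still so for the second after the job is handed in, with the robot touching nothing.
Of cup_a, cup_b, cup_c, cup_d, square_a, square_b only 4 to 6 are there at a start; the rules pass over those that are not, and their reading is None.
At some moment in a run one of cup_a, cup_b, cup_c, cup_d, square_a, square_b, gift_box may be knocked a few centimetres aside while the robot is not near it.
It also fails if it takes over 208 s, if anything falls off the work surface, if the arm or the gripper's body presses on something with over 40 N, if the wrist force passes 120 N, or if a joint passes its speed limit or range.

ROBOT

A 6-joint arm with a two-finger parallel gripper is mounted at the origin on the work surface. World frame = base frame: x ahead of the robot, y to its left, z up, the work surface at z = 0. Lengths are in m, angles in rad, forces in N, time in s.
With the tool pointing down it reaches from about 0.35 to 0.975 m from the base axis. Payload 4.9 kg.
Tool frame: the origin (TCP) lies midway between the tips of the shut fingers; the grasp point (between the pads) lies 19 mm behind it; x points along the fingers, y is the direction in which the jaws open and shut, and the axes are right-handed (so a half turn about x gives the same grasp; the last joint's range is limited). The gripper opens to 85 mm and grips with 20 to 120 N. Pads are 22 mm wide; open, the fingers measure 114 mm over their backs; the gripper's body (76 mm by 85 mm) begins 54 mm behind the grasp point. The pads swing forward as they close: fully open they stand 13 mm farther back than shut.
Start: joints at [1.08, 0.053, 1.613, -0, 1.476, -0.119], TCP at [0.227, 0.582, 0.208] pointing down, gripper open.
Joint ranges: [-3.01, 3.01], [-1.01, 2.22], [0.06, 2.58], [-1.02, 4.17], [0.09, 2.62], [-3.14, 3.14]. Speed limits (rad/s): [2.57, 2.57, 3.14, 3.14, 3.14, 3.14].

INTERFACE

Orientations are given as a rotation vector (axis times angle).
In Python, from station import ctrl gives the robot as it stands.
- The arm moves only by the shell command python3 -m handwheel 'ROWS' [FORCE]. ROWS is JSON, a list of rows, each a list of 3 entries, a list of its own where there are three numbers: the finger opening in m, from 0 to 0.0854, then the shift along the tool's x, y, z in m, then the turn, a rotation vector about the tool's x, y, z in degrees. In form: [[claw, [dx, dy, dz], [ax, ay, az]], ...]. A call has 1 to 10 rows; each row shifts and turns the commanded pose from where the row before left it, along the tool's axes as they then stand; what a row does not reach is not made up. A row lasts 1/12 s, in which the tool goes at most 41.7 mm and 7.16 degrees, less where a joint would pass 70% of its speed; a pose out of reach is approached as far as the arm can. A call with a gripper value outside its range is refused whole. The fingers move at their own pace and stop on an object; FORCE is the grip in N (left out, the last holds). Time passes only in rows, so rows that do not move let the fingers close. It gives the time, the measured TCP pose, the force and the opening at its end, in the units of the state.
- ctrl.get_obs(): the state, without advancing time (a new reading comes with each control period).
- ctrl.get_image(name): name is "scene" or "top" or "wrist"; returns the picture (400x640x3 uint8, red, green, blue); there is no depth.
- ctrl.camera_params(name): a dict with "vertical_fov" (degrees; the focal length in pixels is half the picture's height over the tangent of half this angle, whatever the lens; pixels are square), "cx", "cy" (the principal point, pixels), "rvec" (rotation vector, rad) and "tvec" (3), from world to camera coordinates, as OpenCV has them; the wrist camera has in their place "T_tool_cam" (4x4, takes a point from camera to tool coordinates, whose origin is the TCP and whose axes are the tool frame's). Camera axes: x right, y down, z forward; pixel columns grow to the right and rows downward; lengths in m; the calibration is good to about 2 mm. A picture is of the moment at which its call begins: read the wrist's pose just before it. camera_params takes no time and is no camera call.
- ctrl.finish_job(): hands the job in, once; it reports no verdict.
Trained networks look in the newest picture that a camera, given by its name, has taken for a name from the list of things; names that differ only in an ending like _2 or _b are one class to them, and where a whole thing is asked for, a point or a joint stands for the part that bears it (a point fixed in the world has none). Each returns a list of dicts, best first, with "score" (0 to 1); they miss things now and then, are a little off and sometimes report something else, mostly with a low value. They report only what shows in the picture. A call takes as long as a camera call. They do not tell look-alikes from the thing itself.
- ctrl.look_for(thing, camera): "box" ([centre column, centre row, width, height] in pixels, round what is visible of it).
- ctrl.silhouettes(thing, camera): "mask" (400x640 bool, what is visible of it) and "box" ([centre column, centre row, width, height] in pixels, round what is visible of it).
- ctrl.tip_of(thing, camera): "centre" ([row, column] in pixels: a listed point, or the origin of a listed thing).
The state is a dict: "t": time; "q": joint angles; "dq": joint speeds; "effort": joint torques, N m; "tool_pos": TCP position; "tool_rot": TCP orientation; "contact_force": force on the tool from outside, world axes, zero at the start; "wrist_torque": the same for the moment, N m; "opening": finger opening in m.
Only numpy, scipy, OpenCV 4.12 (cv2) and the standard library are available. Lean on these libraries where they do the work, as an engineer would, in place of code of your own. Each camera call takes 0.05 s, during which the arm holds its last target.

## Working session

There is one attempt and no reset: what is moved stays moved. The work goes in short steps, Python scripts to look and compute and a shell command to move; the robot and the scene stay as the last step left them, time stands still between calls to the robot, and variables do not carry over. Pictures are saved under pics/ and viewed, and the job is handed in when it is done.

```bash
ls; mkdir -p pics; python3 - <<'E'
from station import ctrl
import cv2
o=ctrl.get_obs(); print({k:o[k] for k in('t','q','tool_pos','tool_rot','opening')})
for n in('scene','top','wrist'):
    cv2.imwrite(f'pics/{n}0.png',ctrl.get_image(n)[:,:,::-1]); print(n,ctrl.camera_params(n))
E
```

```text
pics
{'t': 0.0, 'q': array([ 1.08000643e+00,  5.33667050e-02,  1.61427810e+00,  3.16857817e-06,
        1.47602591e+00, -1.18998489e-01]), 'tool_pos': array([0.22673246, 0.58170359, 0.20696647]), 'tool_rot': array([ 0.29016162,  1.55166986, -0.29328881]), 'opening': 0.0854203803734412}
scene {'vertical_fov': 46.914719254472004, 'cx': 323.35110648749395, 'cy': 205.47069329102473, 'rvec': array([ 2.41036076,  0.85548763, -0.27393425]), 'tvec': array([-0.35179199, -0.25961668,  1.63796158])}
top {'vertical_fov': 56.303160280529156, 'cx': 317.00227315538893, 'cy': 194.8782587347307, 'rvec': array([ 2.17596383, -2.11859172,  0.14060607]), 'tvec': array([-0.0848684 ,  0.52383416,  1.20023042])}
wrist {'vertical_fov': 62.3037640749491, 'cx': 317.8178997315181, 'cy': 191.80440274726513, 'T_tool_cam': array([[-1.56466484e-04, -2.83669190e-01,  9.58922190e-01,
        -1.65639949e-01],
       [ 9.99998786e-01, -1.53115388e-03, -2.89778348e-04,
        -2.17989705e-04],
       [ 1.55045862e-03,  9.58920980e-01,  2.83669086e-01,
        -7.11760587e-02],
       [ 0.00000000e+00,  0.00000000e+00,  0.00000000e+00,
         1.00000000e+00]])}
```

View pics/scene0.png

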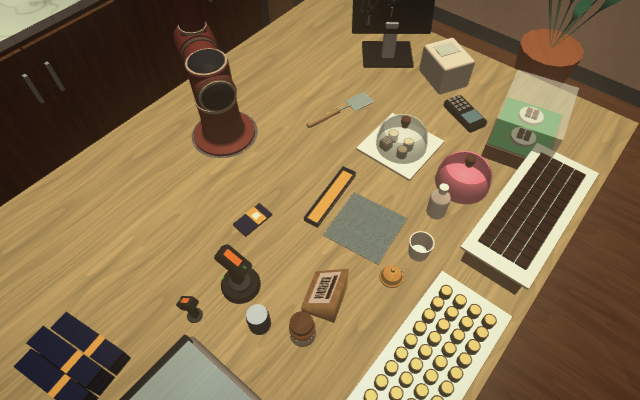

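View pics/top0.png

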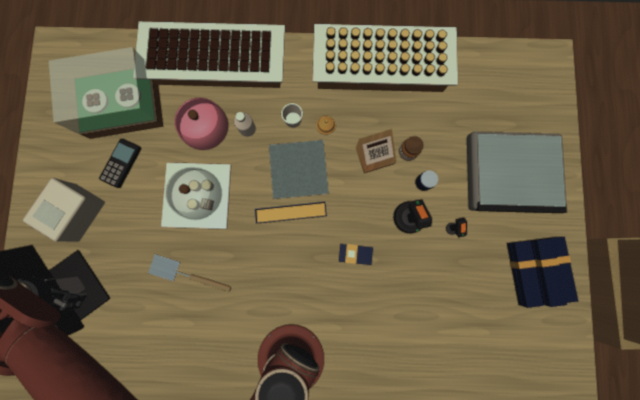

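View pics/wrist0.png

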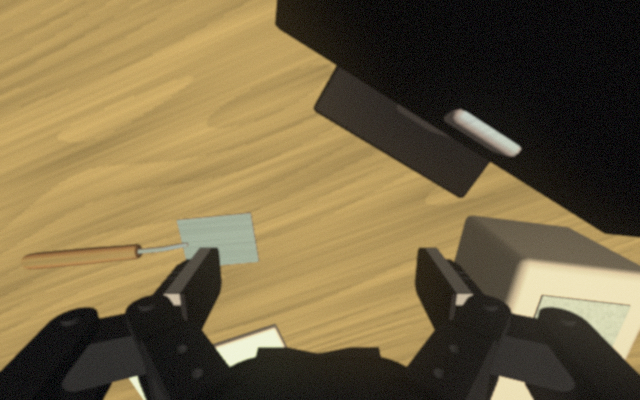

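```bash
cat > h.py <<'E'
import numpy as np, cv2
from scipy.spatial.transform import Rotation as R
from station import ctrl
_P={n:ctrl.camera_params(n) for n in('scene','top','wrist')}
def cam(n,obs=None):
    p=_P[n]; f=200/np.tan(np.radians(p['vertical_fov'])/2)
    K=np.array([[f,0,p['cx']],[0,f,p['cy']],[0,0,1]])
    if n=='wrist':
        o=obs or ctrl.get_obs(); T=np.eye(4);T[:3,:3]=R.from_rotvec(o['tool_rot']).as_matrix();T[:3,3]=o['tool_pos']
        M=np.linalg.inv(T@p['T_tool_cam'])
    else:
        M=np.eye(4);M[:3,:3]=R.from_rotvec(p['rvec']).as_matrix();M[:3,3]=p['tvec']
    return K,M
def proj(n,X,obs=None):
    K,M=cam(n,obs); X=np.atleast_2d(X); c=X@M[:3,:3].T+M[:3,3]; u=c@K.T; return u[:,:2]/u[:,2:]
def ray(n,uv,obs=None):
    K,M=cam(n,obs); d=M[:3,:3].T@np.linalg.inv(K)@np.array([uv[0],uv[1],1.]); return -M[:3,:3].T@M[:3,3], d/np.linalg.norm(d)
def onz(n,uv,z,obs=None):
    o,d=ray(n,uv,obs); return o+d*(z-o[2])/d[2]
def tri(*a): # (name,uv[,obs])
    A=np.zeros((3,3));b=np.zeros(3);L=[]
    for x in a:
        o,d=ray(*x);Q=np.eye(3)-np.outer(d,d);A+=Q;b+=Q@o;L.append((o,d))
    X=np.linalg.solve(A,b); return X,[np.linalg.norm(np.cross(X-o,d)) for o,d in L]
def ori(o): return R.from_rotvec(o['tool_rot']).as_matrix()
def save(img,name,box=None,s=1):
    if box: x0,y0,x1,y1=box; img=img[y0:y1,x0:x1]
    if s!=1: img=cv2.resize(img,None,fx=s,fy=s,interpolation=cv2.INTER_CUBIC)
    cv2.imwrite('pics/'+name,img[:,:,::-1])
def shot(n):
    o=ctrl.get_obs(); return ctrl.get_image(n),o
E
python3 - <<'E'
from h import *
np.set_printoptions(precision=3,suppress=True)
img=ctrl.get_image('top')
save(img,'top_a.png',(130,70,340,230),3.8)
save(img,'top_b.png',(320,110,490,280),3.5)
for n in('top',):
  for t in ['tray','dome','dome_knob','mat','gift_box','cup_a','square_a','ticket_stand','ticket_label','scanner','scanner_window','charger','milk_bottle','coffee_cup','nib_jar','cocoa_tin','bell','tablet','spatula']:
    r=[(np.round(d['centre'][::-1]),round(d['score'],2),onz(n,d['centre'][::-1],0)[:2]) for d in ctrl.tip_of(t,n) if d['score']>.2]
    print(t,r[:6])
E
```

```text
tray []
dome [(array([198., 192.]), 0.57, array([0.529, 0.337])), (array([207., 125.]), 0.57, array([0.769, 0.32 ]))]
dome_knob [(array([195., 115.]), 0.71, array([0.802, 0.364])), (array([184., 189.]), 0.61, array([0.539, 0.383])), (array([355., 254.]), 0.58, array([ 0.334, -0.202]))]
mat [(array([297., 168.]), 0.83, array([0.622, 0.001]))]
gift_box [(array([289., 214.]), 0.82, array([0.464, 0.023]))]
cup_a []
square_a [(array([421., 182.]), 0.69, array([ 0.585, -0.424])), (array([290., 121.]), 0.64, array([0.791, 0.03 ]))]
ticket_stand [(array([374., 154.]), 0.56, array([ 0.679, -0.265]))]
ticket_label [(array([380., 151.]), 0.72, array([ 0.69 , -0.284]))]
scanner [(array([411., 219.]), 0.68, array([ 0.458, -0.389])), (array([451., 225.]), 0.68, array([ 0.439, -0.524]))]
scanner_window [(array([462., 234.]), 0.78, array([ 0.412, -0.559])), (array([415., 202.]), 0.61, array([ 0.517, -0.402]))]
charger []
milk_bottle [(array([244., 130.]), 0.95, array([0.752, 0.191]))]
coffee_cup [(array([289., 119.]), 0.97, array([0.796, 0.036]))]
nib_jar [(array([407., 150.]), 0.89, array([ 0.696, -0.377]))]
cocoa_tin [(array([424., 183.]), 0.62, array([ 0.583, -0.436])), (array([291., 121.]), 0.31, array([0.79 , 0.029]))]
bell [(array([323., 123.]), 0.65, array([ 0.785, -0.085]))]
tablet [(array([406., 149.]), 0.73, array([ 0.698, -0.375])), (array([412., 214.]), 0.66, array([ 0.476, -0.395]))]
spatula [(array([192., 276.]), 0.8, array([0.249, 0.336]))]
```

View pics/top_a.png

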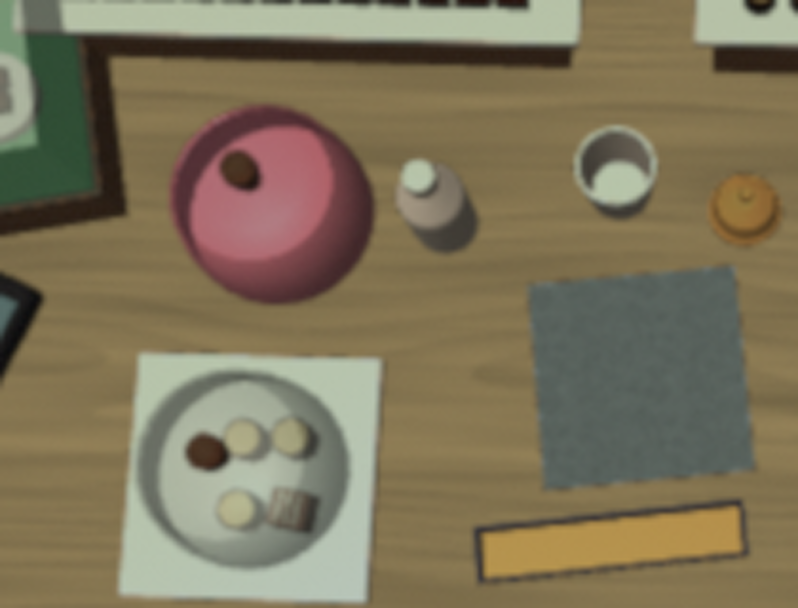

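View pics/top_b.png

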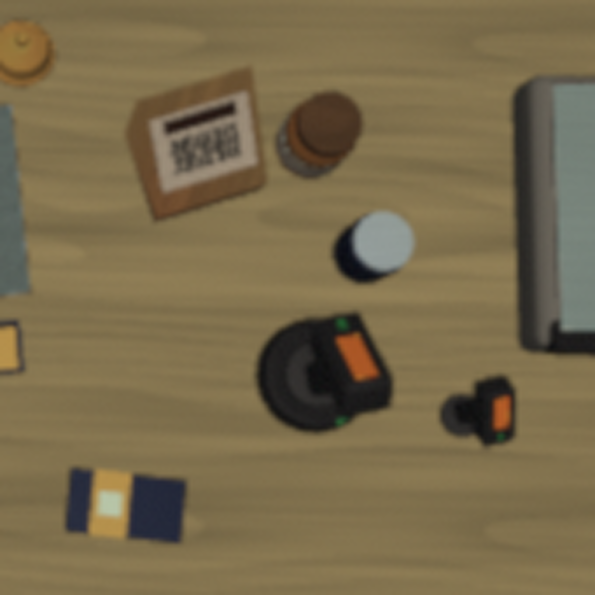

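```bash
python3 - <<'E'
from h import *
np.set_printoptions(precision=3,suppress=True)
img=ctrl.get_image('scene')
save(img,'sc_a.png',(350,100,500,220),5)
save(img,'sc_b.png',(170,190,420,350),3.2)
for n in('scene',):
  for t in ['tray','dome','dome_knob','mat','gift_box','cup_a','square_a','ticket_stand','ticket_label','scanner','scanner_window','charger','milk_bottle','coffee_cup','nib_jar','cocoa_tin','bell','tablet','spatula']:
    r=[(np.round(d['centre'][::-1]),round(d['score'],2),onz(n,d['centre'][::-1],0)[:2]) for d in ctrl.tip_of(t,n) if d['score']>.2]
    print(t,r[:6])
E
```

```text
tray []
dome [(array([402., 145.]), 0.78, array([0.525, 0.346])), (array([459., 184.]), 0.71, array([0.762, 0.322]))]
dome_knob [(array([471., 157.]), 0.76, array([0.737, 0.446])), (array([406., 121.]), 0.75, array([0.472, 0.454]))]
mat [(array([366., 226.]), 0.77, array([0.623, 0.001]))]
gift_box [(array([332., 196.]), 0.79, array([0.471, 0.02 ]))]
cup_a [(array([326., 289.]), 0.34, array([ 0.66, -0.24]))]
square_a []
ticket_stand [(array([322., 298.]), 0.6, array([ 0.668, -0.268])), (array([408., 122.]), 0.26, array([0.478, 0.454]))]
ticket_label [(array([325., 287.]), 0.55, array([ 0.654, -0.238]))]
scanner [(array([196., 317.]), 0.82, array([ 0.438, -0.525])), (array([238., 282.]), 0.78, array([ 0.451, -0.381]))]
scanner_window [(array([244., 272.]), 0.92, array([ 0.441, -0.347])), (array([338., 109.]), 0.74, array([0.241, 0.345])), (array([179., 300.]), 0.58, array([ 0.365, -0.522]))]
charger [(array([239., 282.]), 0.77, array([ 0.456, -0.379])), (array([339., 111.]), 0.39, array([0.251, 0.343]))]
milk_bottle [(array([432., 211.]), 0.83, array([0.752, 0.174]))]
coffee_cup [(array([422., 253.]), 0.6, array([0.806, 0.027])), (array([401., 143.]), 0.36, array([0.515, 0.351]))]
nib_jar [(array([296., 334.]), 0.82, array([ 0.677, -0.391]))]
cocoa_tin [(array([261., 324.]), 0.96, array([ 0.589, -0.428]))]
bell [(array([393., 276.]), 0.9, array([ 0.783, -0.09 ])), (array([256., 220.]), 0.5, array([ 0.344, -0.198]))]
tablet [(array([255., 220.]), 0.9, array([ 0.344, -0.2  ])), (array([323., 298.]), 0.74, array([ 0.67 , -0.266]))]
spatula [(array([338., 111.]), 0.79, array([0.249, 0.339]))]
```

View pics/sc_a.png

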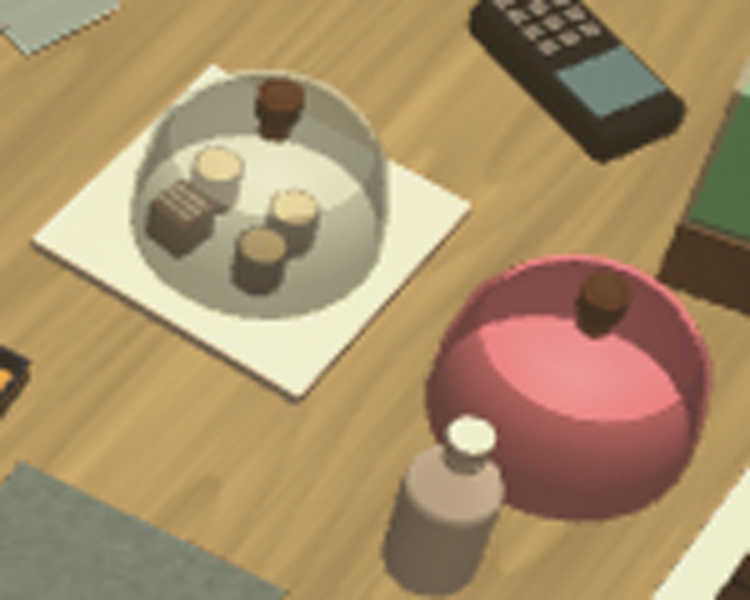

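View pics/sc_b.png

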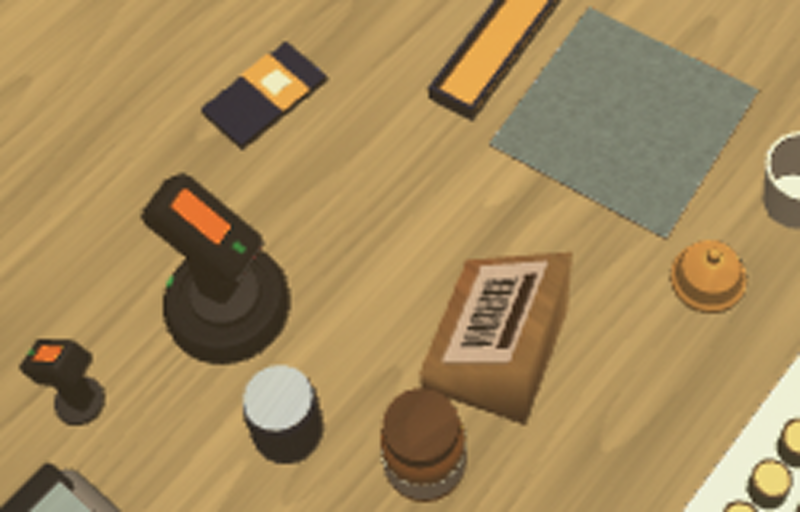

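```bash
python3 - <<'E'
from h import *
np.set_printoptions(precision=4,suppress=True)
for n in('scene','top'):
    K,M=cam(n); print(n,'pos',-M[:3,:3].T@M[:3,3])
print('win',tri(('scene',(244,272)),('top',(415,202))))
print('knob',tri(('scene',(406,121)),('top',(184,189))))
print('label',tri(('scene',(325,287)),('top',(380,151))))
IM={n:ctrl.get_image(n) for n in('top','scene')}
def quad(n,mask,z,seed):
    c,l,st,_=cv2.connectedComponentsWithStats(mask.astype(np.uint8))
    k=l[seed[1],seed[0]]; m=(l==k).astype(np.uint8)
    cs,_=cv2.findContours(m,cv2.RETR_EXTERNAL,cv2.CHAIN_APPROX_NONE)
    cc=max(cs,key=cv2.contourArea)
    P=np.array([onz(n,p[0],z)[:2] for p in cc],np.float32)*1000
    r=cv2.minAreaRect(P); return k,r,st[k][4]
for n,seeds in (('top',dict(tray=(170,222),mat=(298,168),box=(290,213))),('scene',dict(tray=(425,165),mat=(366,226),box=(330,196)))):
    im=IM[n].astype(int); R_,G,B=im[...,0],im[...,1],im[...,2]; hsv=cv2.cvtColor(IM[n],cv2.COLOR_RGB2HSV)
    for t,s in seeds.items(): print(n,t,im[s[1],s[0]],hsv[s[1],s[0]])
    print('tray',quad(n,(G>150)&(G>=R_-25)&(hsv[...,1]<60),.012,seeds['tray']))
    print('mat',quad(n,(hsv[...,1]<60)&(G<150)&(abs(G-R_)<25)&(R_>50),.003,seeds['mat']))
    print('boxin',quad(n,(R_>140)&(B<110)&(R_-G>40)&(hsv[...,1]>130),.004,seeds['box']))
E
```

```text
scene pos [ 1.0017 -0.6641  1.1957]
top pos [ 0.3571 -0.0809  1.2602]
win (array([ 0.4989, -0.3761,  0.1155]), [np.float64(0.0029278325427768335), np.float64(0.0029278325427767016)])
knob (array([0.5226, 0.3413, 0.1181]), [np.float64(0.0008105605456251699), np.float64(0.0008105605456251133)])
label (array([ 0.6725, -0.2683,  0.0773]), [np.float64(0.00460288308254293), np.float64(0.0046028830825428965)])
top tray [182 195 175] [ 50  26 195]
top mat [90 99 93] [70 23 99]
top box [181 146  77] [ 20 147 181]
tray (np.int32(23), ((518.8336791992188, 339.62762451171875), (218.4457550048828, 218.65333557128906), 89.80878448486328), np.int32(1872))
mat (np.int32(188), ((619.7227783203125, -2.851409912109375), (190.6240234375, 191.13230895996094), 6.949692726135254), np.int32(3031))
boxin (np.int32(0), ((562.430908203125, -71.795654296875), (1374.228759765625, 2336.065185546875), 1.3660513162612915), np.int32(255700))
scene tray [193 160 102] [ 19 120 193]
scene mat [128 133 114] [ 38  36 133]
scene box [233 170  79] [ 18 169 233]
tray (np.int32(0), ((325.7808837890625, 204.5870361328125), (2770.4736328125, 1708.2938232421875), 38.73131561279297), np.int32(237569))
mat (np.int32(145), ((621.3932495117188, -4.4784393310546875), (188.07943725585938, 188.3365478515625), 7.1053571701049805), np.int32(3215))
boxin (np.int32(31), ((466.4569091796875, 19.11736297607422), (35.922332763671875, 220.7387237548828), 7.498770713806152), np.int32(630))
```

```bash
cat >> h.py <<'E'
def go(pos,yaw=None,Rt=None,o=None):
    """print tool-axis shift+turn to get from the measured pose to tcp pos with tool down; yaw = angle of tool y in world"""
    o=o or ctrl.get_obs(); A=ori(o)
    if Rt is None:
        if yaw is None: Rt=A
        else:
            y=np.array([np.cos(yaw),np.sin(yaw),0]);x=np.array([0,0,-1.]);Rt=np.array([x,y,np.cross(x,y)]).T
    d=A.T@(np.array(pos)-o['tool_pos']); r=R.from_matrix(A.T@Rt).as_rotvec(degrees=True); d2=Rt.T@(np.array(pos)-o['tool_pos'])
    n=max(np.linalg.norm(d)/.041,np.linalg.norm(r)/7)
    print('shift now-axes',np.round(d*1000,1),'turn',np.round(r,2),'shift in final axes',np.round(d2*1000,1),'rows>=%.1f'%n)
def st():
    o=ctrl.get_obs(); A=ori(o); print('t%.2f'%o['t'],'pos',np.round(o['tool_pos'],4),'x',np.round(A[:,0],3),'y',np.round(A[:,1],3),'F',np.round(o['contact_force'],1),'op %.4f'%o['opening'],'q6 %.2f'%o['q'][5]); return o
E
python3 - <<'E'
from h import *
st()
go((.521,.3403,.22),np.pi) 
go((.521,.3403,.22),0)
go((.521,.3403,.22),np.pi/2)
E
```

```text
t2.25 pos [0.2271 0.5823 0.2082] x [-0. -0. -1.] y [ 0.363  0.932 -0.   ] F [-0.4  0.1  0.5] op 0.0856 q6 -0.12
shift now-axes [ -11.8 -118.6  361.8] turn [-111.3   -0.     0. ] shift in final axes [ -11.8 -293.9 -242. ] rows>=15.9
shift now-axes [ -11.8 -118.6  361.8] turn [68.7  0.   0. ] shift in final axes [-11.8 293.9 242. ] rows>=9.8
shift now-axes [ -11.8 -118.6  361.8] turn [-21.3  -0.    0. ] shift in final axes [ -11.8 -242.   293.9] rows>=9.3
```

```bash
python3 -m handwheel '[[0.085,[-0.005,0,0],[6.87,0,0]],[0.085,[-0.005,0,0],[6.87,0,0]],[0.085,[-0.005,0,0],[6.87,0,0]],[0.085,[-0.005,0,0],[6.87,0,0]],[0.085,[-0.005,0,0],[6.87,0,0]],[0.085,[-0.005,0,0],[6.87,0,0]],[0.085,[-0.005,0,0],[6.87,0,0]],[0.085,[-0.005,0,0],[6.87,0,0]],[0.085,[-0.005,0,0],[6.87,0,0]],[0.085,[-0.005,0,0],[6.87,0,0]]]' 40
python3 -m handwheel '[[0.085,[0,0.025,0.012],[0,0,0]],[0.085,[0,0.025,0.012],[0,0,0]],[0.085,[0,0.025,0.012],[0,0,0]],[0.085,[0,0.025,0.012],[0,0,0]],[0.085,[0,0.025,0.012],[0,0,0]],[0.085,[0,0.025,0.012],[0,0,0]],[0.085,[0,0.025,0.012],[0,0,0]],[0.085,[0,0.025,0.012],[0,0,0]],[0.085,[0,0.025,0.012],[0,0,0]],[0.085,[0,0,0],[0,0,0]]]'
python3 - <<'E'
from h import *
np.set_printoptions(precision=4,suppress=True)
st(); im,o=shot('wrist'); save(im,'w1.png')
go((.521,.3403,.20),0)
for t in('dome_knob','dome','tray'):
    for d in ctrl.tip_of(t,'wrist'): print(t,d['centre'][::-1],d['score'],onz('wrist',d['centre'][::-1],{'dome_knob':.126}.get(t,.012),o))
print(proj('wrist',[[.521,.3403,.126],[.521,.3403,.012]],o))
E
```

```text
t: 3.08
tool_pos: [0.2271, 0.5823, 0.2585]
tool_rot: [1.214, 1.206, -1.214]
contact_force: [0.4, -0.4, -0.1]
opening: 0.0849
t: 3.92
tool_pos: [0.456, 0.4718, 0.2579]
tool_rot: [1.212, 1.205, -1.212]
contact_force: [0.4, 0.0, -0.3]
opening: 0.085
t3.92 pos [0.456  0.4718 0.2579] x [ 0.002 -0.001 -1.   ] y [ 1.    -0.005  0.002] F [ 0.4  0.  -0.3] op 0.0850 q6 0.69
shift now-axes [ 57.9  67.5 132.4] turn [-0.2   0.03  0.01] shift in final axes [ 57.8  67.  132.6] rows>=3.9
dome_knob [601.5, 298.2] 0.93 [0.7507 0.3379 0.126 ]
dome_knob [383.0, 294.5] 0.81 [0.5235 0.3441 0.126 ]
dome [364.9, 251.0] 0.93 [0.5208 0.3364 0.012 ]
dome [536.6, 250.1] 0.72 [0.7562 0.336  0.012 ]
[[380.4426 297.7251]
 [365.127  248.4036]]
```

View pics/w1.png

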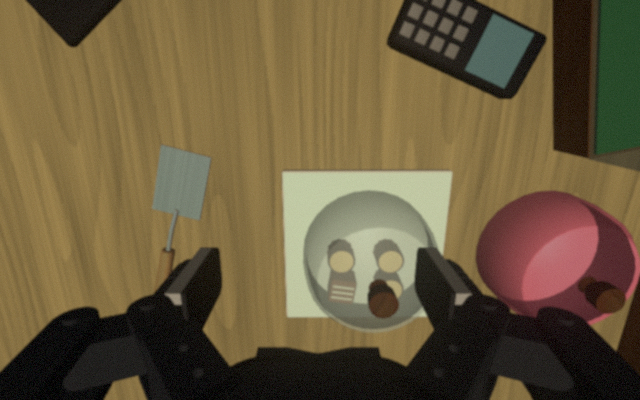

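```bash
python3 -m handwheel '[[0.085,[0,0.0165,0.0325],[0,0,0]],[0.085,[0,0.0165,0.0325],[0,0,0]],[0.085,[0,0.0165,0.0325],[0,0,0]],[0.085,[0,0.0165,0.0325],[-0.2,0,0]],[0.085,[0.029,0,0],[0,0,0]],[0.085,[0.029,0,0],[0,0,0]],[0.085,[0,0,0],[0,0,0]]]'
python3 - <<'E'
from h import *
np.set_printoptions(precision=4,suppress=True)
st(); im,o=shot('wrist'); save(im,'w2.png')
go((.522,.341,.104),0)
for t in('dome_knob',):
    for d in ctrl.tip_of(t,'wrist'): print(t,d['centre'][::-1],d['score'],onz('wrist',d['centre'][::-1],{'dome_knob':.126}.get(t,.012),o))
E
```

```text
t: 4.7
tool_pos: [0.5143, 0.3428, 0.1935]
tool_rot: [1.198, 1.215, -1.216]
contact_force: [-1.3, -0.2, -1.7]
opening: 0.0851
t4.70 pos [0.5143 0.3428 0.1935] x [-0.01  -0.005 -1.   ] y [ 1.     0.004 -0.01 ] F [-1.3 -0.2 -1.7] op 0.0851 q6 0.46
shift now-axes [92.2  7.5  2.4] turn [0.25 0.19 0.4 ] shift in final axes [92.3  6.8  2.7] rows>=2.3
dome_knob [330.1, 200.2] 0.62 [0.5234 0.3388 0.126 ]
```

View pics/w2.png

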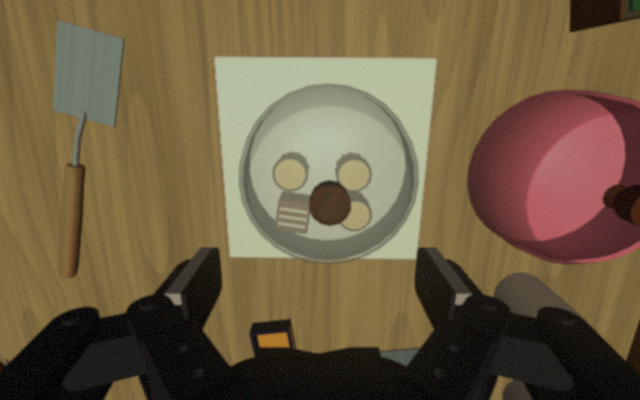

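```bash
python3 -m handwheel '[[0.085,[0,0,0],[0,0,0]],[0.085,[0,0,0],[0,0,0]]]'; python3 - <<'E'
from h import *
st();go((.5225,.3405,.104),0)
E
```

```text
t: 4.97
tool_pos: [0.5187, 0.3456, 0.203]
tool_rot: [1.209, 1.21, -1.202]
contact_force: [-0.1, 0.4, 0.5]
opening: 0.0852
t4.97 pos [0.5187 0.3456 0.203 ] x [ 0.004  0.002 -1.   ] y [1.    0.005 0.004] F [-0.1  0.4  0.5] op 0.0852 q6 0.46
shift now-axes [99.   3.4  5.3] turn [ 0.27 -0.1  -0.2 ] shift in final axes [99.   3.8  5.1] rows>=2.4
```

```bash
python3 -m handwheel '[[0.085,[0.02,0.0038,0.0051],[0.27,-0.1,-0.2]],[0.085,[0.02,0,0],[0,0,0]],[0.085,[0.02,0,0],[0,0,0]],[0.085,[0.02,0,0],[0,0,0]],[0.085,[0.011,0,0],[0,0,0]],[0.085,[0.008,0,0],[0,0,0]],[0.085,[0,0,0],[0,0,0]],[0.085,[0,0,0],[0,0,0]],[0.085,[0,0,0],[0,0,0]]]'; python3 - <<'E'
from h import *
st();go((.5225,.3405,.104),0)
im,o=shot('wrist'); save(im,'w3.png')
E
```

```text
t: 5.72
tool_pos: [0.5226, 0.3397, 0.1031]
tool_rot: [1.209, 1.209, -1.211]
contact_force: [-0.3, -0.8, 0.6]
opening: 0.0849
t5.72 pos [0.5226 0.3397 0.1031] x [-0.001 -0.    -1.   ] y [ 1.    -0.001 -0.001] F [-0.3 -0.8  0.6] op 0.0849 q6 0.46
shift now-axes [-0.9 -0.1 -0.8] turn [-0.06  0.03  0.05] shift in final axes [-0.9 -0.1 -0.8] rows>=0.0
```

View pics/w3.png

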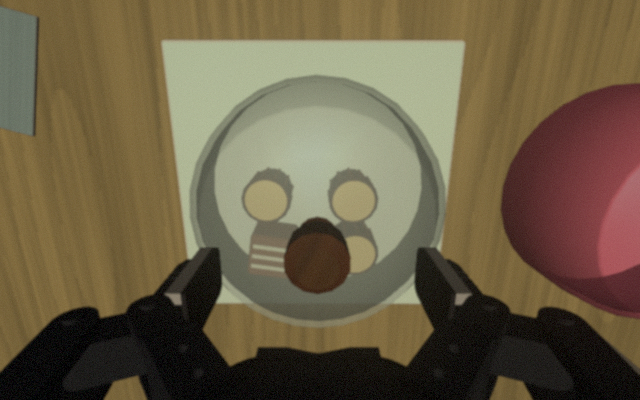

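```bash
python3 -m handwheel '[[0.03,[0,0,0],[0,0,0]],[0.02,[0,0,0],[0,0,0]],[0.02,[0,0,0],[0,0,0]],[0.02,[0,0,0],[0,0,0]],[0.02,[0,0,0],[0,0,0]],[0.02,[0,0,0],[0,0,0]],[0.02,[0,0,0],[0,0,0]],[0.02,[0,0,0],[0,0,0]]]' 50; python3 - <<'E'
from h import *
st()
im,o=shot('wrist'); save(im,'w4.png')
E
```

```text
t: 6.43
tool_pos: [0.522, 0.3392, 0.1017]
tool_rot: [1.208, 1.209, -1.213]
contact_force: [0.3, -0.4, 1.7]
opening: 0.0274
t6.43 pos [0.522  0.3392 0.1017] x [-0.003 -0.001 -1.   ] y [ 1.    -0.001 -0.003] F [ 0.3 -0.4  1.7] op 0.0274 q6 0.46
```

View pics/w4.png

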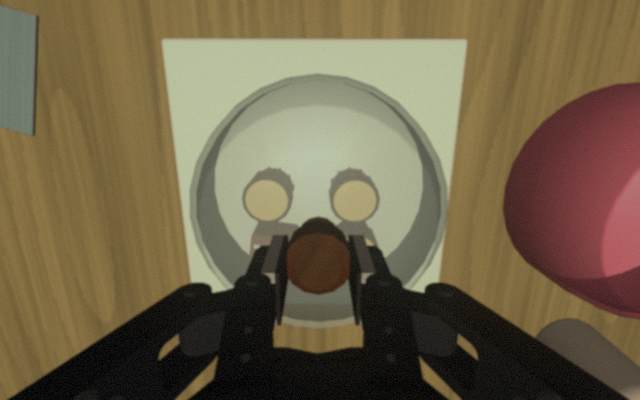

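```bash
python3 - <<'E'
from h import *
o=st();A=ori(o)
for dx in(0,-.019,-.037):
  for dz in(-.011,0,.011):
    print(dx,dz,proj('wrist',o['tool_pos']+A@np.array([dx,-.0155,dz]),o).round())
print(proj('wrist',[[.522,.3405,.139],[.522,.3405,.126]],o))
im=ctrl.get_image('scene'); save(im,'s4.png',(350,70,470,190),5)
E
```

```text
t6.48 pos [0.522  0.3391 0.1017] x [-0.003 -0.001 -1.   ] y [ 1.    -0.001 -0.003] F [0.1 0.6 2.3] op 0.0282 q6 0.46
0 -0.011 [[287. 213.]]
0 0 [[288. 232.]]
0 0.011 [[288. 250.]]
-0.019 -0.011 [[284. 226.]]
-0.019 0 [[285. 247.]]
-0.019 0.011 [[285. 268.]]
-0.037 -0.011 [[280. 243.]]
-0.037 0 [[281. 266.]]
-0.037 0.011 [[281. 288.]]
[[316.11643216 263.54977934]
 [316.30704939 249.91914055]]
```

View pics/s4.png

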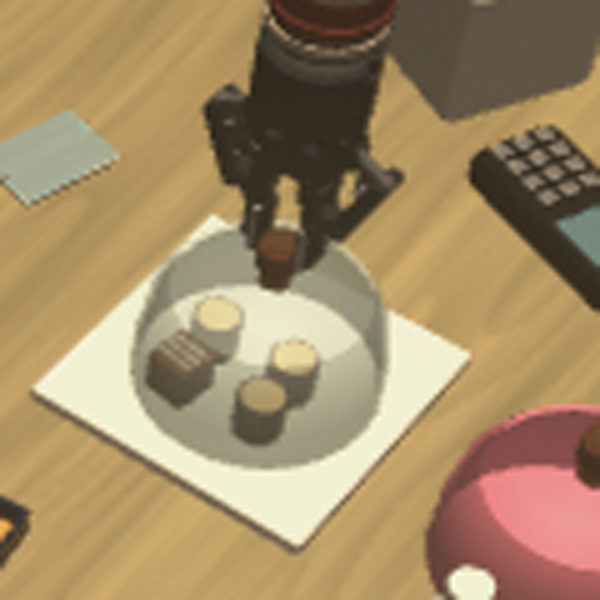

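```bash
python3 -m handwheel '[[0.02,[-0.004,0,0],[0,0,0]],[0.02,[-0.008,0,0],[0,0,0]],[0.02,[-0.012,0,0],[0,0,0]],[0.02,[-0.012,0,0],[0,0,0]],[0.02,[-0.012,0,0],[0,0,0]],[0.02,[-0.012,0,0],[0,0,0]],[0.02,[-0.012,0,0],[0,0,0]],[0.02,[-0.008,0,0],[0,0,0]],[0.02,[0,0,0],[0,0,0]],[0.02,[0,0,0],[0,0,0]]]' 60; python3 - <<'E'
from h import *
st()
im,o=shot('scene'); save(im,'s5.png',(350,50,470,190),4)
im,o=shot('wrist'); save(im,'w5.png')
go((.62,-.0035,.182),0)
E
```

```text
t: 7.37
tool_pos: [0.5222, 0.3394, 0.1821]
tool_rot: [1.208, 1.209, -1.212]
contact_force: [0.2, 0.9, -4.0]
opening: 0.0273
t7.37 pos [0.5222 0.3394 0.1821] x [-0.002 -0.001 -1.   ] y [ 1.    -0.001 -0.002] F [ 0.2  0.9 -4. ] op 0.0273 q6 0.46
shift now-axes [ -1.4  99.1 342.3] turn [-0.07  0.14  0.28] shift in final axes [ -1.7  98.7 342.4] rows>=8.7
```

View pics/s5.png

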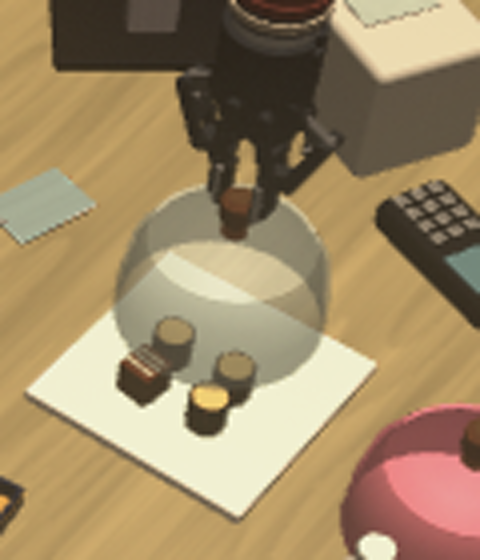

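View pics/w5.png

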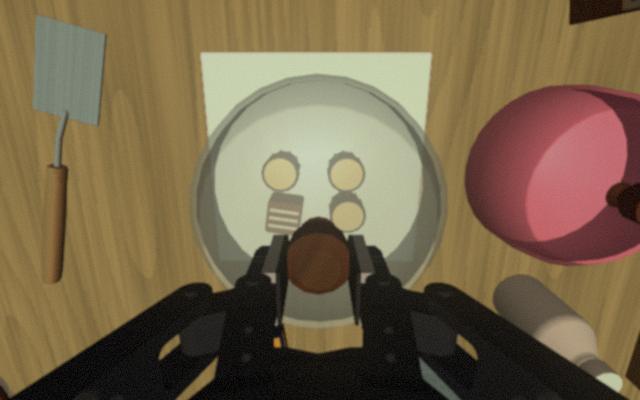

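```bash
python3 -m handwheel '[[0.02,[0,0.002,0.007],[0,0,0]],[0.02,[0,0.004,0.014],[0,0,0]],[0.02,[0,0.006,0.021],[0,0,0]],[0.02,[0,0.007,0.025],[0,0,0]],[0.02,[0,0.008,0.027],[0,0,0]],[0.02,[0,0.008,0.027],[0,0,0]],[0.02,[0,0.008,0.027],[0,0,0]],[0.02,[0,0.008,0.027],[0,0,0]],[0.02,[0,0.008,0.027],[0,0,0]],[0.02,[0,0.008,0.027],[0,0,0]]]'
python3 -m handwheel '[[0.02,[0,0.008,0.027],[0,0,0]],[0.02,[0,0.007,0.025],[0,0,0]],[0.02,[0,0.006,0.021],[0,0,0]],[0.02,[0,0.005,0.018],[0,0,0]],[0.02,[0,0.004,0.012],[0,0,0]],[0.02,[0,0.002,0.008],[0,0,0]],[0.02,[0,0,0.002],[0,0,0]],[0.02,[0,0,0],[0,0,0]],[0.02,[0,0,0],[0,0,0]],[0.02,[0,0,0],[0,0,0]]]'
python3 - <<'E'
from h import *
st()
im,o=shot('scene'); save(im,'s6.png',(300,130,440,280),4)
im,o=shot('wrist'); save(im,'w6.png')
im,o=shot('top'); save(im,'t6.png',(130,100,350,240),3.6)
go((.6205,-.0035,.182),0)
E
```

```text
t: 8.3
tool_pos: [0.5884, 0.1073, 0.1808]
tool_rot: [1.207, 1.21, -1.215]
contact_force: [-0.0, 0.5, -3.9]
opening: 0.028
t: 9.13
tool_pos: [0.6202, -0.002, 0.1814]
tool_rot: [1.206, 1.211, -1.213]
contact_force: [-0.1, -0.4, -5.4]
opening: 0.0277
t9.13 pos [ 0.6202 -0.002   0.1814] x [-0.004 -0.001 -1.   ] y [ 1.    -0.    -0.004] F [-0.1 -0.4 -5.4] op 0.0277 q6 -0.12
shift now-axes [-0.5  0.2  1.4] turn [-0.    0.09  0.19] shift in final axes [-0.5  0.2  1.4] rows>=0.0
```

View pics/w6.png

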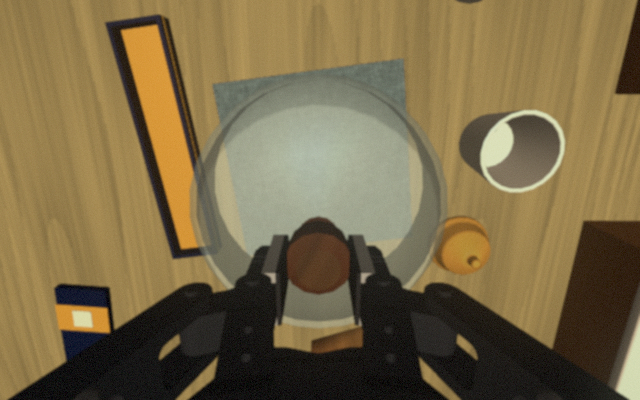

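View pics/t6.png

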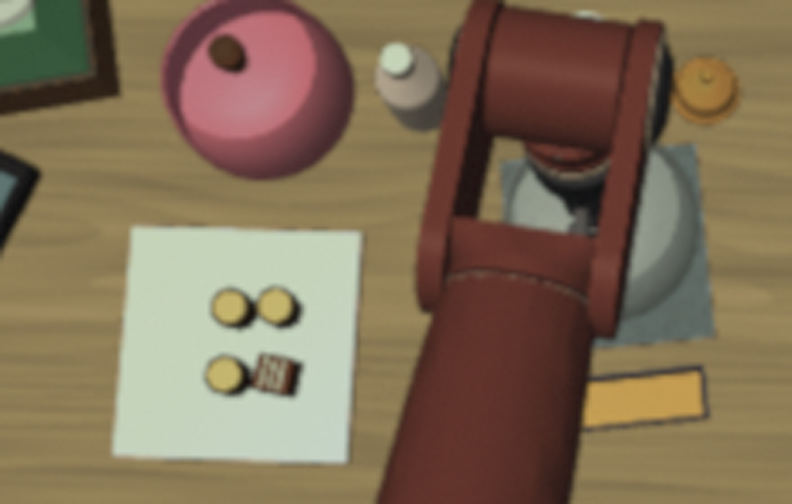

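View pics/s6.png

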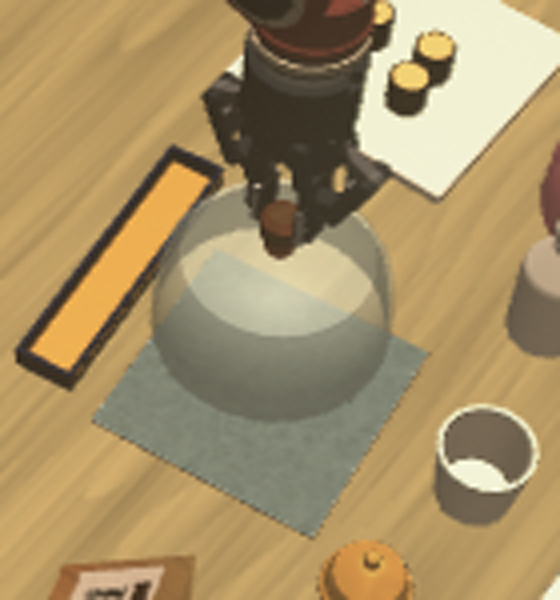

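```bash
python3 -m handwheel '[[0.02,[0.008,0.0005,0.0015],[0,0,0.1]],[0.02,[0.014,0,0],[0,0,0]],[0.02,[0.016,0,0],[0,0,0]],[0.02,[0.016,0,0],[0,0,0]],[0.02,[0.014,0,0],[0,0,0]],[0.02,[0.009,0,0],[0,0,0]],[0.02,[0.005,0,0],[0,0,0]],[0.02,[0.003,0,0],[0,0,0]],[0.02,[0,0,0],[0,0,0]],[0.02,[0,0,0],[0,0,0]]]'
python3 -m handwheel '[[0.02,[0.0015,0,0],[0,0,0]],[0.02,[0.0015,0,0],[0,0,0]],[0.02,[0,0,0],[0,0,0]]]'
python3 - <<'E'
from h import *
st()
E
```

```text
t: 10.12
tool_pos: [0.6213, -0.0047, 0.0972]
tool_rot: [1.209, 1.208, -1.211]
contact_force: [0.5, -0.1, -3.9]
opening: 0.0271
t: 10.37
tool_pos: [0.621, -0.0046, 0.0938]
tool_rot: [1.208, 1.208, -1.212]
contact_force: [-0.2, 0.8, -5.1]
opening: 0.0273
t10.37 pos [ 0.621  -0.0046  0.0938] x [-0.001 -0.002 -1.   ] y [ 1.    -0.001 -0.001] F [-0.2  0.8 -5.1] op 0.0273 q6 -0.12
```

```bash
python3 -m handwheel '[[0.02,[0.001,0,0],[0,0,0]],[0.02,[0,0,0],[0,0,0]]]'
python3 -m handwheel '[[0.02,[0.001,0,0],[0,0,0]],[0.02,[0,0,0],[0,0,0]]]'
```

```text
t: 10.53
tool_pos: [0.6211, -0.0046, 0.0928]
tool_rot: [1.208, 1.208, -1.212]
contact_force: [-0.4, 0.0, -2.9]
opening: 0.0278
t: 10.7
tool_pos: [0.6212, -0.0047, 0.0927]
tool_rot: [1.208, 1.208, -1.212]
contact_force: [-2.5, 0.0, 2.0]
opening: 0.0275
```

Contact. Release and rise.

```bash
python3 -m handwheel '[[0.04,[0,0,0],[0,0,0]],[0.085,[0,0,0],[0,0,0]],[0.085,[0,0,0],[0,0,0]],[0.085,[0,0,0],[0,0,0]],[0.085,[-0.01,0,0],[0,0,0]],[0.085,[-0.02,0,0],[0,0,0]],[0.085,[-0.03,0,0],[0,0,0]],[0.085,[-0.03,0,0],[0,0,0]],[0.085,[-0.01,0,0],[0,0,0]],[0.085,[0,0,0],[0,0,0]]]' 30
python3 - <<'E'
from h import *
st(); im,o=shot('wrist'); save(im,'w7.png')
go((.519,.40,.2),0)
E
```

```text
t: 11.53
tool_pos: [0.6235, -0.0047, 0.1969]
tool_rot: [1.211, 1.201, -1.206]
contact_force: [-0.2, -0.0, -0.4]
opening: 0.085
t11.53 pos [ 0.6235 -0.0047  0.1969] x [ 0.007 -0.003 -1.   ] y [ 1.    -0.001  0.007] F [-0.2 -0.  -0.4] op 0.0850 q6 -0.12
shift now-axes [  -7.4 -103.6 -404.4] turn [-0.07  0.13 -0.14] shift in final axes [  -6.2 -103.1 -404.6] rows>=10.2
```

View pics/w7.png

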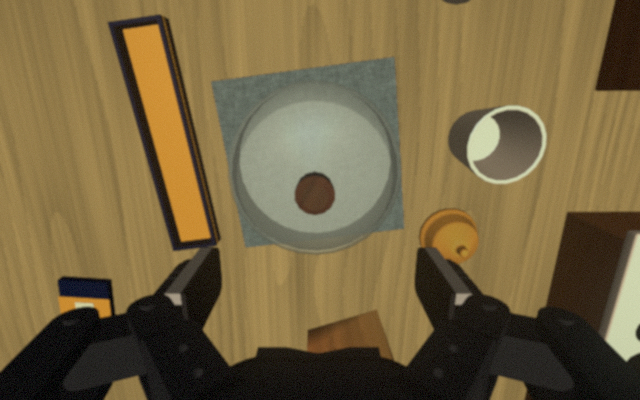

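```bash
python3 - <<'E'
from h import *
im,o=shot('wrist'); im=im.copy()
a=np.linspace(0,2*np.pi,60)
for c,z,col in(((.621,-.0045),.003,(255,0,0)),):
    P=np.c_[c[0]+.087*np.cos(a),c[1]+.087*np.sin(a),z+0*a]
    for p in proj('wrist',P,o): cv2.circle(im,tuple(int(v) for v in p.round()),1,col,-1)
save(im,'w7b.png',(180,40,460,280),2.8)
E
```

View pics/w7b.png

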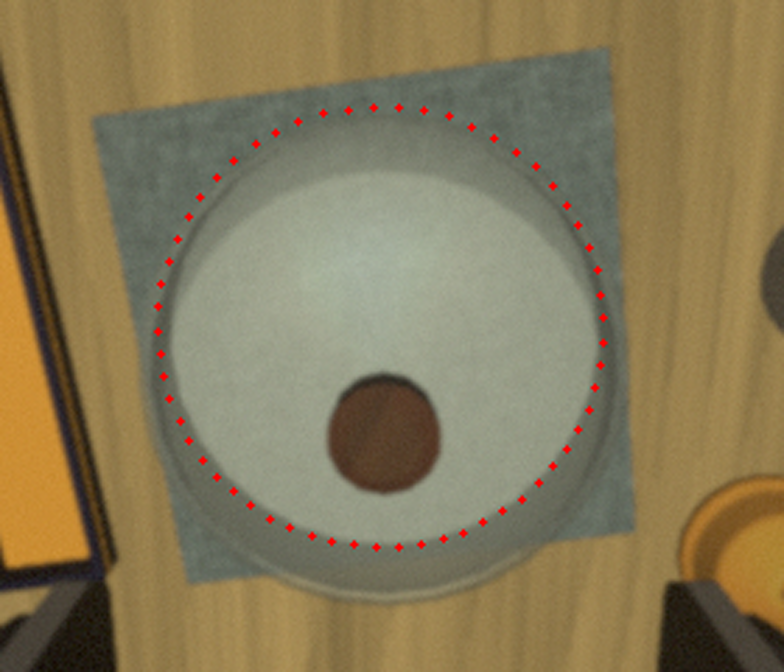

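```bash
python3 -m handwheel '[[0.085,[0,-0.006,-0.02],[0,0,0]],[0.085,[0,-0.01,-0.035],[0,0,0]],[0.085,[0,-0.01,-0.035],[0,0,0]],[0.085,[0,-0.01,-0.035],[0,0,0]],[0.085,[0,-0.01,-0.035],[0,0,0]],[0.085,[0,-0.01,-0.035],[0,0,0]],[0.085,[0,-0.01,-0.035],[0,0,0]],[0.085,[0,-0.01,-0.035],[0,0,0]],[0.085,[0,-0.01,-0.035],[0,0,0]],[0.085,[0,-0.01,-0.03],[0,0,0]]]'
python3 -m handwheel '[[0.085,[0,-0.007,-0.025],[0,0,0]],[0.085,[0,0,0],[0,0,0]],[0.085,[0,0,0],[0,0,0]],[0.085,[0,0,0],[0,0,0]]]'
python3 - <<'E'
from h import *
np.set_printoptions(precision=4,suppress=True)
st(); im,o=shot('wrist'); save(im,'w8.png')
for t in('cup_a','square_a'):
    for d in ctrl.tip_of(t,'wrist'): print(t,d['centre'][::-1],round(d['score'],2),onz('wrist',d['centre'][::-1],.012,o))
    for d in ctrl.silhouettes(t,'wrist'): print(t,'sil',d['box'],round(d['score'],2))
tp=ctrl.get_image('top'); save(tp,'t8.png',(230,110,350,240),5)
for t in('cup_a','square_a'):
    for d in ctrl.tip_of(t,'top'): print('top',t,d['centre'][::-1],round(d['score'],2),onz('top',d['centre'][::-1],.012,o))
E
```

```text
t: 12.47
tool_pos: [0.523, 0.3271, 0.1878]
tool_rot: [1.204, 1.211, -1.216]
contact_force: [0.6, -0.4, -0.4]
opening: 0.0849
t: 12.8
tool_pos: [0.5176, 0.3498, 0.1888]
tool_rot: [1.205, 1.209, -1.215]
contact_force: [-0.4, -0.8, -0.6]
opening: 0.085
t12.80 pos [0.5176 0.3498 0.1888] x [-0.005 -0.004 -1.   ] y [ 1.    -0.001 -0.005] F [-0.4 -0.8 -0.6] op 0.0850 q6 0.48
cup_a [345.3, 212.6] 0.95 [0.5477 0.2956 0.012 ]
cup_a [290.1, 173.0] 0.9 [0.4881 0.3404 0.012 ]
cup_a [343.1, 173.6] 0.67 [0.5444 0.3396 0.012 ]
cup_a sil [285.3, 179.4, 34.8, 42.9] 0.71
cup_a sil [347.9, 179.6, 38.5, 41.8] 0.69
cup_a sil [348.6, 220.6, 34.6, 43.6] 0.67
square_a [289.7, 212.2] 0.78 [0.4865 0.2961 0.012 ]
square_a sil [289.5, 218.8, 35.6, 46.9] 0.68
top cup_a [355.4, 250.5] 0.74 [ 0.3472 -0.2024  0.012 ]
top cup_a [203.5, 186.9] 0.55 [0.5463 0.3143 0.012 ]
top cup_a [195.2, 188.9] 0.49 [0.5387 0.3419 0.012 ]
top cup_a [196.5, 208.6] 0.41 [0.472  0.3327 0.012 ]
top square_a [210.3, 202.1] 0.67 [0.4952 0.2878 0.012 ]
top square_a [299.2, 165.0] 0.37 [ 0.6304 -0.0072  0.012 ]
```

View pics/w8.png

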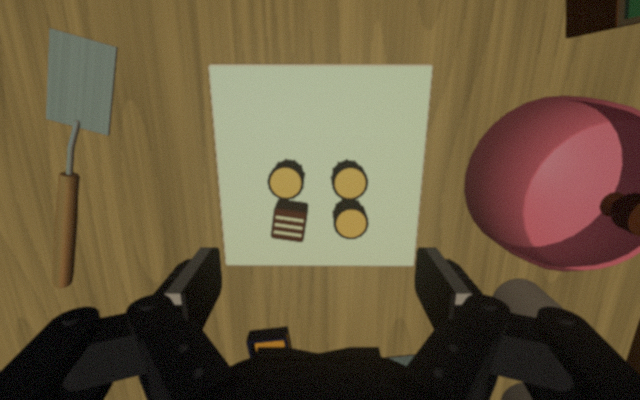

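View pics/t8.png

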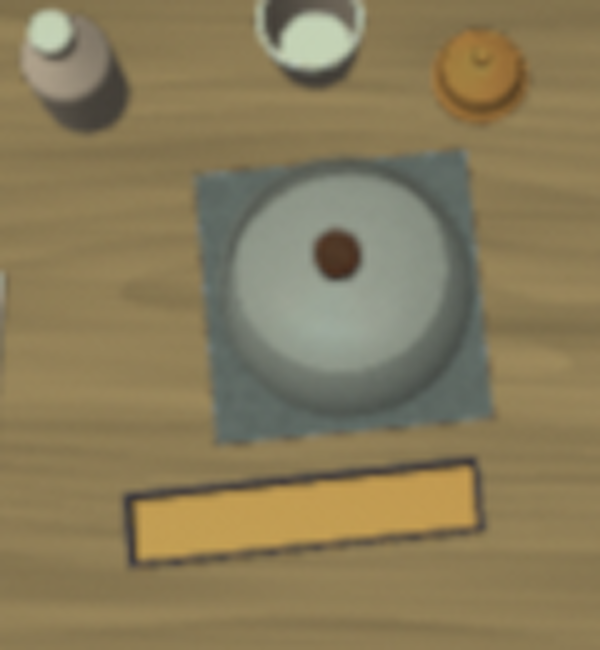

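```bash
cat >> h.py <<'E'
def boxpose(im):
    """gift box from the top picture: gold interior rim quad + dark outline, by colour around it"""
    hsv=cv2.cvtColor(im,cv2.COLOR_RGB2HSV); m=((hsv[...,0]>12)&(hsv[...,0]<24)&(hsv[...,1]>125)&(hsv[...,2]>120)).astype(np.uint8)
    n,l,s,c=cv2.connectedComponentsWithStats(m)
    return [(s[k].tolist(),c[k].round(1).tolist()) for k in range(1,n) if s[k][4]>80]
E
python3 - <<'E'
from h import *
np.set_printoptions(precision=4,suppress=True)
o=ctrl.get_obs()
for p in((286,181),(350,182),(350.5,222),(290.5,222)): print(onz('wrist',p,.046,o))
P=np.array([onz('top',(230+a/5,110+b/5),.02)[:2] for a,b in((125,494),(475,459),(484,528),(133,566))])
print(P,P.mean(0),np.linalg.norm(P-np.roll(P,-1,0),axis=1)); d=(P[0]+P[3]-P[1]-P[2]); print('yaw of y axis',np.degrees(np.arctan2(d[1],d[0]))-90)
print(boxpose(ctrl.get_image('top')))
E
```

```text
[0.4883 0.3407 0.046 ]
[0.5504 0.3395 0.046 ]
[0.5519 0.2979 0.046 ]
[0.4915 0.2981 0.046 ]
[[ 0.4758  0.1347]
 [ 0.5055 -0.0981]
 [ 0.4594 -0.1051]
 [ 0.428   0.127 ]] [0.4672 0.0146] [0.2347 0.0466 0.2343 0.0484]
yaw of y axis 7.49111454758048
[([316, 116, 20, 19, 256], [325.0, 124.1]), ([257, 203, 68, 19, 801], [290.5, 212.1]), ([346, 244, 12, 20, 131], [351.2, 253.4]), ([541, 256, 30, 11, 203], [555.7, 260.9]), ([518, 260, 18, 9, 116], [526.9, 263.9])]
```

```bash
python3 -m handwheel '[[0.05,[0.02,-0.014,0.026],[0,0.1,0.2]],[0.05,[0.03,-0.014,0.027],[0,0.1,0.1]],[0.05,[0.03,0,0],[0,0,0]],[0.05,[0.015,0,0],[0,0,0]],[0.05,[0,0,0],[0,0,0]],[0.05,[0,0,0],[0,0,0]],[0.05,[0,0,0],[0,0,0]]]'
python3 - <<'E'
from h import *
np.set_printoptions(precision=4,suppress=True)
st(); im,o=shot('wrist'); save(im,'w9.png')
for t in('cup_a','square_a'):
    for d in ctrl.tip_of(t,'wrist'): print(t,d['centre'][::-1],round(d['score'],2),onz('wrist',d['centre'][::-1],.012,o))
go((.4895,.2965,.028),0)
print(proj('wrist',[[.4895,.2965,.046]],o))
E
```

```text
t: 13.83
tool_pos: [0.4921, 0.2991, 0.0987]
tool_rot: [1.215, 1.206, -1.204]
contact_force: [-1.1, -0.1, 0.7]
opening: 0.0499
t13.83 pos [0.4921 0.2991 0.0987] x [ 0.006  0.003 -1.   ] y [ 1.    -0.001  0.006] F [-1.1 -0.1  0.7] op 0.0499 q6 0.42
cup_a [387.6, 194.4] 0.83 [0.5491 0.2939 0.012 ]
cup_a [311.5, 137.7] 0.63 [0.4887 0.3391 0.012 ]
cup_a [387.0, 140.8] 0.59 [0.5462 0.3365 0.012 ]
cup_a [309.0, 190.3] 0.16 [0.4864 0.2976 0.012 ]
square_a [311.8, 192.5] 0.85 [0.4886 0.2957 0.012 ]
shift now-axes [71.1 -3.3  3. ] turn [-0.06 -0.19 -0.4 ] shift in final axes [71.1 -2.8  2.8] rows>=1.7
[[312.5821 205.2326]]
```

View pics/w9.png

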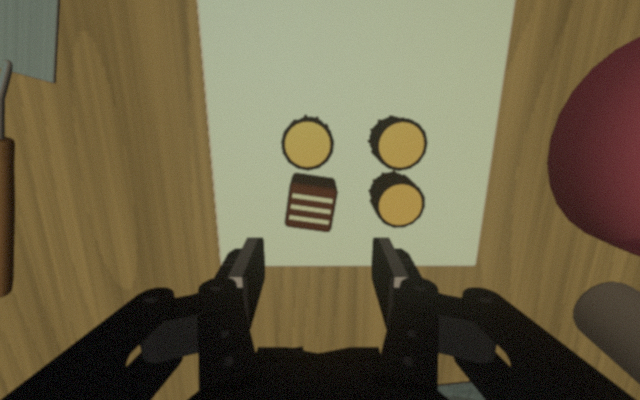

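```bash
python3 -m handwheel '[[0.05,[0,-0.001,0.0015],[6,-0.2,-0.3]],[0.05,[0,0,0],[0,0,0]],[0.05,[0,0,0],[0,0,0]],[0.05,[0.02,0,0],[0,0,0]],[0.05,[0.02,0,0],[0,0,0]],[0.05,[0,0,0],[0,0,0]],[0.05,[0,0,0],[0,0,0]],[0.05,[0,0,0],[0,0,0]]]'
python3 - <<'E'
from h import *
st(); im,o=shot('wrist'); save(im,'w10.png')
go((.4895,.2965,.028),np.radians(-6))
E
```

```text
t: 14.65
tool_pos: [0.4903, 0.2972, 0.0578]
tool_rot: [1.285, 1.157, -1.287]
contact_force: [0.2, 0.7, -0.4]
opening: 0.0502
t14.65 pos [0.4903 0.2972 0.0578] x [-0.001 -0.001 -1.   ] y [ 0.994 -0.105 -0.001] F [ 0.2  0.7 -0.4] op 0.0502 q6 0.52
shift now-axes [30.4 -1.1  1. ] turn [-0.03  0.03 -0.02] shift in final axes [30.4 -1.1  1. ] rows>=0.7
```

View pics/w10.png

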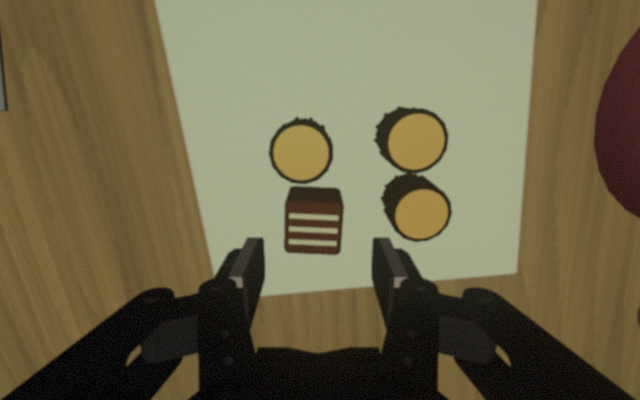

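```bash
python3 -m handwheel '[[0.05,[0.015,-0.0015,0.001],[0,0,0]],[0.05,[0.015,0,0],[0,0,0]],[0.05,[0,0,0],[0,0,0]],[0.05,[0,0,0],[0,0,0]],[0.025,[0,0,0],[0,0,0]],[0.02,[0,0,0],[0,0,0]],[0.02,[0,0,0],[0,0,0]],[0.02,[0,0,0],[0,0,0]],[0.02,[0,0,0],[0,0,0]],[0.02,[0,0,0],[0,0,0]]]' 30
python3 - <<'E'
from h import *
st(); im,o=shot('wrist'); save(im,'w11.png',(200,60,480,330),2.5)
im,o=shot('scene'); save(im,'s11.png',(350,70,470,190),5)
E
```

```text
t: 15.53
tool_pos: [0.4882, 0.2961, 0.0271]
tool_rot: [1.285, 1.157, -1.289]
contact_force: [-0.2, -0.7, 0.6]
opening: 0.0202
t15.53 pos [0.4882 0.2961 0.0271] x [-0.002 -0.001 -1.   ] y [ 0.994 -0.106 -0.001] F [-0.2 -0.7  0.6] op 0.0202 q6 0.52
```

View pics/w11.png

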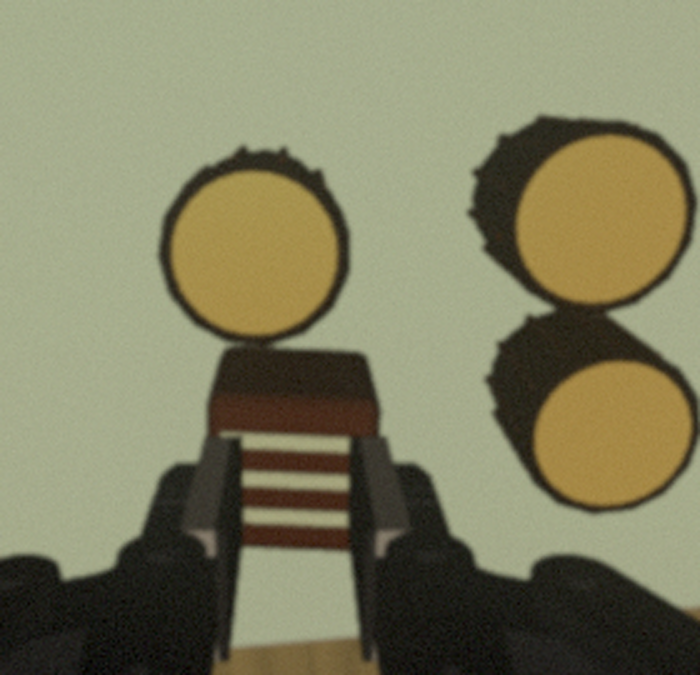

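View pics/s11.png

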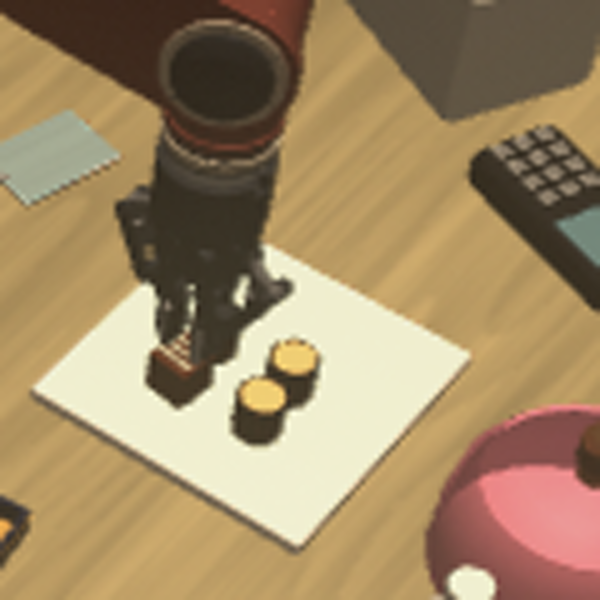

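```bash
python3 - <<'E'
from h import *
o=st();A=ori(o)
im=ctrl.get_image('scene').copy()
big=cv2.resize(im[80:160,360:420],None,fx=10,fy=10,interpolation=cv2.INTER_CUBIC)
for dx,c in((0,(255,0,0)),(-.022,(0,255,0)),(-.04,(0,0,255))):
  for y in(-.01,.01,.02,-.02):
   for z in(-.011,.011):
    p=proj('scene',o['tool_pos']+A@np.array([dx,y,z]))[0]; cv2.circle(big,(int((p[0]-360)*10),int((p[1]-80)*10)),4,c,-1)
cv2.imwrite('pics/s12.png',big[:600,:,::-1])
E
```

```text
t15.63 pos [0.4881 0.296  0.0269] x [-0.002 -0.001 -1.   ] y [ 0.994 -0.106 -0.002] F [0.6 0.1 0.1] op 0.0200 q6 0.52
```

View pics/s12.png

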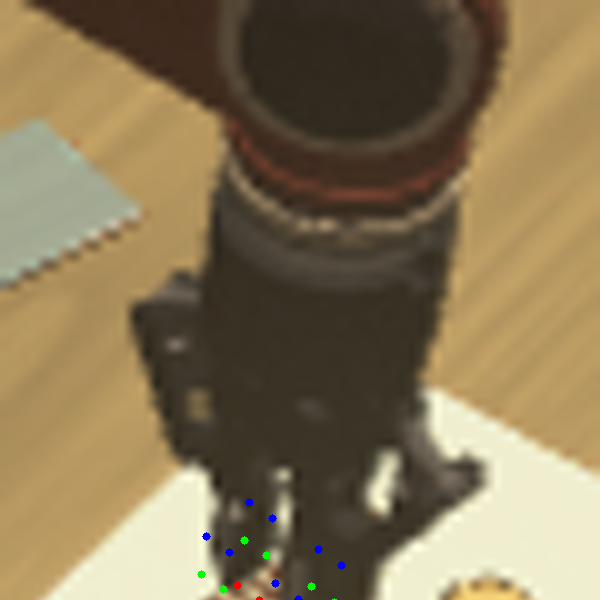

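```bash
python3 - <<'E'
from h import *
o=st();A=ori(o)
im=ctrl.get_image('scene').copy()
big=cv2.resize(im[115:165,365:415],None,fx=12,fy=12,interpolation=cv2.INTER_CUBIC)
for dx,c in((0,(255,0,0)),(-.022,(0,255,0))):
  for y in(-.01,.01):
   for z in(-.011,.011):
    p=proj('scene',o['tool_pos']+A@np.array([dx,y,z]))[0]; cv2.circle(big,(int((p[0]-365)*12),int((p[1]-115)*12)),4,c,-1)
cv2.imwrite('pics/s13.png',big[:,:,::-1])
E
```

```text
t15.68 pos [0.4881 0.296  0.0268] x [-0.002 -0.002 -1.   ] y [ 0.994 -0.106 -0.002] F [ 0.2 -0.8 -0.8] op 0.0196 q6 0.52
```

View pics/s13.png

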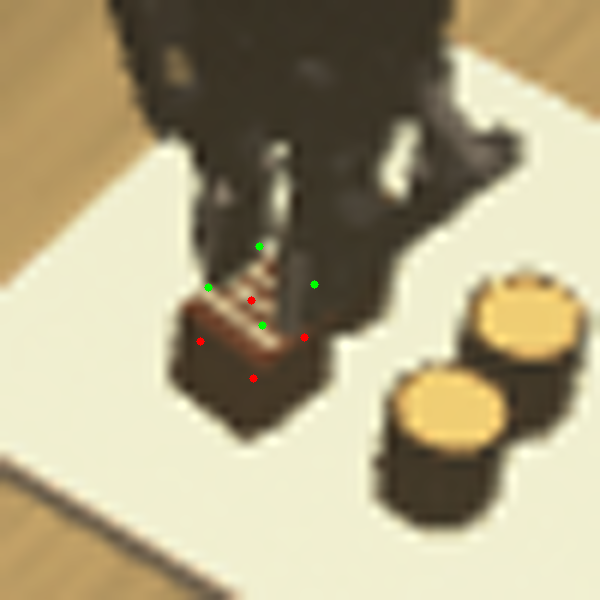

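```bash
python3 -m handwheel '[[0.05,[0,0,0],[0,0,0]],[0.05,[0,0,0],[0,0,0]],[0.05,[0,0,0],[0,0,0]],[0.05,[0.006,0,0],[0,0,0]],[0.05,[0.006,0,0],[0,0,0]],[0.05,[0,0,0],[0,0,0]],[0.05,[0,0,0],[0,0,0]]]'
python3 - <<'E'
from h import *
o=st()
im,_=shot('wrist'); save(im,'w14.png',(200,60,480,330),2.5)
im=ctrl.get_image('scene'); save(im,'s14.png',(365,115,415,165),10)
E
```

```text
t: 16.32
tool_pos: [0.4873, 0.2956, 0.0137]
tool_rot: [1.283, 1.158, -1.291]
contact_force: [0.1, 0.3, 1.2]
opening: 0.05
t16.32 pos [0.4873 0.2956 0.0137] x [-0.004 -0.002 -1.   ] y [ 0.994 -0.106 -0.003] F [0.1 0.3 1.2] op 0.0500 q6 0.52
```

View pics/s14.png

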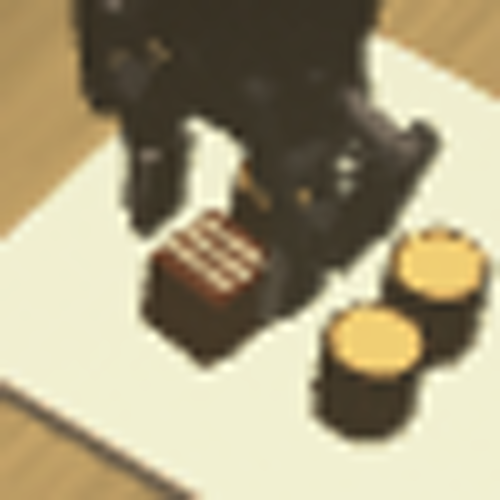

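View pics/w14.png

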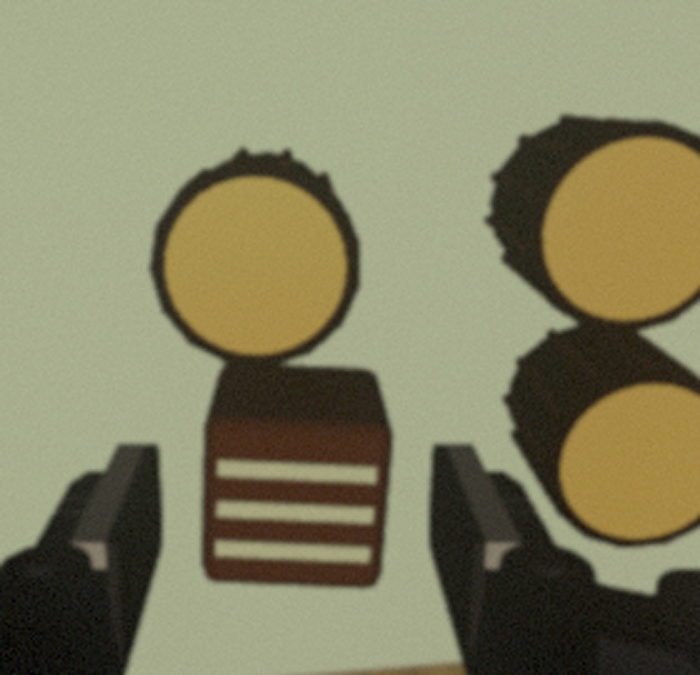

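```bash
python3 -m handwheel '[[0.05,[0.005,0,0],[0,0,0]],[0.05,[0,0,0],[0,0,0]],[0.02,[0,0,0],[0,0,0]],[0.02,[0,0,0],[0,0,0]],[0.02,[0,0,0],[0,0,0]],[0.02,[0,0,0],[0,0,0]],[0.02,[0,0,0],[0,0,0]]]' 30
python3 - <<'E'
from h import *
o=st()
im,_=shot('wrist'); save(im,'w15.png',(200,60,480,330),2.5)
im=ctrl.get_image('scene'); save(im,'s15.png',(365,115,415,165),10)
E
```

```text
t: 17.0
tool_pos: [0.488, 0.296, 0.0098]
tool_rot: [1.285, 1.157, -1.289]
contact_force: [0.0, -1.2, 0.8]
opening: 0.0337
t17.00 pos [0.488  0.296  0.0098] x [-0.002 -0.001 -1.   ] y [ 0.994 -0.106 -0.002] F [ 0.  -1.2  0.8] op 0.0337 q6 0.52
```

View pics/s15.png

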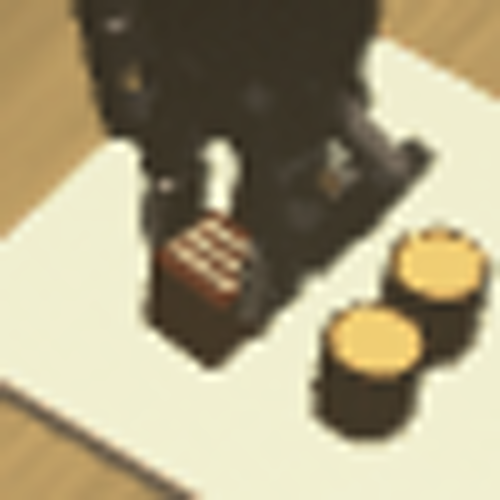

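View pics/w15.png

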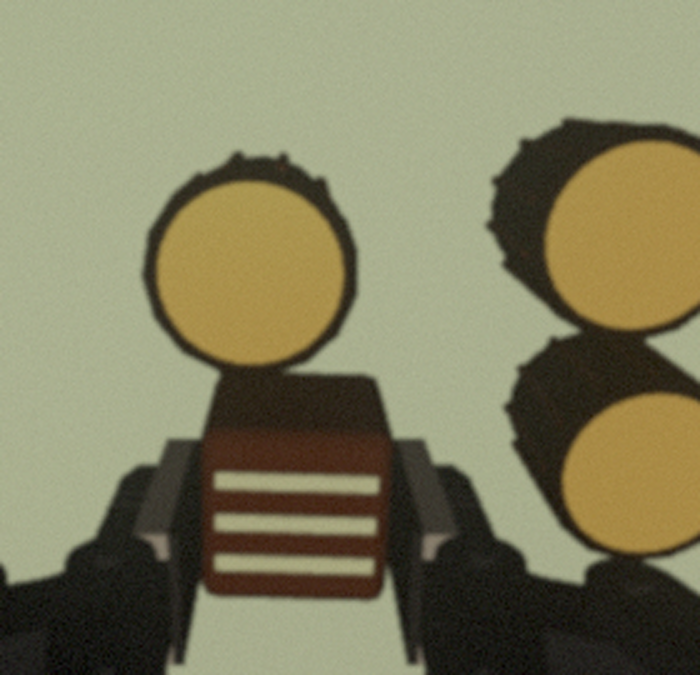

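```bash
python3 -m handwheel '[[0.02,[-0.005,0,0],[0,0,0]],[0.02,[-0.015,0,0],[0,0,0]],[0.02,[-0.025,0,0],[-6.7,0,0]],[0.02,[-0.025,0,0],[-6.7,0,0]],[0.02,[-0.02,0,0],[0,0,0]],[0.02,[0,0,0],[0,0,0]],[0.02,[0,0,0],[0,0,0]]]'
python3 - <<'E'
from h import *
o=st()
im,_=shot('wrist'); save(im,'w16.png')
go((.4757,-.05,.10),np.radians(7.4))
E
```

```text
t: 17.68
tool_pos: [0.4894, 0.2966, 0.1017]
tool_rot: [1.115, 1.266, -1.114]
contact_force: [0.1, -0.3, 0.4]
opening: 0.0334
t17.68 pos [0.4894 0.2966 0.1017] x [ 0.001  0.    -1.   ] y [0.992 0.127 0.001] F [ 0.1 -0.3  0.4] op 0.0334 q6 0.29
shift now-axes [ 3.000e-01 -5.650e+01  3.417e+02] turn [-0.09  0.06  0.1 ] shift in final axes [-1.000e-01 -5.700e+01  3.416e+02] rows>=8.4
```

View pics/w16.png

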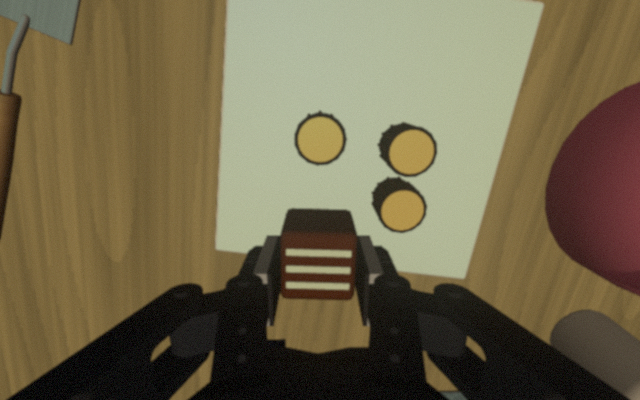

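Square held upright. Move over the box.

```bash
python3 -m handwheel '[[0.02,[0,-0.003,0.015],[0,0,0]],[0.02,[0,-0.004,0.028],[0,0,0]],[0.02,[0,-0.006,0.035],[0,0,0]],[0.02,[0,-0.006,0.035],[0,0,0]],[0.02,[0,-0.006,0.035],[0,0,0]],[0.02,[0,-0.006,0.035],[0,0,0]],[0.02,[0,-0.006,0.035],[0,0,0]],[0.02,[0,-0.006,0.035],[0,0,0]],[0.02,[0,-0.006,0.033],[0,0,0]],[0.02,[0,-0.004,0.025],[0,0,0]]]'
python3 -m handwheel '[[0.02,[0,-0.003,0.018],[0,0,0]],[0.02,[0,-0.001,0.009],[0,0,0]],[0.02,[0,0,0.003],[0,0,0]],[0.02,[0,0,0],[0,0,0]],[0.02,[0,0,0],[0,0,0]],[0.02,[0,0,0],[0,0,0]]]'
python3 - <<'E'
from h import *
o=st()
im,_=shot('wrist'); save(im,'w17.png')
go((.4757,-.05,.10),np.radians(7.4))
im=im.copy()
c=np.array([.4672,.0155]);t=np.radians(7.4);ex=np.array([np.cos(t),np.sin(t)]);ey=np.array([-np.sin(t),np.cos(t)])
for a,b in((25,119),(25,-119),(-25,119),(-25,-119),(25,0),(-25,0),(25,60),(-25,60)):
    q=c+ex*a/1000+ey*b/1000; p=proj('wrist',[q[0],q[1],.02],o)[0]; cv2.circle(im,(int(p[0].round()),int(p[1].round())),2,(255,0,0),-1)
save(im,'w17b.png')
tp=ctrl.get_image('top'); print(boxpose(tp)); save(tp,'t17.png',(230,150,350,240),6)
E
```

```text
t: 18.57
tool_pos: [0.4731, -0.0217, 0.0983]
tool_rot: [1.112, 1.269, -1.12]
contact_force: [0.9, 0.7, 0.1]
opening: 0.0332
t: 19.07
tool_pos: [0.475, -0.0484, 0.1]
tool_rot: [1.112, 1.269, -1.116]
contact_force: [0.1, 0.2, -0.5]
opening: 0.0332
t19.07 pos [ 0.475  -0.0484  0.1   ] x [-0.003 -0.001 -1.   ] y [ 0.992  0.129 -0.003] F [ 0.1  0.2 -0.5] op 0.0332 q6 -0.39
shift now-axes [0.1 0.4 1.7] turn [0.02 0.05 0.14] shift in final axes [0.1 0.4 1.7] rows>=0.0
[([316, 116, 19, 19, 246], [324.8, 124.1]), ([282, 207, 23, 12, 164], [291.4, 213.4]), ([257, 209, 17, 13, 178], [264.1, 214.6]), ([346, 244, 12, 20, 134], [351.3, 253.4]), ([541, 256, 30, 11, 199], [555.7, 261.0]), ([518, 260, 18, 9, 112], [526.8, 263.9])]
```

View pics/w17b.png

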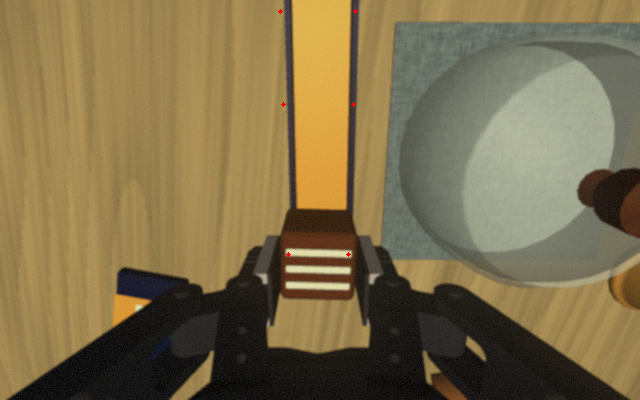

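View pics/t17.png

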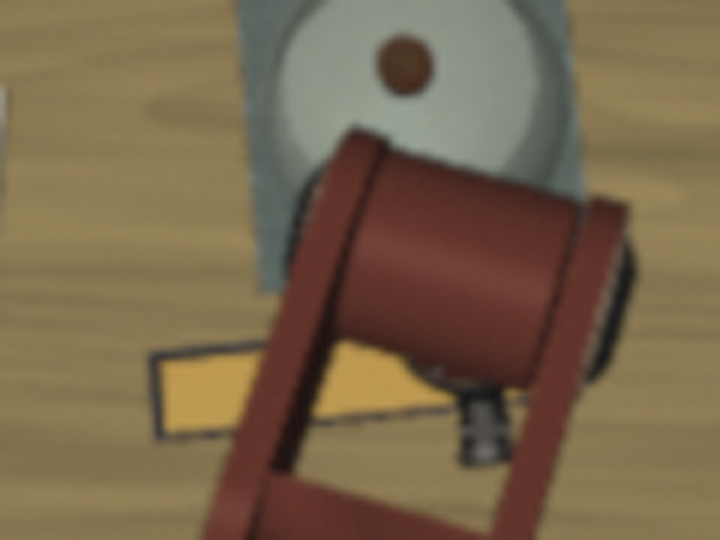

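```bash
python3 - <<'E'
from h import *
np.set_printoptions(precision=4,suppress=True)
o=ctrl.get_obs(); im=cv2.imread('pics/w17.png')[:,:,::-1].astype(int)
for r in(20,60,100,140,180):
    blue=im[r,:,2]-im[r,:,0]; row=im[r,260:390]; 
    m=np.where(blue[270:380]>-15)[0]+270; print(r,m.min(),m.max(),m.tolist())
    a=onz('wrist',(m.min()-.5,r),.02,o);b=onz('wrist',(m.max()+.5,r),.02,o); print(a,b,np.linalg.norm(a-b),(a+b)/2)
E
```

```text
20 286 357 [286, 287, 288, 289, 290, 353, 354, 355, 356, 357]
[0.4389 0.0669 0.02  ] [0.4869 0.0731 0.02  ] 0.04834341083688233 [0.4629 0.07   0.02  ]
60 287 356 [287, 288, 289, 290, 291, 352, 353, 354, 355, 356]
[0.4421 0.0421 0.02  ] [0.4902 0.0483 0.02  ] 0.04850670097925118 [0.4662 0.0452 0.02  ]
100 288 355 [288, 289, 290, 291, 351, 352, 353, 354, 355]
[0.4455 0.0156 0.02  ] [0.4938 0.0218 0.02  ] 0.04868080469586912 [0.4697 0.0187 0.02  ]
140 289 353 [289, 290, 291, 292, 350, 351, 352, 353]
[ 0.4492 -0.0127  0.02  ] [ 0.4969 -0.0066  0.02  ] 0.04812667368230797 [ 0.473  -0.0096  0.02  ]
180 291 352 [291, 292, 293, 349, 350, 351, 352]
[ 0.4538 -0.0429  0.02  ] [ 0.501  -0.0369  0.02  ] 0.047532740023171365 [ 0.4774 -0.0399  0.02  ]
```

```bash
python3 -m handwheel '[[0.02,[0.015,0.003,0.002],[0,0,0]],[0.02,[0.02,0,0],[0,0,0]],[0.02,[0.02,0,0],[0,0,0]],[0.02,[0.012,0,0],[0,0,0]],[0.02,[0,0,0],[0,0,0]],[0.02,[0,0,0],[0,0,0]],[0.02,[0,0,0],[0,0,0]]]'
python3 - <<'E'
from h import *
o=st()
im,_=shot('wrist'); save(im,'w18.png')
go((.478,-.05,.0035),np.radians(7.5))
im,_=shot('scene'); save(im,'s18.png',(280,170,360,230),8)
E
```

```text
t: 19.75
tool_pos: [0.4792, -0.0511, 0.0344]
tool_rot: [1.113, 1.266, -1.115]
contact_force: [0.4, -0.1, -1.2]
opening: 0.0334
t19.75 pos [ 0.4792 -0.0511  0.0344] x [-0.    -0.002 -1.   ] y [ 0.992  0.128 -0.001] F [ 0.4 -0.1 -1.2] op 0.0334 q6 -0.39
shift now-axes [31.3 -1.3 -1.5] turn [-0.16  0.13 -0.02] shift in final axes [31.3 -1.3 -1.4] rows>=0.8
```

View pics/w18.png

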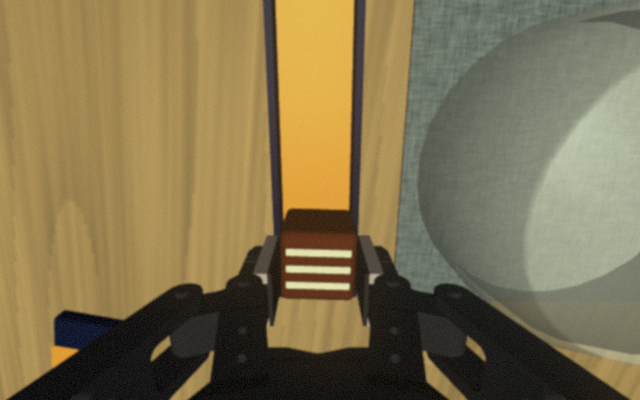

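View pics/s18.png

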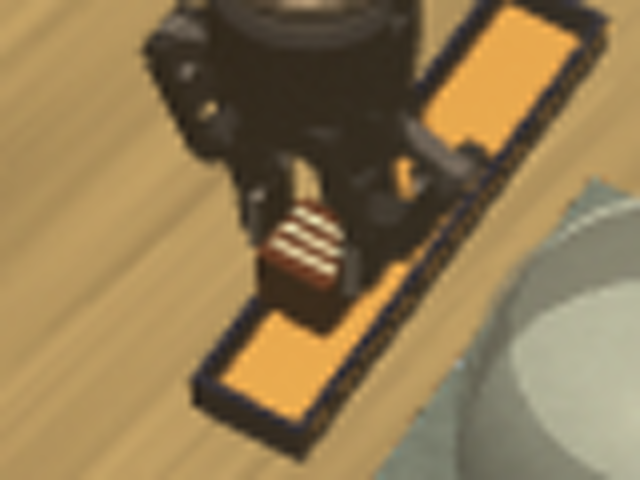

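```bash
python3 -m handwheel '[[0.02,[0.012,-0.0012,-0.001],[0,0,0]],[0.02,[0.01,0,0],[0,0,0]],[0.02,[0.006,0,0],[0,0,0]],[0.02,[0.002,0,0],[0,0,0]],[0.02,[0,0,0],[0,0,0]],[0.02,[0,0,0],[0,0,0]]]'
python3 - <<'E'
from h import *
o=st()
E
```

```text
t: 20.35
tool_pos: [0.4767, -0.0502, 0.0028]
tool_rot: [1.112, 1.268, -1.117]
contact_force: [-0.3, 0.1, -0.5]
opening: 0.0333
t20.35 pos [ 0.4767 -0.0502  0.0028] x [-0.003 -0.001 -1.   ] y [ 0.992  0.127 -0.003] F [-0.3  0.1 -0.5] op 0.0333 q6 -0.39
```

```bash
python3 -m handwheel '[[0.02,[0.001,0,0],[0,0,0]],[0.046,[0,0,0],[0,0,0]],[0.046,[0,0,0],[0,0,0]],[0.046,[0,0,0],[0,0,0]],[0.05,[-0.01,0,0],[0,0,0]],[0.05,[-0.025,0,0],[0,0,0]],[0.05,[-0.035,0,0],[0,0,0]],[0.05,[-0.03,0,0],[0,0,0]],[0.05,[0,0,0],[0,0,0]],[0.05,[0,0,0],[0,0,0]]]'
python3 - <<'E'
from h import *
o=st()
im,_=shot('wrist'); save(im,'w19.png')
go((.520,.33,.10),0)
E
```

```text
t: 21.18
tool_pos: [0.4792, -0.0506, 0.1058]
tool_rot: [1.114, 1.262, -1.113]
contact_force: [0.7, 0.8, -0.0]
opening: 0.0502
t21.18 pos [ 0.4792 -0.0506  0.1058] x [ 0.004 -0.003 -1.   ] y [0.992 0.128 0.004] F [ 0.7  0.8 -0. ] op 0.0502 q6 -0.39
shift now-axes [   2.8   90.5 -371.8] turn [ 7.33  0.12 -0.01] shift in final axes [   3.6   42.3 -380.3] rows>=9.3
```

View pics/w19.png

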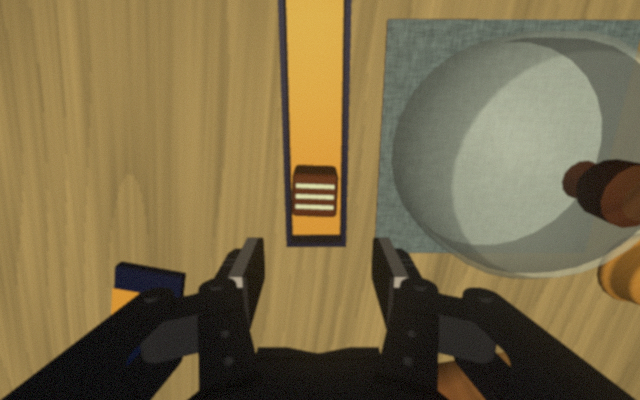

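```bash
python3 - <<'E'
from h import *
o=ctrl.get_obs(); print(onz('wrist',(316,246),.02,o),onz('wrist',(315,197),.038,o))
go((.551,.2965,.10),0)
E
python3 -m handwheel '[[0.05,[0,0,-0.02],[7.1,0,0]],[0.05,[0,0.006,-0.035],[0,0,0]],[0.05,[0,0.007,-0.035],[0,0,0]],[0.05,[0,0.007,-0.035],[0,0,0]],[0.05,[0,0.007,-0.035],[0,0,0]],[0.05,[0,0.007,-0.035],[0,0,0]],[0.05,[0,0.007,-0.035],[0,0,0]],[0.05,[0,0.007,-0.035],[0,0,0]],[0.05,[0,0.007,-0.035],[0,0,0]],[0.05,[0,0.007,-0.03],[0,0,0]]]'
python3 -m handwheel '[[0.05,[0,0.005,-0.018],[0,0,0]],[0.05,[0,0,0],[0,0,0]],[0.05,[0,0,0],[0,0,0]],[0.05,[0,0,0],[0,0,0]],[0.05,[0,0,0],[0,0,0]]]'
python3 - <<'E'
from h import *
o=st()
im,_=shot('wrist'); save(im,'w20.png')
go((.551,.2965,.0095),0)
E
```

```text
[ 0.48301878 -0.09902415  0.02      ] [ 0.4763913  -0.05140671  0.038     ]
shift now-axes [   2.9  117.  -334.6] turn [ 7.33  0.12 -0.01] shift in final axes [   3.6   73.3 -346.8] rows>=8.6
t: 22.07
tool_pos: [0.5338, 0.2818, 0.0994]
tool_rot: [1.201, 1.214, -1.211]
contact_force: [0.3, -0.7, 0.4]
opening: 0.0498
t: 22.48
tool_pos: [0.5395, 0.2967, 0.1007]
tool_rot: [1.203, 1.211, -1.211]
contact_force: [0.9, -0.3, 0.4]
opening: 0.0503
t22.48 pos [0.5395 0.2967 0.1007] x [-0.004 -0.002 -1.   ] y [ 1.     0.003 -0.004] F [ 0.9 -0.3  0.4] op 0.0503 q6 0.38
shift now-axes [91.5 11.5  0. ] turn [0.15 0.12 0.18] shift in final axes [91.6 11.2  0.2] rows>=2.3
```

View pics/w20.png

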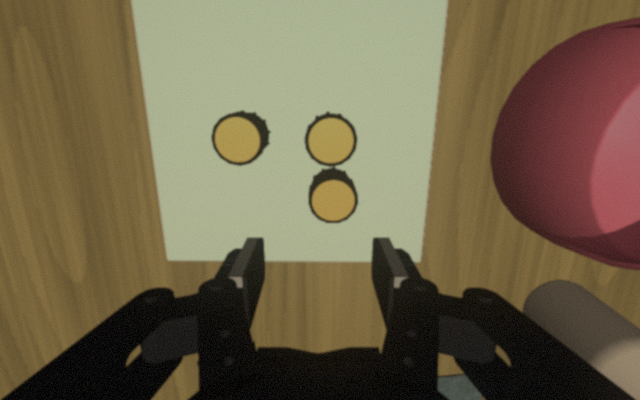

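```bash
python3 - <<'E'
from h import *
o=ctrl.get_obs(); 
for p in((333,201),(331,140),(237.5,139)): print(onz('wrist',p,.046,o))
E
python3 -m handwheel '[[0.05,[0.02,0.011,0],[0,0,0]],[0.05,[0.022,0,0],[0,0,0]],[0.05,[0,0,0],[0,0,0]],[0.05,[0,0,0],[0,0,0]],[0.05,[0,0,0],[0,0,0]],[0.05,[0,0,0],[0,0,0]]]'
python3 - <<'E'
from h import *
o=st()
im,_=shot('wrist'); save(im,'w21.png')
go((.551,.2965,.0095),0)
E
```

```text
[0.55099526 0.29620447 0.046     ]
[0.54906264 0.33884253 0.046     ]
[0.48694215 0.33941742 0.046     ]
t: 23.03
tool_pos: [0.5521, 0.2981, 0.0615]
tool_rot: [1.206, 1.21, -1.206]
contact_force: [-0.1, -0.5, 0.1]
opening: 0.05
t23.03 pos [0.5521 0.2981 0.0615] x [ 0.    -0.001 -1.   ] y [1.    0.004 0.   ] F [-0.1 -0.5  0.1] op 0.0500 q6 0.37
shift now-axes [52.  -1.1  1.7] turn [ 0.22  0.03 -0.03] shift in final axes [52.  -1.1  1.7] rows>=1.3
```

View pics/w21.png

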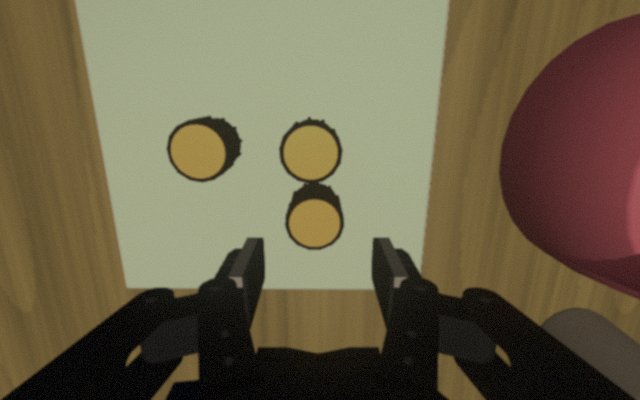

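```bash
python3 -m handwheel '[[0.05,[0.02,-0.001,0.0017],[0,0,0]],[0.05,[0.02,0,0],[0,0,0]],[0.05,[0.012,0,0],[0,0,0]],[0.05,[0,0,0],[0,0,0]],[0.05,[0,0,0],[0,0,0]],[0.02,[0,0,0],[0,0,0]],[0.02,[0,0,0],[0,0,0]],[0.02,[0,0,0],[0,0,0]],[0.02,[0,0,0],[0,0,0]],[0.02,[0,0,0],[0,0,0]]]' 25
python3 -m handwheel '[[0.02,[0,0,0],[0,0,0]]]'
python3 - <<'E'
from h import *
o=st()
im,_=shot('wrist'); save(im,'w22.png',(200,60,480,330),2.5)
E
```

```text
t: 23.92
tool_pos: [0.5514, 0.2967, 0.0095]
tool_rot: [1.207, 1.21, -1.206]
contact_force: [0.0, -0.6, 5.5]
opening: 0.0338
t: 24.0
tool_pos: [0.5514, 0.2967, 0.0094]
tool_rot: [1.206, 1.21, -1.206]
contact_force: [0.3, 0.0, 6.0]
opening: 0.0338
t24.00 pos [0.5514 0.2967 0.0094] x [ 0.001 -0.    -1.   ] y [1.    0.004 0.001] F [0.3 0.  6. ] op 0.0338 q6 0.37
```

View pics/w22.png

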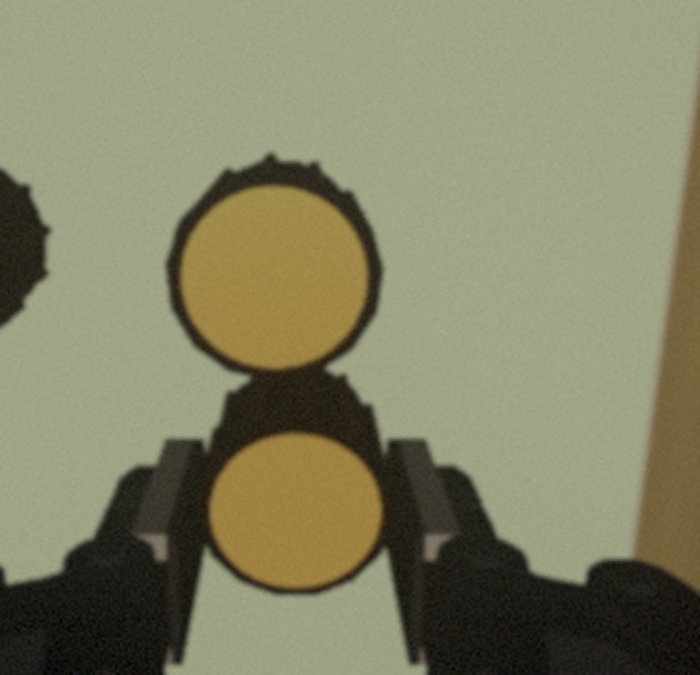

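```bash
python3 -m handwheel '[[0.02,[-0.005,0,0],[0,0,0]],[0.02,[-0.015,0,0],[0,0,0]],[0.02,[-0.025,0,0],[-3.6,0,0]],[0.02,[-0.025,0,0],[-3.6,0,0]],[0.02,[-0.02,0,0],[0,0,0]],[0.02,[0,0,0],[0,0,0]],[0.02,[0,0,0],[0,0,0]],[0.02,[0,0,0],[0,0,0]]]'
python3 - <<'E'
from h import *
o=st()
im,_=shot('wrist'); save(im,'w23.png')
go((.472,-.005,.10),np.radians(7.5))
E
```

```text
t: 24.72
tool_pos: [0.5495, 0.296, 0.097]
tool_rot: [1.11, 1.269, -1.117]
contact_force: [-0.0, -0.6, -0.3]
opening: 0.0337
t24.72 pos [0.5495 0.296  0.097 ] x [-0.003 -0.002 -1.   ] y [ 0.992  0.129 -0.003] F [-0.  -0.6 -0.3] op 0.0337 q6 0.25
shift now-axes [  -2.8 -115.3  288.3] turn [-0.08  0.11  0.28] shift in final axes [  -3.9 -115.7  288.2] rows>=7.6
```

View pics/w23.png

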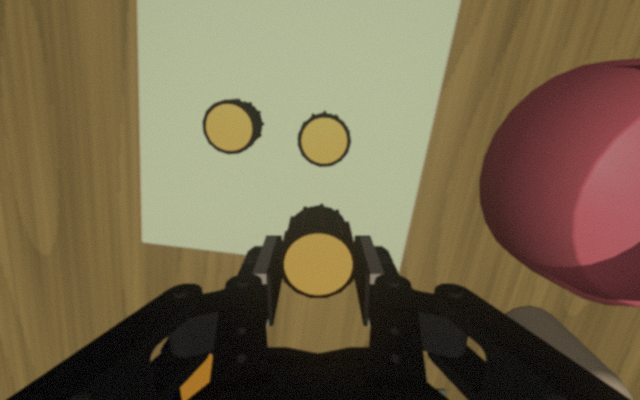

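```bash
python3 -m handwheel '[[0.02,[-0.001,-0.01,0.01],[0,0,0]],[0.02,[-0.001,-0.02,0.02],[0,0,0]],[0.02,[-0.001,-0.02,0.026],[0,0,0]],[0.02,[0,-0.02,0.03],[0,0,0]],[0.02,[0,-0.015,0.034],[0,0,0]],[0.02,[0,-0.01,0.035],[0,0,0]],[0.02,[0,-0.007,0.035],[0,0,0]],[0.02,[0,-0.005,0.033],[0,0,0]],[0.02,[0,-0.004,0.028],[0,0,0]],[0.02,[0,-0.003,0.02],[0,0,0]]]'
python3 -m handwheel '[[0.02,[0,-0.001,0.012],[0,0,0]],[0.02,[0,0,0.005],[0,0,0]],[0.02,[0,0,0],[0,0,0]],[0.02,[0,0,0],[0,0,0]],[0.02,[0,0,0],[0,0,0]],[0.02,[0,0,0],[0,0,0]]]'
python3 - <<'E'
from h import *
o=st()
im,_=shot('wrist'); save(im,'w24.png')
go((.472,-.005,.034),np.radians(7.5))
im=im.astype(int)
for r in(60,100,140,180):
    blue=im[r,:,2]-im[r,:,0]; m=np.where(blue[250:390]>-15)[0]+250
    a=onz('wrist',(m.min()-.5,r),.02,o);b=onz('wrist',(m.max()+.5,r),.02,o); print(r,m.min(),m.max(),np.linalg.norm(a-b),(a+b)/2)
E
```

```text
t: 25.6
tool_pos: [0.4706, 0.0108, 0.0995]
tool_rot: [1.111, 1.27, -1.119]
contact_force: [-0.1, 0.0, 0.1]
opening: 0.0337
t: 26.1
tool_pos: [0.4733, -0.0032, 0.1009]
tool_rot: [1.11, 1.27, -1.115]
contact_force: [0.2, -0.7, 0.4]
opening: 0.0336
t26.10 pos [ 0.4733 -0.0032  0.1009] x [-0.003 -0.001 -1.   ] y [ 0.991  0.131 -0.003] F [ 0.2 -0.7  0.4] op 0.0336 q6 -0.29
shift now-axes [67.1 -1.4  1.4] turn [0.   0.05 0.14] shift in final axes [67.1 -1.6  1.5] rows>=1.6
60 281 349 0.04796084625699926 [0.45959345 0.08983553 0.02      ]
100 282 389 0.07753421738593681 [0.47757679 0.06515676 0.02      ]
140 284 389 0.07870153329851924 [0.48243961 0.0369232  0.02      ]
180 285 389 0.08072083927864426 [0.48726562 0.00663913 0.02      ]
```

View pics/w24.png

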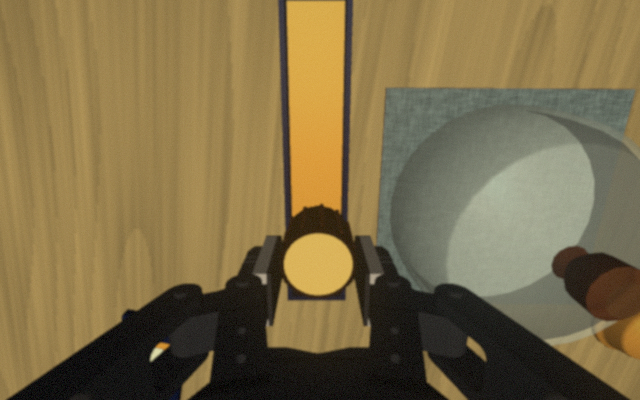

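```bash
python3 -m handwheel '[[0.02,[0.015,-0.0015,0.0015],[0,0,0]],[0.02,[0.022,0,0],[0,0,0]],[0.02,[0.02,0,0],[0,0,0]],[0.02,[0.01,0,0],[0,0,0]],[0.02,[0,0,0],[0,0,0]],[0.02,[0,0,0],[0,0,0]],[0.02,[0,0,0],[0,0,0]]]'
python3 - <<'E'
from h import *
o=st()
im,_=shot('wrist'); save(im,'w25.png')
go((.472,-.005,.003),np.radians(7.5))
im=im.astype(int)
im2,_=shot('scene'); save(im2,'s25.png',(280,160,370,230),8)
E
```

```text
t: 26.73
tool_pos: [0.4731, -0.0059, 0.0356]
tool_rot: [1.112, 1.267, -1.114]
contact_force: [-0.2, -0.5, 0.6]
opening: 0.0339
t26.73 pos [ 0.4731 -0.0059  0.0356] x [ 0.    -0.002 -1.   ] y [ 0.992  0.13  -0.   ] F [-0.2 -0.5  0.6] op 0.0339 q6 -0.30
shift now-axes [32.8 -1.2 -1.2] turn [-0.06  0.11 -0.03] shift in final axes [32.8 -1.2 -1.1] rows>=0.8
```

View pics/w25.png

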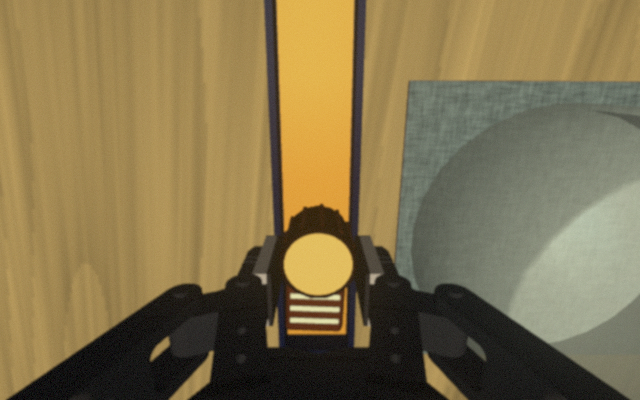

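View pics/s25.png

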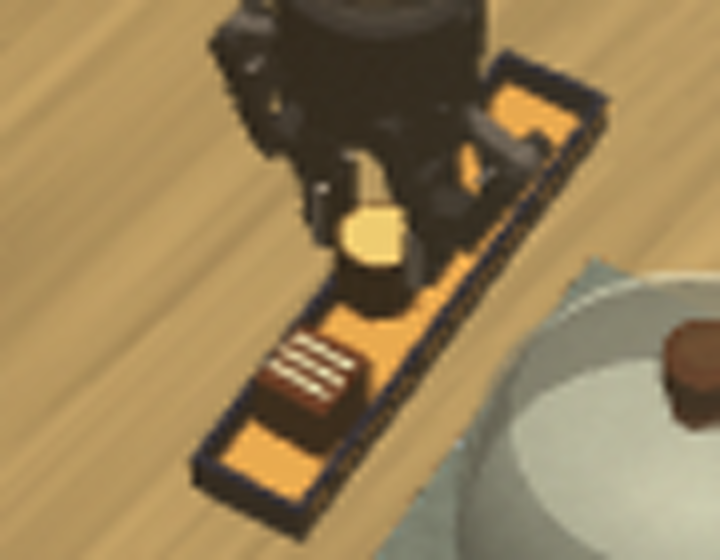

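Good. Lower, release, rise.

```bash
python3 -m handwheel '[[0.02,[0.012,-0.0013,-0.001],[0,0,0]],[0.02,[0.01,0,0],[0,0,0]],[0.02,[0.008,0,0],[0,0,0]],[0.02,[0.003,0,0],[0,0,0]],[0.02,[0,0,0],[0,0,0]],[0.02,[0,0,0],[0,0,0]]]'
python3 -m handwheel '[[0.046,[0,0,0],[0,0,0]],[0.046,[0,0,0],[0,0,0]],[0.046,[0,0,0],[0,0,0]],[0.05,[-0.01,0,0],[0,0,0]],[0.05,[-0.025,0,0],[0,0,0]],[0.05,[-0.035,0,0],[0,0,0]],[0.05,[-0.03,0,0],[0,0,0]],[0.05,[0,0,0],[0,0,0]],[0.05,[0,0,0],[0,0,0]]]'
python3 - <<'E'
from h import *
o=st()
im,_=shot('wrist'); save(im,'w26.png')
go((.550,.336,.10),0)
E
```

```text
t: 27.33
tool_pos: [0.4701, -0.0051, 0.0008]
tool_rot: [1.111, 1.27, -1.116]
contact_force: [-1.5, 1.4, 3.4]
opening: 0.034
t: 28.08
tool_pos: [0.4728, -0.0053, 0.1046]
tool_rot: [1.113, 1.263, -1.112]
contact_force: [-0.6, -0.8, -0.5]
opening: 0.0498
t28.08 pos [ 0.4728 -0.0053  0.1046] x [ 0.004 -0.003 -1.   ] y [0.992 0.129 0.004] F [-0.6 -0.8 -0.5] op 0.0498 q6 -0.30
shift now-axes [   1.8  122.1 -328. ] turn [ 7.43  0.1  -0.  ] shift in final axes [   2.4   78.7 -341.1] rows>=8.5
```

View pics/w26.png

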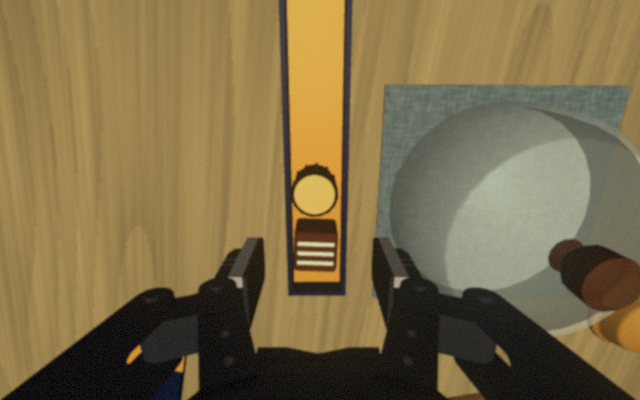

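```bash
python3 -m handwheel '[[0.05,[0,0,-0.022],[7.1,0,0]],[0.05,[0,0.004,-0.037],[0.2,0,0]],[0.05,[0,0.004,-0.037],[0,0,0]],[0.05,[0,0.008,-0.037],[0,0,0]],[0.05,[0,0.012,-0.037],[0,0,0]],[0.05,[0,0.012,-0.037],[0,0,0]],[0.05,[0,0.012,-0.037],[0,0,0]],[0.05,[0,0.011,-0.037],[0,0,0]],[0.05,[0,0.01,-0.032],[0,0,0]],[0.05,[0,0.006,-0.022],[0,0,0]]]'
python3 -m handwheel '[[0.05,[0.02,0.002,-0.006],[0,0,0]],[0.05,[0.02,0,0],[0,0,0]],[0.05,[0,0,0],[0,0,0]],[0.05,[0,0,0],[0,0,0]],[0.05,[0,0,0],[0,0,0]],[0.05,[0,0,0],[0,0,0]]]'
python3 - <<'E'
from h import *
o=st()
im,_=shot('wrist'); save(im,'w27.png')
go((.549,.3395,.0095),0)
E
```

```text
t: 28.97
tool_pos: [0.5451, 0.3324, 0.0981]
tool_rot: [1.202, 1.213, -1.211]
contact_force: [0.2, -0.2, 0.1]
opening: 0.05
t: 29.47
tool_pos: [0.5486, 0.3358, 0.0617]
tool_rot: [1.207, 1.21, -1.209]
contact_force: [-0.4, -0.1, -0.2]
opening: 0.0504
t29.47 pos [0.5486 0.3358 0.0617] x [-0.001 -0.001 -1.   ] y [ 1.     0.002 -0.001] F [-0.4 -0.1 -0.2] op 0.0504 q6 0.43
shift now-axes [52.6  0.2 -3.6] turn [0.09 0.03 0.  ] shift in final axes [52.6  0.2 -3.6] rows>=1.3
```

View pics/w27.png

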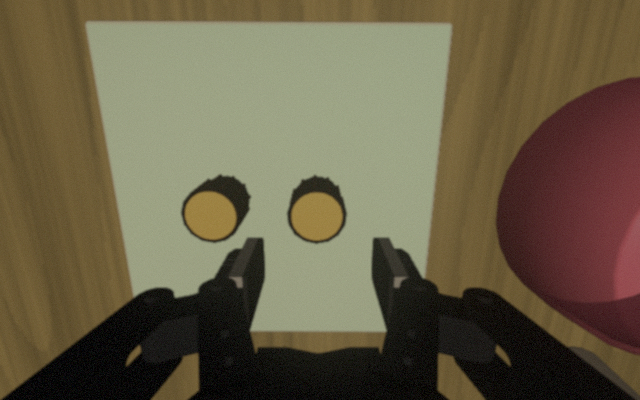

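Centred. Descend and grip.

```bash
python3 -m handwheel '[[0.05,[0.02,0,-0.0036],[0,0,0]],[0.05,[0.02,0,0],[0,0,0]],[0.05,[0.012,0,0],[0,0,0]],[0.05,[0,0,0],[0,0,0]],[0.05,[0,0,0],[0,0,0]],[0.02,[0,0,0],[0,0,0]],[0.02,[0,0,0],[0,0,0]],[0.02,[0,0,0],[0,0,0]],[0.02,[0,0,0],[0,0,0]],[0.02,[0,0,0],[0,0,0]]]' 25
python3 -m handwheel '[[0.02,[-0.005,0,0],[0,0,0]],[0.02,[-0.015,0,0],[0,0,0]],[0.02,[-0.025,0,0],[-3.7,0,0]],[0.02,[-0.025,0,0],[-3.7,0,0]],[0.02,[-0.02,0,0],[0,0,0]],[0.02,[0,0,0],[0,0,0]],[0.02,[0,0,0],[0,0,0]],[0.02,[0,0,0],[0,0,0]]]'
python3 - <<'E'
from h import *
o=st()
im,_=shot('wrist'); save(im,'w28.png')
go((.466,.041,.10),np.radians(7.5))
E
```

```text
t: 30.35
tool_pos: [0.5491, 0.34, 0.0104]
tool_rot: [1.208, 1.209, -1.207]
contact_force: [0.3, -0.7, 5.9]
opening: 0.034
t: 31.02
tool_pos: [0.5474, 0.3393, 0.098]
tool_rot: [1.109, 1.269, -1.115]
contact_force: [-0.5, 0.0, -0.3]
opening: 0.0336
t31.02 pos [0.5474 0.3393 0.098 ] x [-0.003 -0.002 -1.   ] y [ 0.991  0.131 -0.003] F [-0.5  0.  -0.3] op 0.0336 q6 0.31
shift now-axes [  -1.8 -119.3  285. ] turn [0.02 0.12 0.28] shift in final axes [  -2.9 -119.1  285. ] rows>=7.5
```

View pics/w28.png

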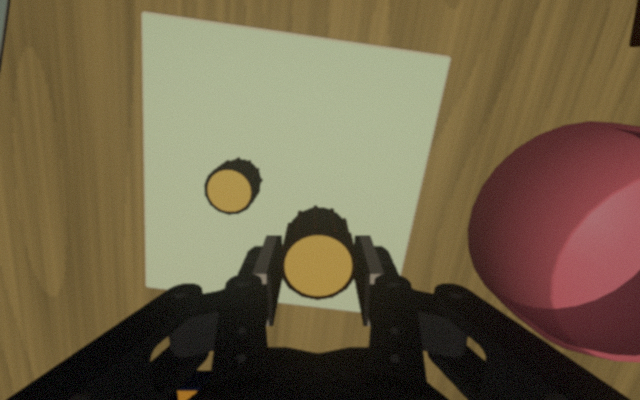

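```bash
python3 -m handwheel '[[0.02,[-0.001,-0.012,0.01],[0,0,0]],[0.02,[-0.001,-0.02,0.02],[0,0,0]],[0.02,[-0.001,-0.02,0.026],[0,0,0]],[0.02,[0,-0.02,0.03],[0,0,0]],[0.02,[0,-0.016,0.034],[0,0,0]],[0.02,[0,-0.01,0.035],[0,0,0]],[0.02,[0,-0.008,0.035],[0,0,0]],[0.02,[0,-0.005,0.033],[0,0,0]],[0.02,[0,-0.004,0.028],[0,0,0]],[0.02,[0,-0.003,0.018],[0,0,0]]]'
python3 -m handwheel '[[0.02,[0,-0.001,0.011],[0,0,0]],[0.02,[0,0,0.005],[0,0,0]],[0.02,[0,0,0],[0,0,0]],[0.02,[0,0,0],[0,0,0]],[0.02,[0,0,0],[0,0,0]],[0.02,[0,0,0],[0,0,0]]]'
python3 - <<'E'
from h import *
o=st()
im,_=shot('wrist'); save(im,'w29.png')
go((.466,.041,.034),np.radians(7.5))
im=im.astype(int)
for r in(70,100,140,180):
    blue=im[r,:,2]-im[r,:,0]; m=np.where(blue[265:365]>-15)[0]+265
    a=onz('wrist',(m.min()-.5,r),.02,o);b=onz('wrist',(m.max()+.5,r),.02,o); print(r,m.min(),m.max(),np.linalg.norm(a-b),(a+b)/2)
E
```

```text
t: 31.9
tool_pos: [0.4647, 0.0552, 0.1004]
tool_rot: [1.11, 1.27, -1.118]
contact_force: [-0.2, 0.2, -1.2]
opening: 0.0337
t: 32.4
tool_pos: [0.4674, 0.0424, 0.1021]
tool_rot: [1.109, 1.27, -1.113]
contact_force: [-1.3, 0.5, -0.4]
opening: 0.0339
t32.40 pos [0.4674 0.0424 0.1021] x [-0.002 -0.001 -1.   ] y [ 0.991  0.133 -0.002] F [-1.3  0.5 -0.4] op 0.0339 q6 -0.20
shift now-axes [68.2 -1.4  1.1] turn [0.11 0.06 0.13] shift in final axes [68.2 -1.6  1.1] rows>=1.7
70 281 349 0.048565065937711975 [0.45435067 0.12904894 0.02      ]
100 283 348 0.04760656150673792 [0.45732473 0.10891575 0.02      ]
140 284 347 0.047744365004155964 [0.46103439 0.08039813 0.02      ]
180 285 346 0.047891940886616975 [0.46500705 0.04985871 0.02      ]
```

View pics/w29.png

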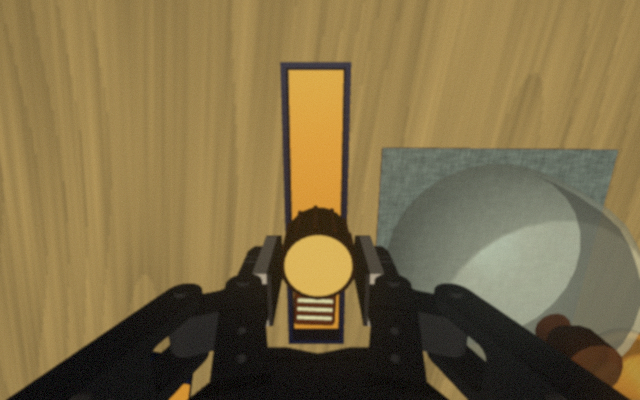

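```bash
python3 -m handwheel '[[0.02,[0.015,-0.0015,0.001],[0,0,0]],[0.02,[0.022,0,0],[0,0,0]],[0.02,[0.02,0,0],[0,0,0]],[0.02,[0.01,0,0],[0,0,0]],[0.02,[0,0,0],[0,0,0]],[0.02,[0,0,0],[0,0,0]],[0.02,[0,0,0],[0,0,0]]]'
python3 - <<'E'
from h import *
o=st()
im,_=shot('wrist'); save(im,'w30.png')
go((.466,.041,.004),np.radians(7.5))
E
```

```text
t: 33.03
tool_pos: [0.467, 0.0403, 0.0365]
tool_rot: [1.11, 1.267, -1.112]
contact_force: [-0.7, -0.3, -0.2]
opening: 0.0338
t33.03 pos [0.467  0.0403 0.0365] x [ 0.    -0.002 -1.   ] y [ 0.991  0.131 -0.   ] F [-0.7 -0.3 -0.2] op 0.0338 q6 -0.20
shift now-axes [32.8 -1.1 -1. ] turn [ 0.04  0.1  -0.03] shift in final axes [32.8 -1.1 -0.9] rows>=0.8
```

View pics/w30.png

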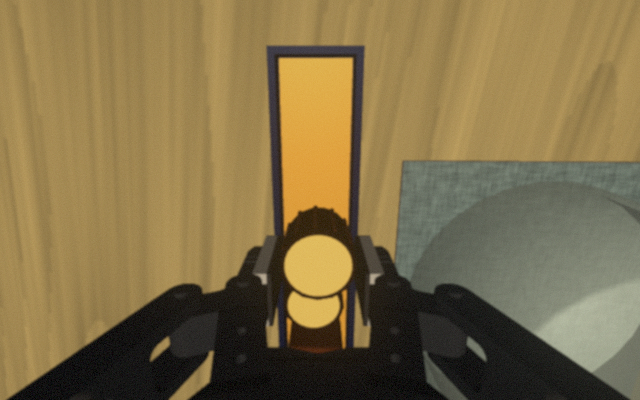

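```bash
python3 -m handwheel '[[0.02,[0.012,-0.0011,-0.001],[0,0,0]],[0.02,[0.01,0,0],[0,0,0]],[0.02,[0.008,0,0],[0,0,0]],[0.02,[0.003,0,0],[0,0,0]],[0.02,[0,0,0],[0,0,0]],[0.02,[0,0,0],[0,0,0]]]'
python3 -m handwheel '[[0.046,[0,0,0],[0,0,0]],[0.046,[0,0,0],[0,0,0]],[0.046,[0,0,0],[0,0,0]],[0.05,[-0.01,0,0],[0,0,0]],[0.05,[-0.025,0,0],[0,0,0]],[0.05,[-0.035,0,0],[0,0,0]],[0.05,[-0.03,0,0],[0,0,0]],[0.05,[0,0,0],[0,0,0]],[0.05,[0,0,0],[0,0,0]]]'
python3 - <<'E'
from h import *
o=st()
im,_=shot('wrist'); save(im,'w31.png')
go((.488,.337,.10),0)
E
```

```text
t: 33.58
tool_pos: [0.4642, 0.041, 0.0018]
tool_rot: [1.11, 1.27, -1.115]
contact_force: [-2.1, -0.3, 2.5]
opening: 0.0335
t: 34.33
tool_pos: [0.4669, 0.041, 0.1055]
tool_rot: [1.112, 1.264, -1.11]
contact_force: [0.3, -0.4, -0.5]
opening: 0.0503
t34.33 pos [0.4669 0.041  0.1055] x [ 0.004 -0.002 -1.   ] y [0.991 0.131 0.004] F [ 0.3 -0.4 -0.5] op 0.0503 q6 -0.20
shift now-axes [   2.8   61.2 -290.4] turn [ 7.53  0.1  -0.01] shift in final axes [   3.3   22.6 -295.9] rows>=7.2
```

View pics/w31.png

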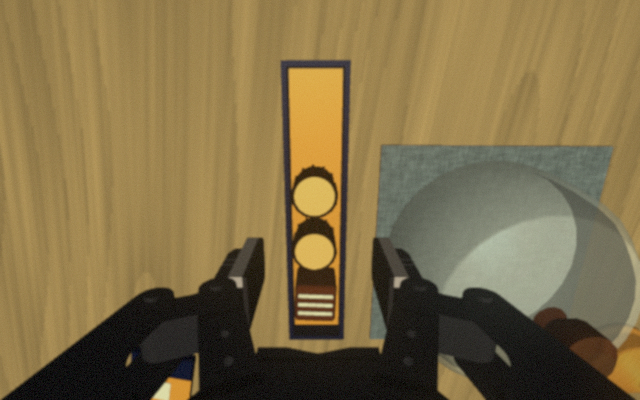

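```bash
python3 -m handwheel '[[0.05,[0,0,-0.022],[7.1,0,0]],[0.05,[0,0.002,-0.037],[0.4,0,0]],[0.05,[0,0.002,-0.037],[0,0,0]],[0.05,[0,0.003,-0.037],[0,0,0]],[0.05,[0,0.003,-0.037],[0,0,0]],[0.05,[0,0.003,-0.037],[0,0,0]],[0.05,[0,0.003,-0.037],[0,0,0]],[0.05,[0,0.003,-0.029],[0,0,0]],[0.05,[0,0.002,-0.017],[0,0,0]],[0.05,[0,0.001,-0.006],[0,0,0]]]'
python3 -m handwheel '[[0.05,[0.02,0,0],[0,0,0]],[0.05,[0.02,0,0],[0,0,0]],[0.05,[0,0,0],[0,0,0]],[0.05,[0,0,0],[0,0,0]],[0.05,[0,0,0],[0,0,0]],[0.05,[0,0,0],[0,0,0]]]'
python3 - <<'E'
from h import *
o=st()
im,_=shot('wrist'); save(im,'w32.png')
go((.4875,.3398,.0095),0)
E
```

```text
t: 35.22
tool_pos: [0.4821, 0.3388, 0.0995]
tool_rot: [1.202, 1.213, -1.212]
contact_force: [0.2, -0.4, -0.3]
opening: 0.05
t: 35.72
tool_pos: [0.4843, 0.3368, 0.063]
tool_rot: [1.209, 1.209, -1.21]
contact_force: [0.1, -0.4, -0.1]
opening: 0.0499
t35.72 pos [0.4843 0.3368 0.063 ] x [-0.    -0.001 -1.   ] y [ 1. -0. -0.] F [ 0.1 -0.4 -0.1] op 0.0499 q6 0.48
shift now-axes [53.7  3.1 -2.9] turn [-0.    0.03 -0.  ] shift in final axes [53.7  3.1 -2.8] rows>=1.3
```

View pics/w32.png

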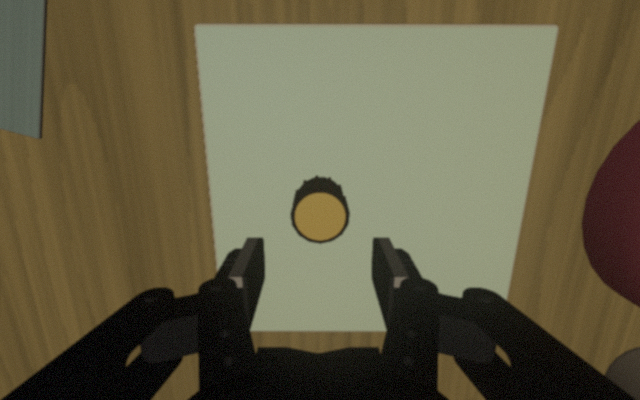

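```bash
python3 -m handwheel '[[0.05,[0.02,0.002,-0.003],[0,0,0]],[0.05,[0.02,0,0],[0,0,0]],[0.05,[0.013,0,0],[0,0,0]],[0.05,[0,0,0],[0,0,0]],[0.05,[0,0,0],[0,0,0]],[0.02,[0,0,0],[0,0,0]],[0.02,[0,0,0],[0,0,0]],[0.02,[0,0,0],[0,0,0]],[0.02,[0,0,0],[0,0,0]],[0.02,[0,0,0],[0,0,0]]]' 25
python3 -m handwheel '[[0.02,[-0.005,0,0],[0,0,0]],[0.02,[-0.015,0,0],[0,0,0]],[0.02,[-0.025,0,0],[-3.8,0,0]],[0.02,[-0.025,0,0],[-3.7,0,0]],[0.02,[-0.02,0,0],[0,0,0]],[0.02,[0,0,0],[0,0,0]],[0.02,[0,0,0],[0,0,0]],[0.02,[0,0,0],[0,0,0]]]'
python3 - <<'E'
from h import *
o=st()
im,_=shot('wrist'); save(im,'w33.png')
go((.460,.087,.10),np.radians(7.5))
E
```

```text
t: 36.6
tool_pos: [0.4866, 0.3404, 0.0104]
tool_rot: [1.209, 1.209, -1.209]
contact_force: [0.1, 0.4, 5.8]
opening: 0.0338
t: 37.27
tool_pos: [0.4847, 0.3395, 0.0975]
tool_rot: [1.109, 1.27, -1.116]
contact_force: [-1.0, -0.3, -0.4]
opening: 0.0334
t37.27 pos [0.4847 0.3395 0.0975] x [-0.004 -0.002 -1.   ] y [ 0.991  0.131 -0.004] F [-1.  -0.3 -0.4] op 0.0334 q6 0.35
shift now-axes [ -2.3 -57.1 247. ] turn [0.02 0.13 0.3 ] shift in final axes [ -3.2 -57.  247. ] rows>=6.2
```

View pics/w33.png

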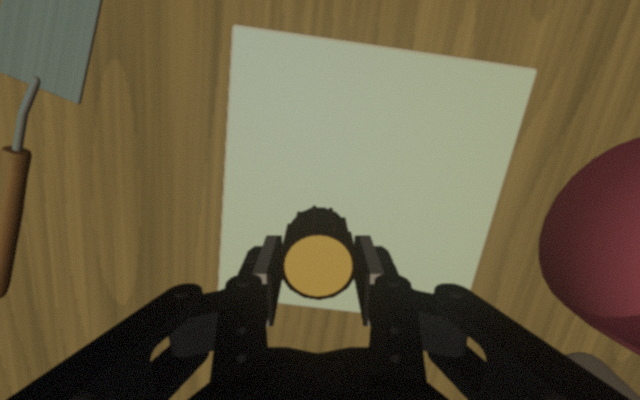

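```bash
python3 -m handwheel '[[0.02,[0,-0.005,0.012],[0,0,0]],[0.02,[0,-0.007,0.025],[0,0,0]],[0.02,[0,-0.008,0.034],[0,0,0]],[0.02,[0,-0.008,0.035],[0,0,0]],[0.02,[0,-0.008,0.035],[0,0,0]],[0.02,[0,-0.007,0.035],[0,0,0]],[0.02,[0,-0.006,0.032],[0,0,0]],[0.02,[0,-0.005,0.022],[0,0,0]],[0.02,[0,-0.003,0.012],[0,0,0]],[0.02,[0,0,0.005],[0,0,0]]]'
python3 -m handwheel '[[0.02,[0,0,0],[0,0,0]],[0.02,[0,0,0],[0,0,0]],[0.02,[0,0,0],[0,0,0]],[0.02,[0,0,0],[0,0,0]]]'
python3 - <<'E'
from h import *
o=st()
im,_=shot('wrist'); save(im,'w34.png')
go((.460,.087,.034),np.radians(7.5))
im=im.astype(int)
for r in(160,180,200):
    blue=im[r,:,2]-im[r,:,0]; m=np.where(blue[265:365]>-15)[0]+265
    a=onz('wrist',(m.min()-.5,r),.02,o);b=onz('wrist',(m.max()+.5,r),.02,o); print(r,m.min(),m.max(),np.linalg.norm(a-b),(a+b)/2)
E
```

```text
t: 38.15
tool_pos: [0.4597, 0.0854, 0.0976]
tool_rot: [1.11, 1.269, -1.118]
contact_force: [0.6, 0.2, -0.4]
opening: 0.0341
t: 38.48
tool_pos: [0.4613, 0.0884, 0.0989]
tool_rot: [1.109, 1.27, -1.113]
contact_force: [-1.0, -0.3, -0.2]
opening: 0.0338
t38.48 pos [0.4613 0.0884 0.0989] x [-0.002 -0.001 -1.   ] y [ 0.991  0.132 -0.003] F [-1.  -0.3 -0.2] op 0.0338 q6 -0.10
shift now-axes [65.  -1.3  1.1] turn [0.11 0.06 0.14] shift in final axes [65.  -1.5  1.2] rows>=1.6
160 284 347 0.04796005118768568 [0.45683949 0.11198167 0.02      ]
180 284 346 0.048048124864658794 [0.45845525 0.09659222 0.02      ]
200 285 346 0.04813876934597528 [0.46089904 0.08074916 0.02      ]
```

View pics/w34.png

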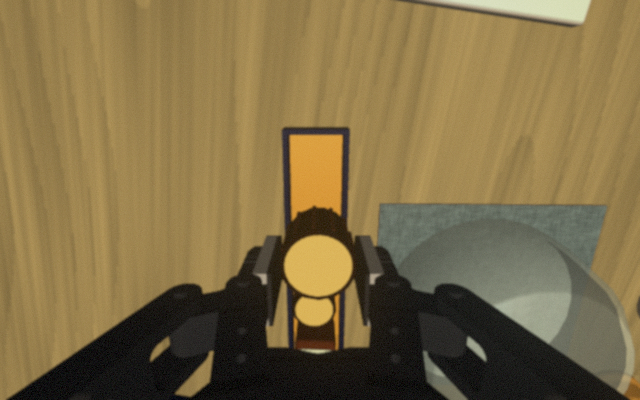

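```bash
python3 -m handwheel '[[0.02,[0.015,-0.0015,0.001],[0,0,0]],[0.02,[0.022,0,0],[0,0,0]],[0.02,[0.02,0,0],[0,0,0]],[0.02,[0.006,0,0],[0,0,0]],[0.02,[0,0,0],[0,0,0]],[0.02,[0,0,0],[0,0,0]],[0.02,[0,0,0],[0,0,0]]]'
python3 - <<'E'
from h import *
o=st()
im,_=shot('wrist'); save(im,'w35.png')
go((.460,.087,.004),np.radians(7.5))
E
```

```text
t: 39.12
tool_pos: [0.4611, 0.0866, 0.0376]
tool_rot: [1.111, 1.267, -1.112]
contact_force: [-0.2, -0.6, -1.4]
opening: 0.0339
t39.12 pos [0.4611 0.0866 0.0376] x [ 0.    -0.001 -1.   ] y [0.991 0.131 0.   ] F [-0.2 -0.6 -1.4] op 0.0339 q6 -0.10
shift now-axes [33.7 -1.2 -0.7] turn [ 0.04  0.08 -0.03] shift in final axes [33.8 -1.2 -0.6] rows>=0.8
```

View pics/w35.png

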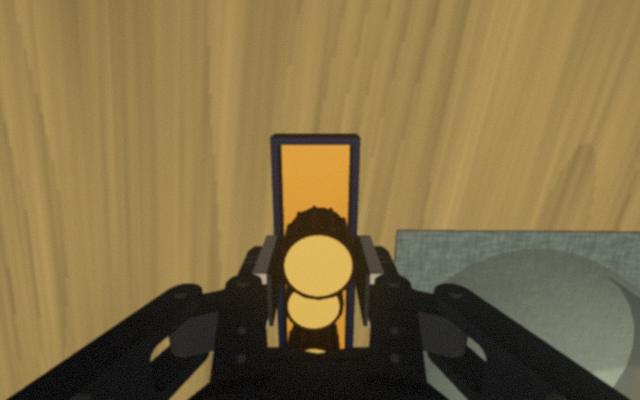

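```bash
python3 -m handwheel '[[0.02,[0.013,-0.001,0],[0,0,0]],[0.02,[0.011,0,0],[0,0,0]],[0.02,[0.008,0,0],[0,0,0]],[0.02,[0.002,0,0],[0,0,0]],[0.02,[0,0,0],[0,0,0]],[0.02,[0,0,0],[0,0,0]]]'
python3 -m handwheel '[[0.046,[0,0,0],[0,0,0]],[0.046,[0,0,0],[0,0,0]],[0.046,[0,0,0],[0,0,0]],[0.05,[-0.01,0,0],[0,0,0]],[0.05,[-0.025,0,0],[0,0,0]],[0.05,[-0.035,0,0],[0,0,0]],[0.05,[-0.035,0,0],[0,0,0]],[0.085,[-0.03,0,0],[0,0,0]],[0.085,[-0.03,0,0],[0,0,0]],[0.085,[-0.02,0,0],[0,0,0]]]'
python3 - <<'E'
from h import *
o=st()
im,_=shot('wrist'); save(im,'w36.png')
im,_=shot('top'); save(im,'t36.png',(320,110,480,270),3.7)
save(im,'t36b.png',(130,90,350,240),3.6)
im,_=shot('scene'); save(im,'s36.png',(170,200,340,340),4)
E
```

```text
t: 39.67
tool_pos: [0.459, 0.0862, 0.0023]
tool_rot: [1.11, 1.269, -1.114]
contact_force: [-0.2, 0.1, 0.7]
opening: 0.0335
t: 40.5
tool_pos: [0.4604, 0.0865, 0.1918]
tool_rot: [1.112, 1.265, -1.11]
contact_force: [-0.5, 0.9, 1.4]
opening: 0.0833
t40.50 pos [0.4604 0.0865 0.1918] x [ 0.004 -0.001 -1.   ] y [0.991 0.131 0.003] F [-0.5  0.9  1.4] op 0.0833 q6 -0.10
```

View pics/w36.png

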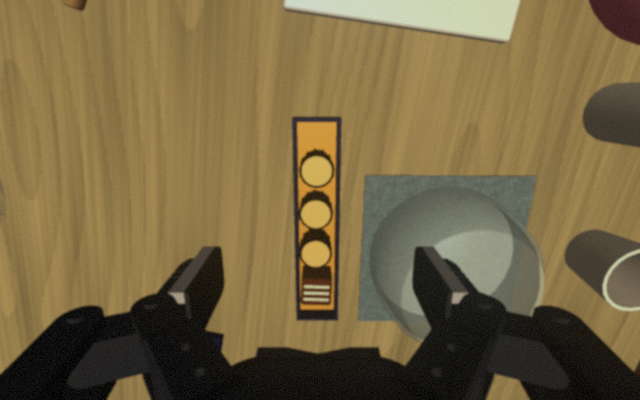

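View pics/t36.png

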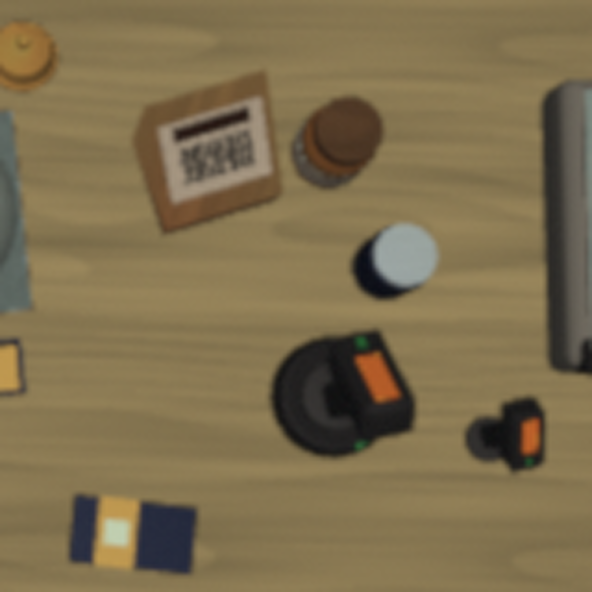

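View pics/t36b.png

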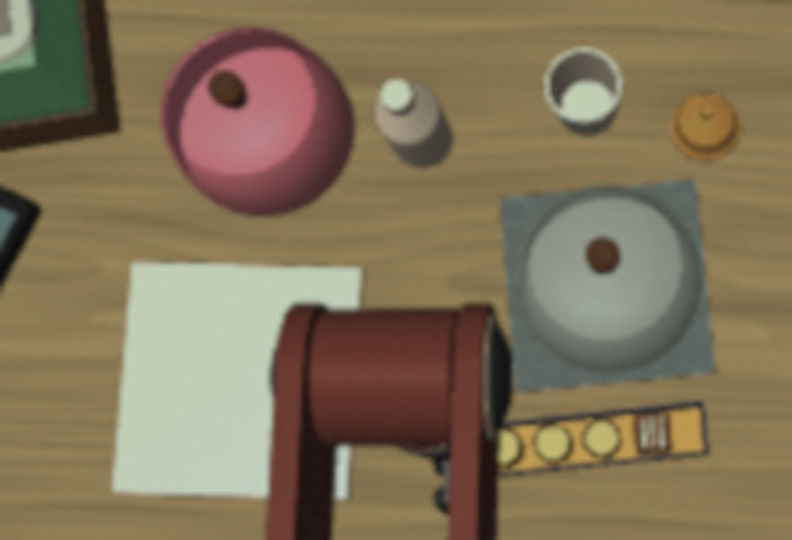

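View pics/s36.png

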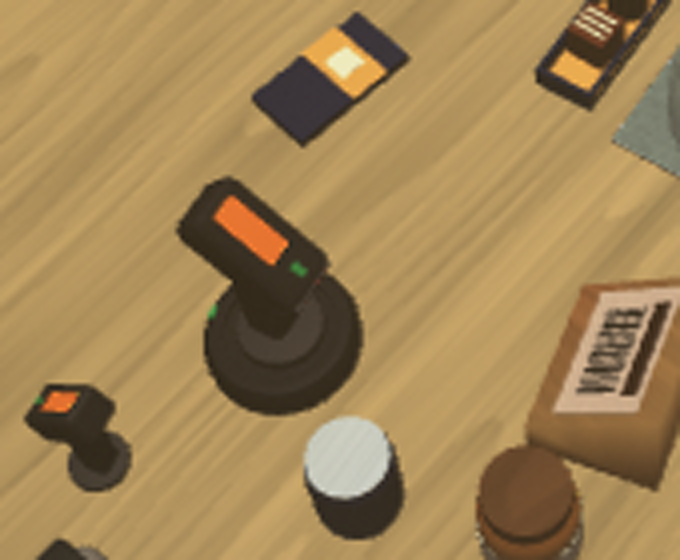

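```bash
python3 - <<'E'
from h import *
im=ctrl.get_image('top'); save(im,'t37.png',(350,120,430,170),9); save(im,'t38.png',(385,190,475,250),8)
im=ctrl.get_image('scene'); save(im,'s37.png',(295,255,365,330),8); save(im,'s38.png',(170,230,280,330),7)
E
```

```text
(no output)
```

View pics/t37.png

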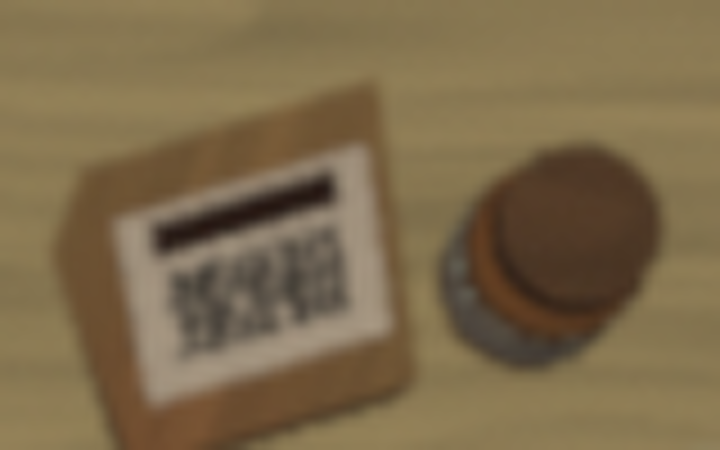

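View pics/s37.png

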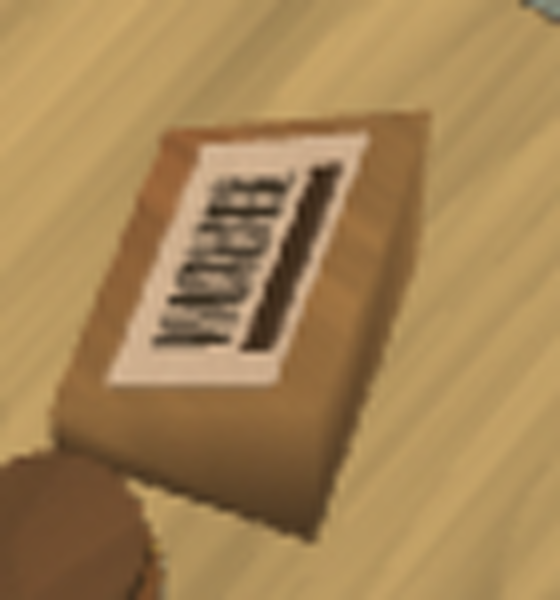

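View pics/t38.png

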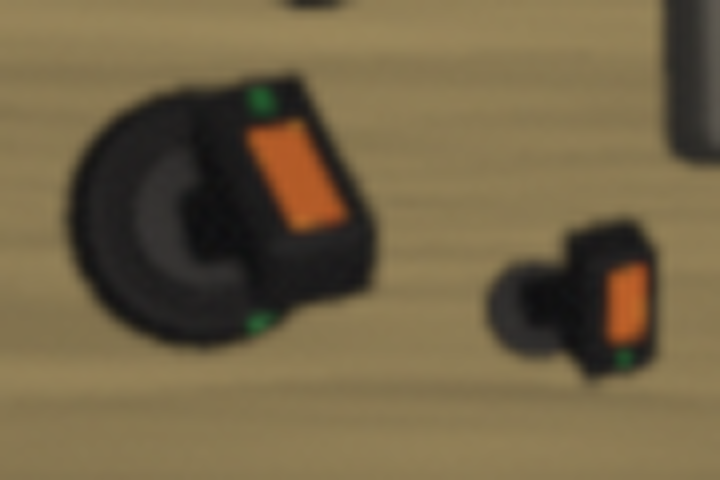

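View pics/s38.png

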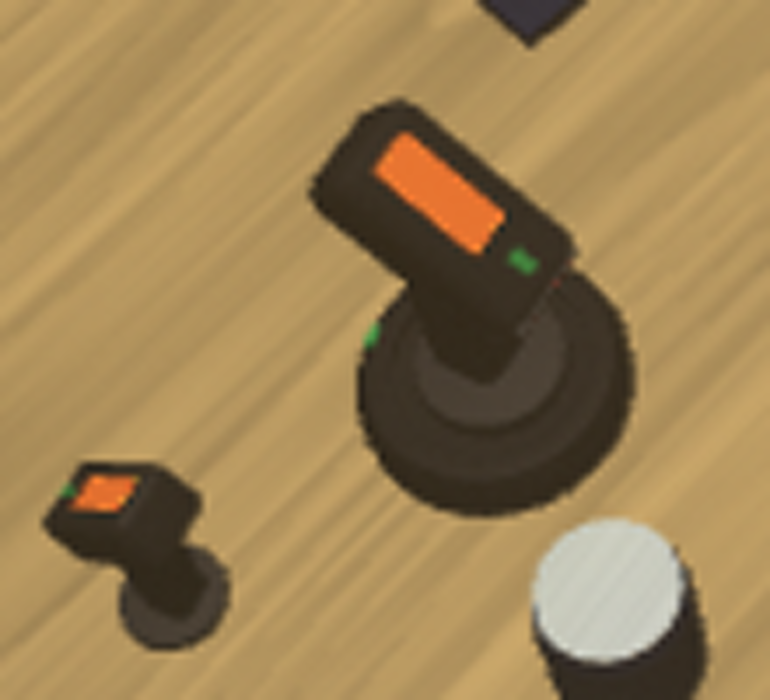

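```bash
python3 - <<'E'
from h import *
np.set_printoptions(precision=4,suppress=True)
T=lambda p:(350+p[0]/9-.5,120+p[1]/9-.5); S=lambda p:(295+p[0]/8-.5,255+p[1]/8-.5)
tc=[(112,215),(362,142),(395,330),(148,408)]; sc=[(370,133),(278,384),(107,384),(200,145)]
X=[]
for a,b in zip(tc,sc):
    x,e=tri(('top',T(a)),('scene',S(b))); X.append(x); print(x,e[0])
X=np.array(X); c=X.mean(0); y=(X[0]+X[3]-X[1]-X[2]); up=(X[0]+X[1]-X[2]-X[3]); n=np.cross(up,y); n/=np.linalg.norm(n); n*=np.sign(n[2])
print('c',c,'len',np.linalg.norm(y)/2,np.linalg.norm(up)/2,'n',n,'slope',np.degrees(np.arccos(n[2])),'yaw from y',np.degrees(np.arctan2(-y[0],y[1])),'from n',np.degrees(np.arctan2(-n[1],-n[0])))
T=lambda p:(385+p[0]/8-.5,190+p[1]/8-.5); S=lambda p:(170+p[0]/7-.5,230+p[1]/7-.5)
O=[]
for a,b in (((247,130),(505,215)),((303,120),(480,255)),((348,217),(373,172)),((295,232),(400,132)),((261,99),(523,260))):
    x,e=tri(('top',T(a)),('scene',S(b))); O.append(x); print('scan',x,e[0])
O=np.array(O); f=O[0]+O[1]-O[2]-O[3]; print('fwd',f/2,'yaw',np.degrees(np.arctan2(f[1],f[0])),'pitch',np.degrees(np.arctan2(f[2],np.hypot(f[0],f[1]))),O[:4].mean(0))
w=O[0]-O[1]+O[3]-O[2]; print('y dir yaw',np.degrees(np.arctan2(-w[0],w[1])),np.linalg.norm(w)/2)
# charger ellipse
im=cv2.imread('pics/top0.png')
E
```

```text
[ 0.6863 -0.2109  0.0997] 0.0008014555942602292
[ 0.7165 -0.2989  0.0983] 0.0003855588053618114
[ 0.6603 -0.3194  0.0518] 0.0009837615198721105
[ 0.6285 -0.2304  0.0481] 0.00040470464698451846
c [ 0.6729 -0.2649  0.0745] len 0.09377216061652976 0.07780318242375903 n [-0.598  -0.2     0.7761] slope 39.093327416863815 yaw from y 19.322853194637247 from n 18.49392819808452
scan [ 0.4848 -0.3667  0.1494] 0.0006691945507755658
scan [ 0.4897 -0.3857  0.1522] 0.0007378838688473908
scan [ 0.4511 -0.3938  0.1814] 0.00024854917297966074
scan [ 0.4453 -0.3755  0.1787] 0.00016161650651495585
scan [ 0.4982 -0.3737  0.1406] 6.85695132237881e-05
fwd [ 0.039   0.0085 -0.0293] yaw 12.235842947022192 pitch -36.25768472112608 [ 0.4678 -0.3804  0.1654]
y dir yaw 15.896798884839464 0.01963057646966533
```

```bash
python3 -m handwheel '[[0.085,[-0.011,0,0],[7,0,0]],[0.085,[-0.011,0,0],[7,0,0]],[0.085,[-0.011,0,0],[7,0,0]],[0.085,[-0.011,0,0],[7,0,0]],[0.085,[-0.011,0,0],[7,0,0]],[0.085,[-0.011,0,0],[7,0,0]],[0.085,[-0.011,0,0],[7,0,0]],[0.085,[-0.011,0,0],[7,0,0]],[0.085,[-0.011,0,0],[7,0,0]],[0.085,[-0.011,0,0],[7,0,0]]]'
python3 -m handwheel '[[0.085,[0,0,0],[7,0,0]],[0.085,[0,0,0],[7,0,0]],[0.085,[0,0.02,0.005],[0,0,0]],[0.085,[0,0.035,0.009],[0,0,0]],[0.085,[0,0.035,0.009],[0,0,0]],[0.085,[0,0.035,0.009],[0,0,0]],[0.085,[0,0.035,0.009],[0,0,0]],[0.085,[0,0.035,0.009],[0,0,0]],[0.085,[0,0.035,0.009],[0,0,0]],[0.085,[0,0.035,0.009],[0,0,0]]]'
python3 - <<'E'
from h import *
st();go((.457,-.384,.30),np.radians(-76.5))
E
```

```text
t: 41.58
tool_pos: [0.4585, 0.0866, 0.2952]
tool_rot: [1.95, 0.473, -1.963]
contact_force: [0.9, -0.1, 0.7]
opening: 0.0851
t: 42.42
tool_pos: [0.4542, -0.1883, 0.2952]
tool_rot: [2.091, 0.25, -2.102]
contact_force: [1.2, 0.2, 0.2]
opening: 0.0848
t42.42 pos [ 0.4542 -0.1883  0.2952] x [-0.005  0.001 -1.   ] y [ 0.234 -0.972 -0.002] F [1.2 0.2 0.2] op 0.0848 q6 0.79
shift now-axes [ -5.  190.9  43. ] turn [0.02 0.28 0.1 ] shift in final axes [ -4.8 191.   42.9] rows>=4.8
```

```bash
python3 -m handwheel '[[0.085,[0,0.035,0.008],[0,0,0]],[0.085,[0,0.035,0.008],[0,0,0]],[0.085,[0,0.035,0.008],[0,0,0]],[0.085,[0,0.035,0.008],[0,0,0]],[0.085,[0,0.03,0.007],[0,0,0]],[0.085,[0,0.02,0.004],[0,0,0]],[0.085,[0,0,0],[0,0,0]],[0.085,[0,0,0],[0,0,0]],[0.085,[0,0,0],[0,0,0]],[0.085,[0,0,0],[0,0,0]]]'
python3 - <<'E'
from h import *
np.set_printoptions(precision=4,suppress=True)
st();go((.457,-.384,.30),np.radians(-76.5))
im,o=shot('wrist'); save(im,'w39.png')
for t in('scanner','scanner_window','charger'):
    for d in ctrl.tip_of(t,'wrist'): print(t,d['centre'][::-1],round(d['score'],2),onz('wrist',d['centre'][::-1],{'scanner':.018,'scanner_window':.114,'charger':0}[t],o))
E
```

```text
t: 43.25
tool_pos: [0.4579, -0.3805, 0.2971]
tool_rot: [2.093, 0.25, -2.099]
contact_force: [0.2, 0.5, -0.2]
opening: 0.0854
t43.25 pos [ 0.4579 -0.3805  0.2971] x [-0.003 -0.    -1.   ] y [ 0.235 -0.972 -0.   ] F [ 0.2  0.5 -0.2] op 0.0854 q6 0.52
shift now-axes [-2.9  3.2  1.7] turn [0.09 0.16 0.02] shift in final axes [-2.9  3.2  1.7] rows>=0.1
scanner [316.1, 146.0] 0.6 [ 0.4625 -0.3776  0.018 ]
scanner_window [319.4, 124.8] 0.97 [ 0.4991 -0.3729  0.114 ]
scanner_window [416.6, 217.2] 0.56 [ 0.4252 -0.5032  0.114 ]
```

View pics/w39.png

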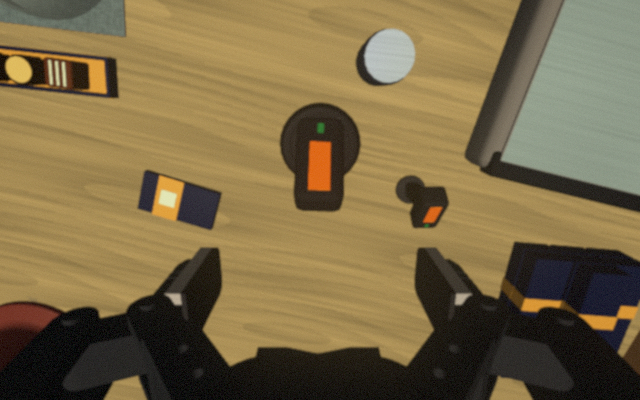

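```bash
python3 - <<'E'
from h import *
np.set_printoptions(precision=4,suppress=True)
o=ctrl.get_obs()
print('charger',onz('wrist',(320,142.5),.02,o))
print('orange top',onz('wrist',(319,142),.150,o),onz('wrist',(319,190.5),.180,o),'led',onz('wrist',(320.5,128),.1406,o))
e=np.array([np.cos(np.radians(13.5)),np.sin(np.radians(13.5))])
print('axis from window', np.array([.4991,-.3729])-.035*e)
im=cv2.imread('pics/w39.png'); big=cv2.resize(im[95:225,260:380],None,fx=4.6,fy=4.6,interpolation=cv2.INTER_CUBIC); cv2.imwrite('pics/w39b.png',big)
E
```

```text
charger [ 0.4689 -0.3823  0.02  ]
orange top [ 0.4868 -0.376   0.15  ] [ 0.4488 -0.385   0.18  ] led [ 0.499  -0.3746  0.1406]
axis from window [ 0.4651 -0.3811]
```

View pics/w39b.png

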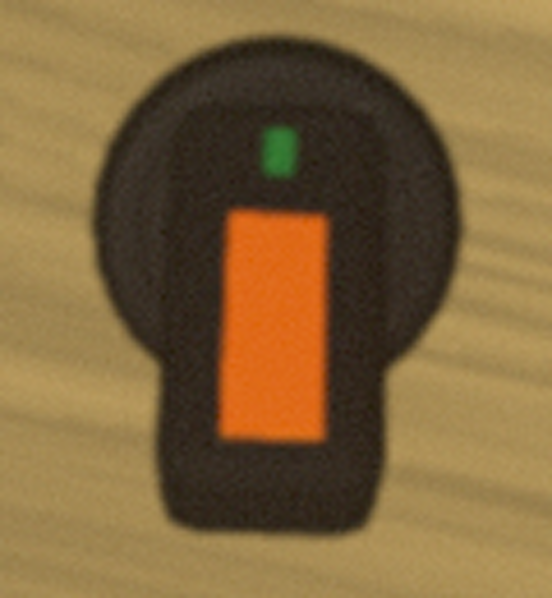

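```bash
python3 - <<'E'
from h import *
np.set_printoptions(precision=4,suppress=True)
print(onz('top',(385+203/8,190+217/8),.02))
a=np.linspace(0,2*np.pi,80)
tp=ctrl.get_image('top');sc=ctrl.get_image('scene');im,o=shot('wrist')
def draw(n,img,box,s,name):
    big=cv2.resize(img[box[1]:box[3],box[0]:box[2]],None,fx=s,fy=s,interpolation=cv2.INTER_CUBIC)
    c=np.array([.463,-.3825])
    for r,z,col in((.055,0,(255,0,0)),(.048,.026,(0,255,0)),(.031,.03,(0,0,255))):
        P=np.c_[c[0]+r*np.cos(a),c[1]+r*np.sin(a),z+0*a]
        for p in proj(n,P,o): cv2.circle(big,(int((p[0]-box[0]+.5)*s),int((p[1]-box[1]+.5)*s)),1,col,-1)
    return big
A=draw('top',tp,(385,190,445,250),6,'');B=draw('scene',sc,(200,240,280,320),5,'');C=draw('wrist',im,(270,95,370,225),3.6,'')
H=max(x.shape[0] for x in(A,B,C)); W=[cv2.copyMakeBorder(x,0,H-x.shape[0],0,0,cv2.BORDER_CONSTANT) for x in(A,B)]
cv2.imwrite('pics/ch.png',np.hstack(W)[:,:,::-1]); cv2.imwrite('pics/ch2.png',C[:,:,::-1])
E
```

```text
[ 0.4618 -0.3825  0.02  ]
```

View pics/ch.png

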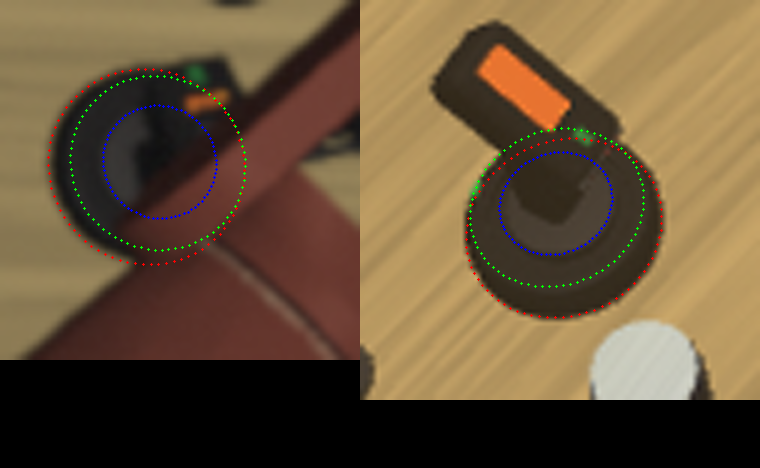

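View pics/ch2.png

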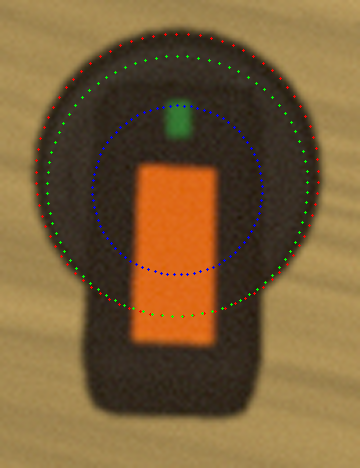

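```bash
python3 - <<'E'
from h import *
go((.464,-.3815,.215),np.radians(-76.6))
E
python3 -m handwheel '[[0.085,[0.02,0.0025,-0.005],[0,0.1,0]],[0.085,[0.025,0,0],[0,0,0]],[0.085,[0.025,0,0],[0,0,0]],[0.085,[0.012,0,0],[0,0,0]],[0.085,[0,0,0],[0,0,0]],[0.085,[0,0,0],[0,0,0]],[0.085,[0,0,0],[0,0,0]],[0.085,[0,0,0],[0,0,0]]]'
python3 - <<'E'
from h import *
st();go((.464,-.3815,.121),np.radians(-76.6))
im,o=shot('wrist'); save(im,'w40.png')
print(proj('wrist',[[.464,-.3815,.153]],o))
E
```

```text
shift now-axes [83.1  1.4 -5.9] turn [ 0.16  0.11 -0.08] shift in final axes [83.1  1.5 -5.7] rows>=2.0
t: 44.27
tool_pos: [0.4642, -0.3839, 0.2183]
tool_rot: [2.096, 0.244, -2.092]
contact_force: [-0.7, -0.6, -0.5]
opening: 0.0852
t44.27 pos [ 0.4642 -0.3839  0.2183] x [ 0.002 -0.004 -1.   ] y [ 0.234 -0.972  0.004] F [-0.7 -0.6 -0.5] op 0.0852 q6 0.52
shift now-axes [97.3 -2.8 -0.3] turn [ 0.13 -0.08 -0.24] shift in final axes [97.3 -2.4 -0.4] rows>=2.4
[[313.35059529 197.30666465]]
```

View pics/w40.png

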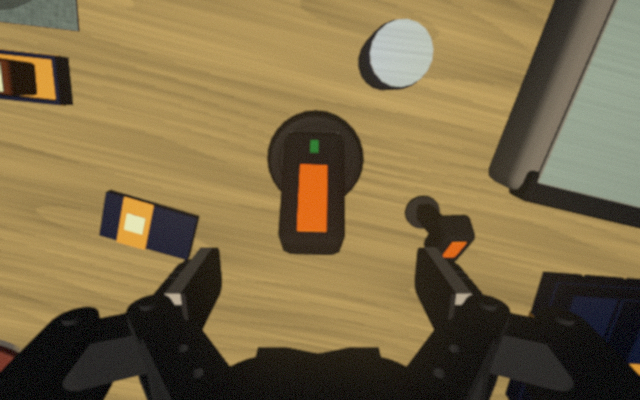

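```bash
python3 -m handwheel '[[0.085,[0.02,-0.0024,0],[0,0,-0.2]],[0.085,[0.025,0,0],[0,0,0]],[0.085,[0.02,0,0],[0,0,0]],[0.085,[0.01,0,0],[0,0,0]],[0.085,[0,0,0],[0,0,0]],[0.085,[0,0,0],[0,0,0]],[0.085,[0,0,0],[0,0,0]]]'
python3 - <<'E'
from h import *
st();go((.464,-.3815,.121),np.radians(-76.6))
im,o=shot('wrist'); save(im,'w41.png')
im,o=shot('scene'); save(im,'s41.png',(190,220,290,320),6)
E
```

```text
t: 44.9
tool_pos: [0.4636, -0.3816, 0.143]
tool_rot: [2.097, 0.248, -2.095]
contact_force: [0.1, -0.7, 0.3]
opening: 0.0851
t44.90 pos [ 0.4636 -0.3816  0.143 ] x [ 0.001 -0.    -1.   ] y [ 0.234 -0.972  0.   ] F [ 0.1 -0.7  0.3] op 0.0851 q6 0.52
shift now-axes [22.  -0.  -0.4] turn [ 0.13 -0.06 -0.02] shift in final axes [22.  -0.  -0.4] rows>=0.5
```

View pics/w41.png

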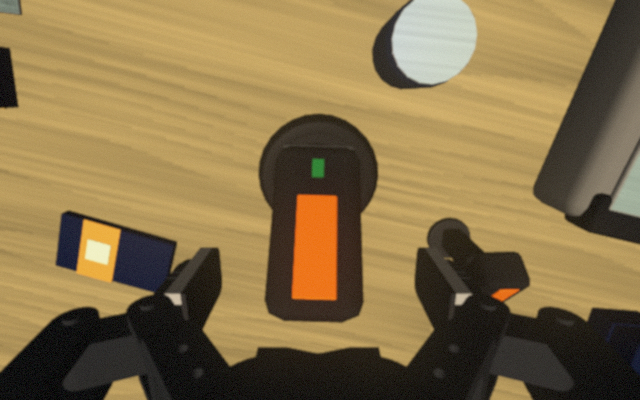

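View pics/s41.png

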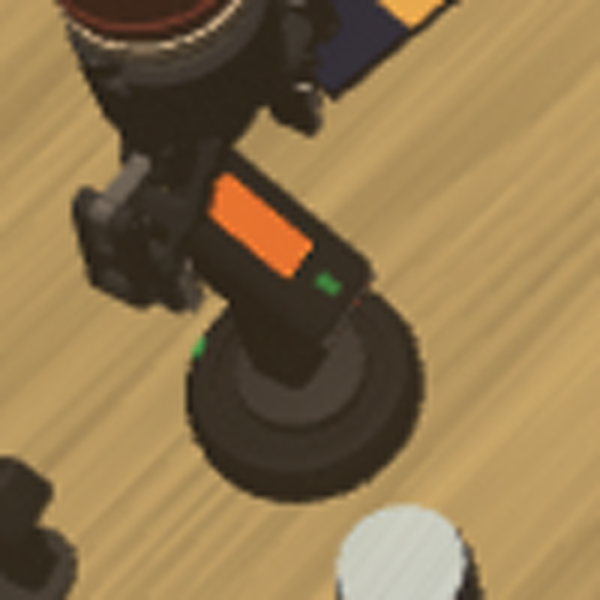

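```bash
python3 -m handwheel '[[0.085,[0.011,0,0],[0,0,0]],[0.085,[0.008,0,0],[0,0,0]],[0.085,[0.003,0,0],[0,0,0]],[0.085,[0,0,0],[0,0,0]],[0.085,[0,0,0],[0,0,0]],[0.085,[0,0,0],[0,0,0]]]'
python3 - <<'E'
from h import *
st()
im,o=shot('wrist'); save(im,'w42.png')
im,o=shot('scene'); save(im,'s42.png',(190,220,290,320),6)
E
```

```text
t: 45.5
tool_pos: [0.4628, -0.3806, 0.1188]
tool_rot: [2.096, 0.251, -2.098]
contact_force: [0.3, 1.0, 0.3]
opening: 0.0848
t45.50 pos [ 0.4628 -0.3806  0.1188] x [-0.001  0.002 -1.   ] y [ 0.234 -0.972 -0.003] F [0.3 1.  0.3] op 0.0848 q6 0.52
```

View pics/w42.png

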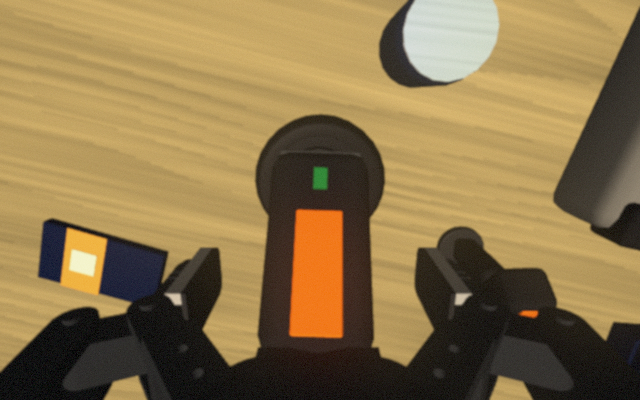

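View pics/s42.png

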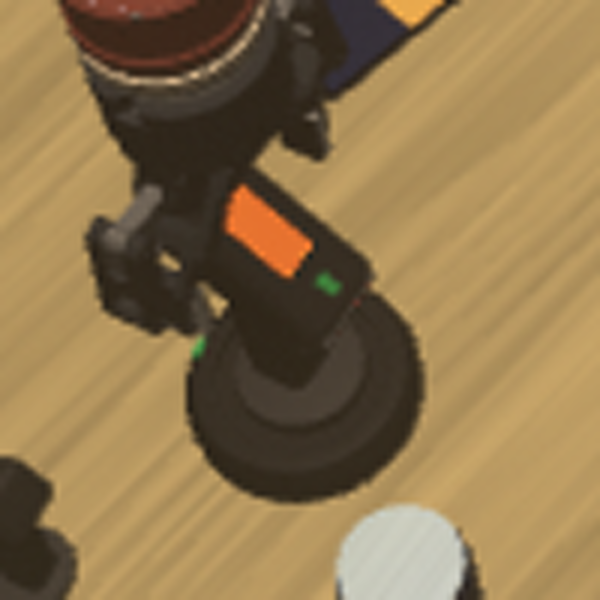

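```bash
python3 -m handwheel '[[0.06,[0,0,0],[0,0,0]],[0.04,[0,0,0],[0,0,0]],[0.035,[0,0,0],[0,0,0]],[0.035,[0,0,0],[0,0,0]],[0.035,[0,0,0],[0,0,0]],[0.035,[0,0,0],[0,0,0]]]' 60
python3 - <<'E'
from h import *
st()
im,o=shot('wrist'); save(im,'w43.png')
im,o=shot('scene'); save(im,'s43.png',(190,220,290,320),6)
E
```

```text
t: 46.1
tool_pos: [0.463, -0.3809, 0.1194]
tool_rot: [2.097, 0.25, -2.097]
contact_force: [0.1, 0.5, 2.4]
opening: 0.0449
t46.10 pos [ 0.463  -0.3809  0.1194] x [-0.     0.002 -1.   ] y [ 0.234 -0.972 -0.002] F [0.1 0.5 2.4] op 0.0449 q6 0.52
```

View pics/w43.png

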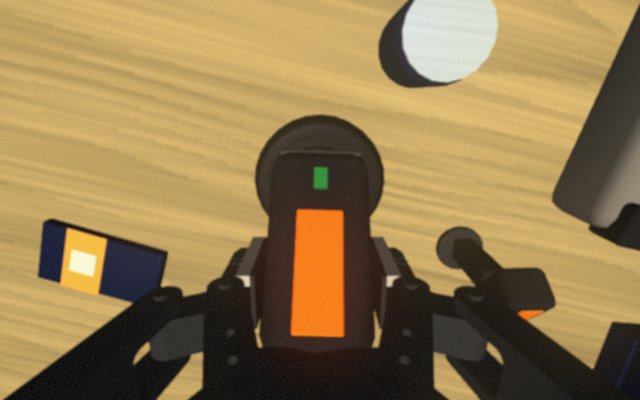

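View pics/s43.png

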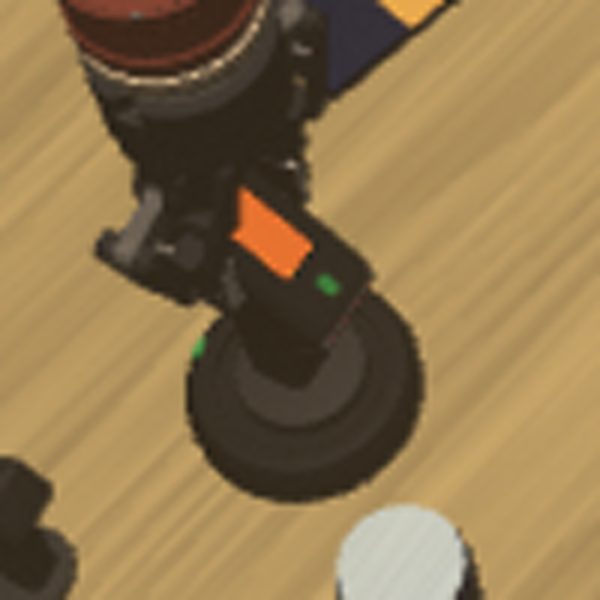

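```bash
cat >> h.py <<'E'
def scanpose(L=(.673,-.265,.0745),psi=19.,dist=.10,off=(.0007,0,-.1014)):
    """tool pose that puts the scanner's window dist in front of L. off: TCP in scanner frame is -off... (x fwd, y, z) of scanner origin rel. to TCP in scanner axes"""
    p=np.radians(psi);t=np.radians(10)
    x=np.array([np.cos(t)*np.cos(p),np.cos(t)*np.sin(p),-np.sin(t)]);y=np.array([-np.sin(p),np.cos(p),0]);z=np.cross(x,y)
    S=np.array([x,y,z]).T
    n=np.array([-np.sin(np.radians(40))*np.cos(p),-np.sin(np.radians(40))*np.sin(p),np.cos(np.radians(40))])
    W=np.array(L)+dist*n; O=W-S@np.array([.035,0,.096]); tcp=O-S@np.array(off)
    Rt=np.array([-z,-y,-x]).T
    return tcp,Rt,O,W
E
python3 - <<'E'
from h import *
tcp,Rt,O,W=scanpose(); print(tcp,O,W,np.linalg.det(Rt)); go(tcp,Rt=Rt)
E
python3 -m handwheel '[[0.035,[-0.003,0,0],[0,0,0]],[0.035,[-0.006,0,0],[0,0,0]],[0.035,[-0.01,0,0],[0,0,0]],[0.035,[-0.015,0,0],[0,0,0]],[0.035,[-0.02,0,0],[0,0,0]],[0.035,[-0.02,0,0],[0,0,0]],[0.035,[-0.01,0,0],[0,0,0]],[0.035,[0,0,0],[0,0,0]],[0.035,[0,0,0],[0,0,0]],[0.035,[0,0,0],[0,0,0]]]'
python3 - <<'E'
from h import *
st()
im,o=shot('wrist'); save(im,'w44.png')
im,o=shot('scene'); save(im,'s44.png',(190,200,290,320),5)
tcp,Rt,O,W=scanpose(); go(tcp,Rt=Rt); go(tcp+np.array([0,0,.04]),Rt=Rt)
E
```

```text
[ 0.57986765 -0.29706804  0.16262165] [ 0.56387084 -0.30257618  0.06264059] [ 0.61222324 -0.28592712  0.15110444] 1.0000000000000002
shift now-axes [ -43.1  -54.2 -133.2] turn [ -5.45 -10.01   0.57] shift in final axes [ -66.4  -41.2 -128.2] rows>=3.7
t: 47.03
tool_pos: [0.4622, -0.3802, 0.2013]
tool_rot: [2.096, 0.254, -2.1]
contact_force: [0.1, -0.1, -3.3]
opening: 0.0455
t47.03 pos [ 0.4622 -0.3802  0.2013] x [-0.003  0.004 -1.   ] y [ 0.234 -0.972 -0.005] F [ 0.1 -0.1 -3.3] op 0.0455 q6 0.52
shift now-axes [  38.2  -52.9 -134. ] turn [-5.43 -9.89  0.79] shift in final axes [  13.5  -40.1 -142.9] rows>=3.6
shift now-axes [  -1.8  -53.1 -133.9] turn [-5.43 -9.89  0.79] shift in final axes [ -25.8  -40.1 -136. ] rows>=3.5
```

View pics/w44.png

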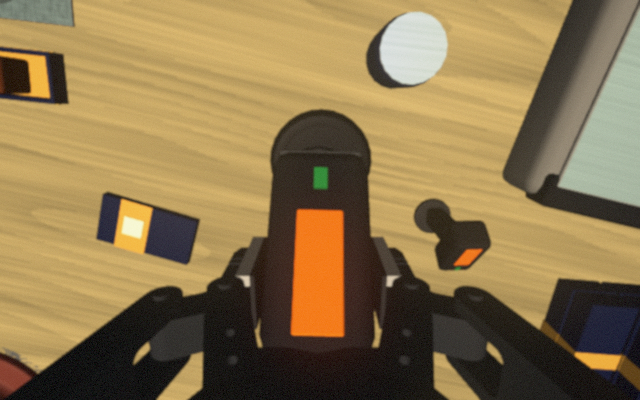

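View pics/s44.png

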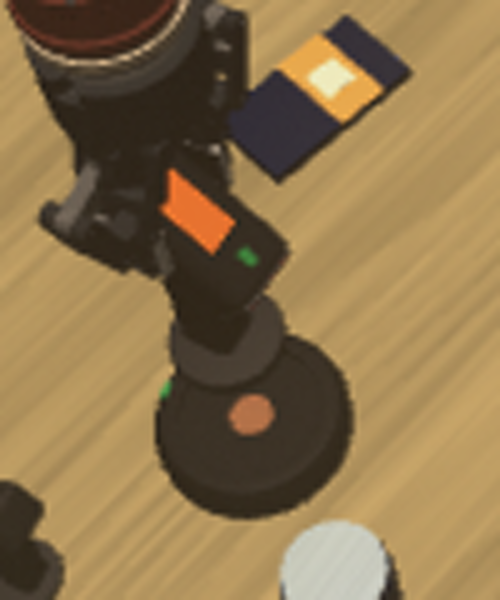

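```bash
python3 - <<'E'
from h import *
print('charger by dot',onz('scene',(240.2-.5,282.8-.5),.018))
E
python3 -m handwheel '[[0.035,[0,-0.003,-0.007],[0,0,0]],[0.035,[0,-0.006,-0.014],[0,0,0]],[0.035,[0,-0.008,-0.021],[0,0,0]],[0.035,[0,-0.01,-0.024],[0,0,0]],[0.035,[0,-0.01,-0.024],[0,0,0]],[0.035,[0,-0.008,-0.021],[0,0,0]],[0.035,[0,-0.005,-0.014],[0,0,0]],[0.035,[0,-0.003,-0.007],[0,0,0]],[0.035,[0,0,0],[0,0,0]]]'
python3 -m handwheel '[[0.035,[0,0,0],[-1.36,-2.47,0.2]],[0.035,[0,0,0],[-1.36,-2.47,0.2]],[0.035,[0,0,0],[-1.36,-2.47,0.2]],[0.035,[0,0,0],[-1.36,-2.47,0.2]],[0.035,[0,0,0],[0,0,0]],[0.035,[0,0,0],[0,0,0]],[0.035,[0,0,0],[0,0,0]],[0.035,[0,0,0],[0,0,0]]]'
python3 - <<'E'
from h import *
st()
tcp,Rt,O,W=scanpose(); go(tcp,Rt=Rt)
im,o=shot('wrist'); save(im,'w45.png')
im,o=shot('scene'); save(im,'s45.png',(240,210,360,320),5)
E
```

```text
charger by dot [ 0.46441171 -0.3826332   0.018     ]
t: 47.88
tool_pos: [0.5795, -0.2973, 0.2022]
tool_rot: [2.095, 0.254, -2.098]
contact_force: [-0.4, -0.2, -2.5]
opening: 0.045
t: 48.55
tool_pos: [0.5781, -0.2989, 0.2031]
tool_rot: [1.848, 0.304, -2.197]
contact_force: [-0.0, -0.4, -2.7]
opening: 0.0445
t48.55 pos [ 0.5781 -0.2989  0.2031] x [-0.161 -0.059 -0.985] y [ 0.324 -0.946  0.003] F [-0.  -0.4 -2.7] op 0.0445 q6 0.72
shift now-axes [39.5 -1.3 -9.1] turn [-0.1  -0.11 -0.18] shift in final axes [39.4 -1.2 -9.2] rows>=1.0
```

View pics/w45.png

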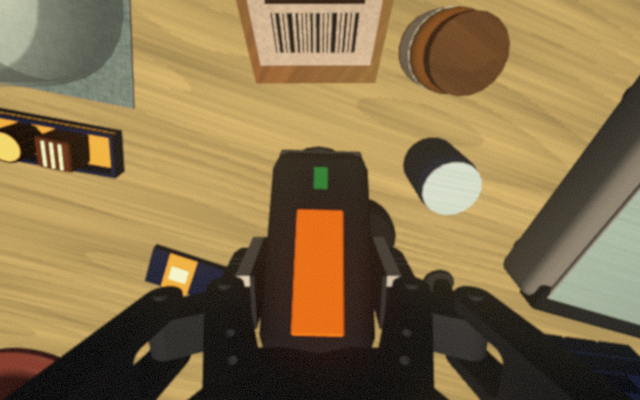

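View pics/s45.png

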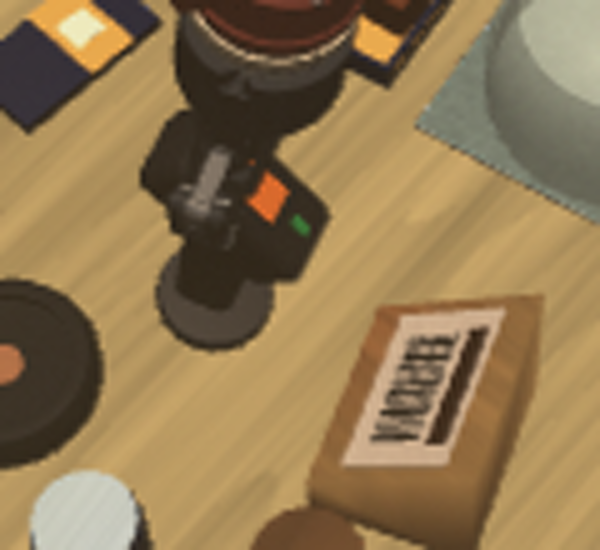

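```bash
python3 -m handwheel '[[0.035,[0.005,0,-0.001],[-0.1,-0.1,-0.2]],[0.035,[0.01,-0.0005,-0.003],[0,0,0]],[0.035,[0.012,-0.0005,-0.003],[0,0,0]],[0.035,[0.008,0,-0.002],[0,0,0]],[0.035,[0.004,0,0],[0,0,0]],[0.035,[0,0,0],[0,0,0]],[0.035,[0,0,0],[0,0,0]],[0.035,[0,0,0],[0,0,0]]]'
python3 - <<'E'
from h import *
np.set_printoptions(precision=4,suppress=True)
st()
tcp,Rt,O,W=scanpose(); go(tcp,Rt=Rt)
im,o=shot('wrist'); save(im,'w46.png')
im,o=shot('scene'); save(im,'s46.png',(240,210,360,320),5)
for d in ctrl.tip_of('scanner_window','scene'): print(d, 'expected',proj('scene',W))
for d in ctrl.tip_of('scanner','scene'): print(d, 'expected',proj('scene',O))
im=ctrl.get_image('top'); save(im,'t46.png',(340,120,440,220),5)
for d in ctrl.tip_of('scanner_window','top'): print(d, 'expected',proj('top',W))
E
```

```text
t: 49.32
tool_pos: [0.5807, -0.2969, 0.1634]
tool_rot: [1.845, 0.31, -2.199]
contact_force: [0.4, 0.4, -2.1]
opening: 0.0452
t49.32 pos [ 0.5807 -0.2969  0.1634] x [-0.164 -0.057 -0.985] y [ 0.327 -0.945  0.   ] F [ 0.4  0.4 -2.1] op 0.0452 q6 0.73
shift now-axes [ 0.9 -0.1  0.6] turn [ 0.07 -0.01 -0.02] shift in final axes [ 0.9 -0.1  0.6] rows>=0.0
{'centre': [265.3, 300.4], 'score': 0.93} expected [[300.2716 266.0088]]
{'centre': [303.6, 183.2], 'score': 0.84} expected [[300.2716 266.0088]]
{'centre': [317.6, 194.4], 'score': 0.63} expected [[284.2341 275.3153]]
{'centre': [232.1, 459.7], 'score': 0.78} expected [[388.6013 163.3057]]
```

View pics/w46.png

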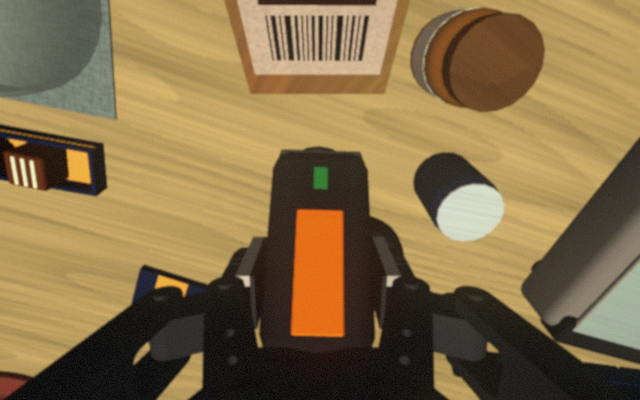

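View pics/s46.png

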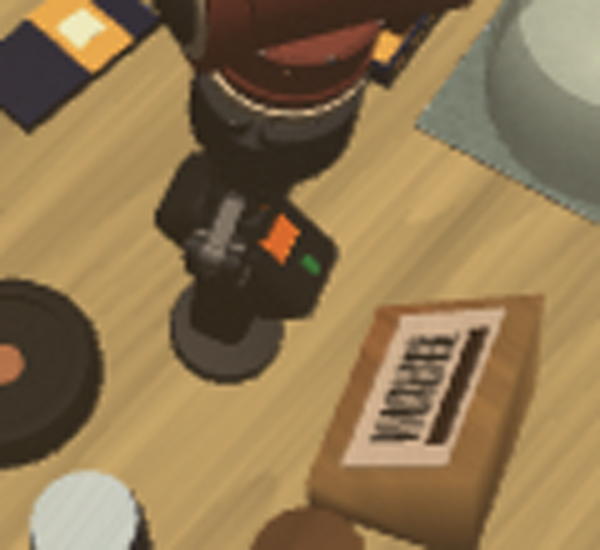

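View pics/t46.png

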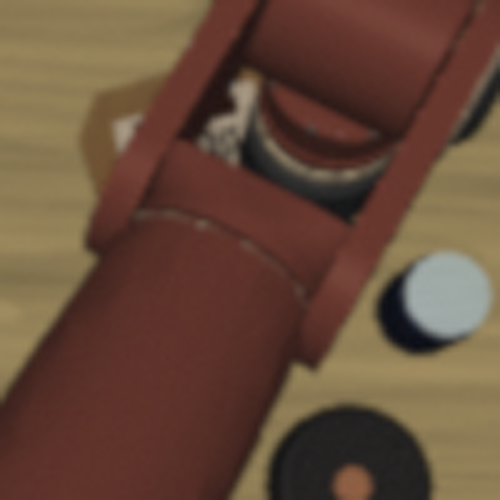

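```bash

python3 -m handwheel '[[0.035,[0,0,0],[0,0,0]],[0.035,[0,0,0],[0,0,0]],[0.035,[0,0,0],[0,0,0]],[0.035,[0,0,0],[0,0,0]],[0.035,[0,0,0],[0,0,0]],[0.035,[0,0,0],[0,0,0]],[0.035,[0,0,0],[0,0,0]],[0.035,[0,0,0],[0,0,0]],[0.035,[0,0,0],[0,0,0]],[0.035,[0,0,0],[0,0,0]]]'
python3 -m handwheel '[[0.035,[0,0,0],[0,0,0]],[0.035,[0,0,0],[0,0,0]],[0.035,[0,0,0],[0,0,0]],[0.035,[0,0,0],[0,0,0]],[0.035,[0,0,0],[0,0,0]],[0.035,[0,0,0],[0,0,0]],[0.035,[0,0,0],[0,0,0]],[0.035,[0,0,0],[0,0,0]],[0.035,[0,0,0],[0,0,0]],[0.035,[0,0,0],[0,0,0]]]'
python3 -m handwheel '[[0.035,[0,0,0],[0,0,0]],[0.035,[0,0,0],[0,0,0]],[0.035,[0,0,0],[0,0,0]],[0.035,[0,0,0],[0,0,0]],[0.035,[0,0,0],[0,0,0]],[0.035,[0,0,0],[0,0,0]],[0.035,[0,0,0],[0,0,0]],[0.035,[0,0,0],[0,0,0]],[0.035,[0,0,0],[0,0,0]],[0.035,[0,0,0],[0,0,0]]]'
python3 - <<'E'
from h import *
st()
tcp,Rt,O,W=scanpose(); go(tcp,Rt=Rt)
im,o=shot('wrist'); save(im,'w47.png')
for d in ctrl.tip_of('scanner_window','scene'): print(d)
go((.580,-.297,.2025),np.radians(-76.6))
E
```

```text
t: 50.45
tool_pos: [0.5804, -0.2968, 0.1629]
tool_rot: [1.845, 0.311, -2.199]
contact_force: [-0.5, 0.1, -1.6]
opening: 0.0451
t: 51.28
tool_pos: [0.5803, -0.2968, 0.1629]
tool_rot: [1.845, 0.311, -2.199]
contact_force: [0.1, 0.2, -2.4]
opening: 0.0451
t: 52.12
tool_pos: [0.5804, -0.2968, 0.163]
tool_rot: [1.845, 0.311, -2.199]
contact_force: [0.0, 0.9, -2.7]
opening: 0.0452
t52.12 pos [ 0.5804 -0.2968  0.163 ] x [-0.165 -0.056 -0.985] y [ 0.327 -0.945 -0.001] F [ 0.   0.9 -2.7] op 0.0452 q6 0.73
shift now-axes [0.4 0.1 0.5] turn [0.08 0.02 0.02] shift in final axes [0.4 0.1 0.5] rows>=0.0
{'centre': [265.3, 300.4], 'score': 0.93}
{'centre': [303.6, 183.2], 'score': 0.84}
shift now-axes [-38.9   0.1   7.3] turn [ 5.66 10.01 -0.46] shift in final axes [-39.6   0.1   0.4] rows>=1.6
```

```bash

python3 -m handwheel '[[0.035,[-0.005,0,0.001],[0,0,0]],[0.035,[-0.01,0,0.002],[0,0,0]],[0.035,[-0.012,0,0.002],[0,0,0]],[0.035,[-0.012,0,0.002],[0,0,0]],[0.035,[0,0,0],[1.4,2.5,-0.1]],[0.035,[0,0,0],[1.4,2.5,-0.1]],[0.035,[0,0,0],[1.4,2.5,-0.1]],[0.035,[0,0,0],[1.4,2.5,-0.1]],[0.035,[0,0,0],[0,0,0]],[0.035,[0,0,0],[0,0,0]]]'
python3 -m handwheel '[[0.035,[0,0.003,0.007],[0,0,0]],[0.035,[0,0.006,0.014],[0,0,0]],[0.035,[0,0.008,0.021],[0,0,0]],[0.035,[0,0.01,0.024],[0,0,0]],[0.035,[0,0.01,0.024],[0,0,0]],[0.035,[0,0.008,0.021],[0,0,0]],[0.035,[0,0.005,0.014],[0,0,0]],[0.035,[0,0.003,0.007],[0,0,0]],[0.035,[0,0,0],[0,0,0]],[0.035,[0,0,0],[0,0,0]]]'
python3 -m handwheel '[[0.035,[0,0,0],[0,0,0]],[0.035,[0,0,0],[0,0,0]]]'
python3 - <<'E'
from h import *
st()
A=R.from_rotvec([2.097,.25,-2.097]).as_matrix()
go((.463,-.3809,.1204),Rt=A)
im,o=shot('scene'); save(im,'s48.png',(190,200,290,320),5)
E
```

```text
t: 53.05
tool_pos: [0.5802, -0.2974, 0.2044]
tool_rot: [2.096, 0.245, -2.095]
contact_force: [0.9, 0.2, -2.8]
opening: 0.045
t: 53.88
tool_pos: [0.4644, -0.3791, 0.2028]
tool_rot: [2.097, 0.246, -2.096]
contact_force: [-0.3, -0.3, -2.7]
opening: 0.0453
t: 54.05
tool_pos: [0.465, -0.3785, 0.2026]
tool_rot: [2.096, 0.248, -2.095]
contact_force: [-0.4, -1.0, -2.6]
opening: 0.0451
t54.05 pos [ 0.465  -0.3785  0.2026] x [ 0.    -0.001 -1.   ] y [ 0.234 -0.972  0.001] F [-0.4 -1.  -2.6] op 0.0451 q6 0.53
shift now-axes [82.2  1.8  2.5] turn [ 0.04  0.01 -0.13] shift in final axes [82.2  2.   2.6] rows>=2.0
```

View pics/s48.png

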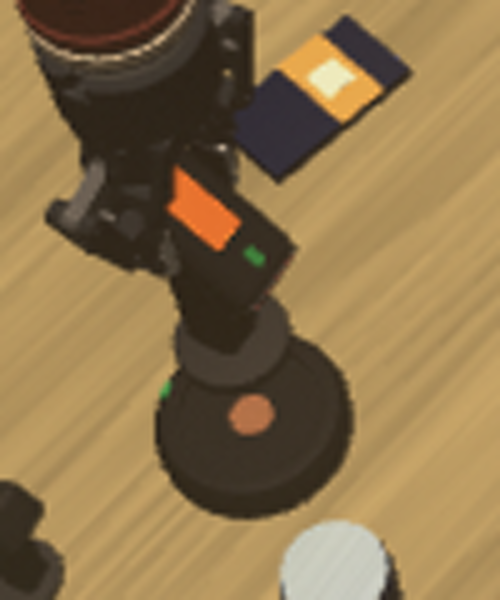

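```bash

python3 -m handwheel '[[0.035,[0.008,0.002,0.0025],[0,0,0]],[0.035,[0.014,0,0],[0,0,0]],[0.035,[0.014,0,0],[0,0,0]],[0.035,[0.014,0,0],[0,0,0]],[0.035,[0.01,0,0],[0,0,0]],[0.035,[0.004,0,0],[0,0,0]],[0.035,[0,0,0],[0,0,0]],[0.035,[0,0,0],[0,0,0]],[0.035,[0,0,0],[0,0,0]],[0.035,[0,0,0],[0,0,0]]]'
python3 - <<'E'
from h import *
st()
A=R.from_rotvec([2.097,.25,-2.097]).as_matrix()
go((.463,-.3809,.1204),Rt=A)
im,o=shot('scene'); save(im,'s49.png',(190,200,290,320),5)
E
```

```text
t: 54.93
tool_pos: [0.4628, -0.3823, 0.1399]
tool_rot: [2.097, 0.244, -2.094]
contact_force: [-0.6, -0.3, -2.9]
opening: 0.0452
t54.93 pos [ 0.4628 -0.3823  0.1399] x [ 0.002 -0.003 -1.   ] y [ 0.233 -0.973  0.003] F [-0.6 -0.3 -2.9] op 0.0452 q6 0.52
shift now-axes [19.5 -1.4 -0.5] turn [-0.05 -0.04 -0.25] shift in final axes [19.5 -1.3 -0.5] rows>=0.5
```

View pics/s49.png

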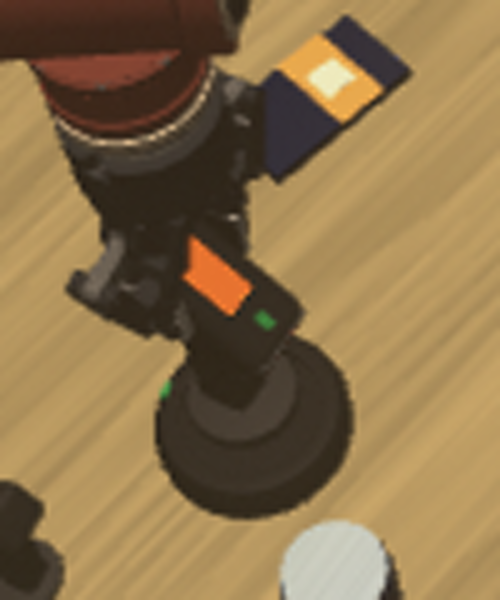

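```bash

python3 -m handwheel '[[0.035,[0.005,-0.0013,-0.0005],[0,0,-0.2]],[0.035,[0.006,0,0],[0,0,0]],[0.035,[0.004,0,0],[0,0,0]],[0.035,[0.002,0,0],[0,0,0]],[0.035,[0,0,0],[0,0,0]],[0.035,[0,0,0],[0,0,0]],[0.035,[0,0,0],[0,0,0]]]'
python3 -m handwheel '[[0.035,[0.0012,0,0],[0,0,0]],[0.035,[0,0,0],[0,0,0]]]'
python3 -m handwheel '[[0.035,[0.001,0,0],[0,0,0]],[0.035,[0,0,0],[0,0,0]]]'
```

```text
t: 55.57
tool_pos: [0.4626, -0.3804, 0.1218]
tool_rot: [2.097, 0.25, -2.098]
contact_force: [0.4, -0.2, -3.2]
opening: 0.0452
t: 55.73
tool_pos: [0.4625, -0.3804, 0.1205]
tool_rot: [2.097, 0.25, -2.098]
contact_force: [0.2, 0.4, -2.6]
opening: 0.045
t: 55.9
tool_pos: [0.4625, -0.3804, 0.1195]
tool_rot: [2.098, 0.25, -2.098]
contact_force: [-0.5, 0.1, -2.7]
opening: 0.0452
```

```bash

python3 -m handwheel '[[0.035,[0.001,0,0],[0,0,0]],[0.035,[0,0,0],[0,0,0]]]'
python3 -m handwheel '[[0.035,[0.0007,0,0],[0,0,0]],[0.035,[0,0,0],[0,0,0]]]'
```

```text
t: 56.07
tool_pos: [0.4627, -0.3804, 0.1195]
tool_rot: [2.098, 0.25, -2.098]
contact_force: [-1.0, 1.7, 3.1]
opening: 0.0455
t: 56.23
tool_pos: [0.4628, -0.3804, 0.1195]
tool_rot: [2.098, 0.25, -2.098]
contact_force: [-2.6, 3.0, 6.1]
opening: 0.0454
```

```bash

python3 -m handwheel '[[0.035,[-0.0008,0,0],[0,0,0]],[0.05,[0,0,0],[0,0,0]],[0.06,[0,0,0],[0,0,0]],[0.085,[0,0,0],[0,0,0]],[0.085,[0,0,0],[0,0,0]],[0.085,[0,0,0],[0,0,0]],[0.085,[-0.01,0,0],[0,0,0]],[0.085,[-0.02,0,0],[0,0,0]],[0.085,[-0.035,0,0],[0,0,0]],[0.085,[-0.035,0,0],[0,0,0]]]' 40
python3 -m handwheel '[[0.085,[-0.03,0,0],[0,0,0]],[0.085,[-0.02,0,0],[0,0,0]],[0.085,[0,0,0],[0,0,0]],[0.085,[0,0,0],[0,0,0]]]'
python3 - <<'E'
from h import *
st()
im,o=shot('wrist'); save(im,'w50.png')
im,o=shot('scene'); save(im,'s50.png',(170,180,290,320),4)
go((.621,-.005,.22),0)
E
```

```text
t: 57.07
tool_pos: [0.4618, -0.3798, 0.2188]
tool_rot: [2.097, 0.253, -2.101]
contact_force: [1.2, -0.7, 0.7]
opening: 0.085
t: 57.4
tool_pos: [0.4632, -0.3813, 0.271]
tool_rot: [2.099, 0.247, -2.094]
contact_force: [0.1, 1.1, -0.6]
opening: 0.085
t57.40 pos [ 0.4632 -0.3813  0.271 ] x [ 0.002 -0.001 -1.   ] y [ 0.233 -0.972  0.001] F [ 0.1  1.1 -0.6] op 0.0850 q6 0.52
shift now-axes [  48.2 -327.6 -242. ] turn [-76.54  -0.11   0.26] shift in final axes [  47.1  158.9 -375.2] rows>=10.9
```

View pics/w50.png

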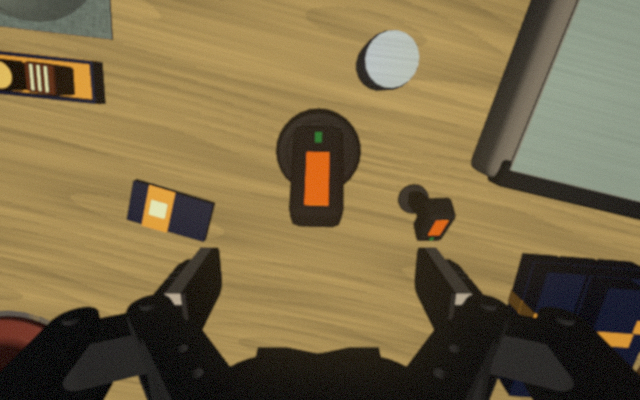

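View pics/s50.png

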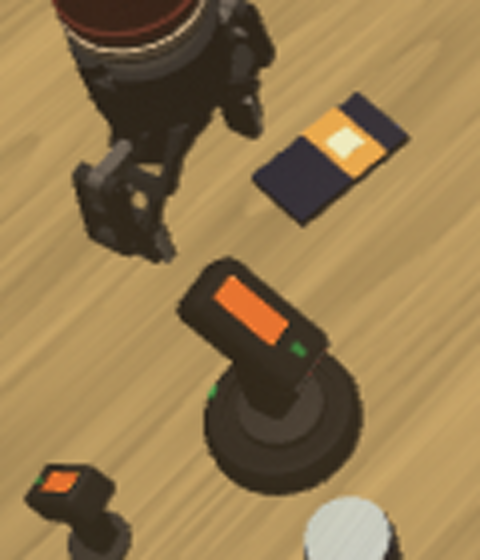

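```bash

python3 -m handwheel '[[0.085,[0,0,0],[-7,0,0]],[0.085,[0,0,0],[-7,0,0]],[0.085,[0,0,0],[-7,0,0]],[0.085,[0,0,0],[-7,0,0]],[0.085,[0,0,0],[-7,0,0]],[0.085,[0,0,0],[-7,0,0]],[0.085,[0,0,0],[-7,0,0]],[0.085,[0,0,0],[-7,0,0]],[0.085,[0,0,0],[-7,0,0]],[0.085,[0,0,0],[-7,0,0]]]'
python3 -m handwheel '[[0.085,[0,0,0],[-6.5,0,0]],[0.085,[0,0.015,-0.035],[0,0,0]],[0.085,[0,0.015,-0.036],[0,0,0]],[0.085,[0,0.015,-0.036],[0,0,0]],[0.085,[0,0.015,-0.036],[0,0,0]],[0.085,[0,0.015,-0.036],[0,0,0]],[0.085,[0,0.015,-0.036],[0,0,0]],[0.085,[0,0.015,-0.036],[0,0,0]],[0.085,[0,0.015,-0.036],[0,0,0]],[0.085,[0,0.015,-0.036],[0,0,0]]]'
python3 -m handwheel '[[0.085,[0,0.015,-0.03],[0,0,0]],[0.085,[0.02,0.009,-0.018],[0,0,0]],[0.085,[0.03,0,0],[0,0,0]],[0.085,[0.02,0,0],[0,0,0]],[0.085,[0,0,0],[0,0,0]],[0.085,[0,0,0],[0,0,0]],[0.085,[0,0,0],[0,0,0]]]'
python3 - <<'E'
from h import *
st()
im,o=shot('wrist'); save(im,'w51.png')
for d in ctrl.tip_of('dome_knob','wrist'): print(d,onz('wrist',d['centre'][::-1],.117,o))
go((.6212,-.0047,.09),0)
print(proj('wrist',[.6212,-.0047,.130],o))
E
```

```text
t: 58.33
tool_pos: [0.4618, -0.3798, 0.2656]
tool_rot: [1.29, 1.163, -1.289]
contact_force: [-0.2, 0.0, -0.3]
opening: 0.0853
t: 59.17
tool_pos: [0.5971, -0.0556, 0.2665]
tool_rot: [1.21, 1.215, -1.212]
contact_force: [0.7, -0.2, -0.8]
opening: 0.0852
t: 59.75
tool_pos: [0.6218, -0.0098, 0.1996]
tool_rot: [1.211, 1.211, -1.209]
contact_force: [0.4, 0.8, -0.1]
opening: 0.0851
t59.75 pos [ 0.6218 -0.0098  0.1996] x [-0.001  0.002 -1.   ] y [ 1.    -0.001 -0.001] F [ 0.4  0.8 -0.1] op 0.0851 q6 -0.14
{'centre': [182.6, 317.6], 'score': 0.94} [ 0.62226813 -0.00397372  0.117     ]
{'centre': [158.6, 318.4], 'score': 0.36} [0.62292695 0.01487559 0.117     ]
shift now-axes [111.4  -1.7  -5.1] turn [-0.07 -0.11 -0.13] shift in final axes [111.3  -1.4  -5.4] rows>=2.7
[[316.14296046 188.02702095]]
```

View pics/w51.png

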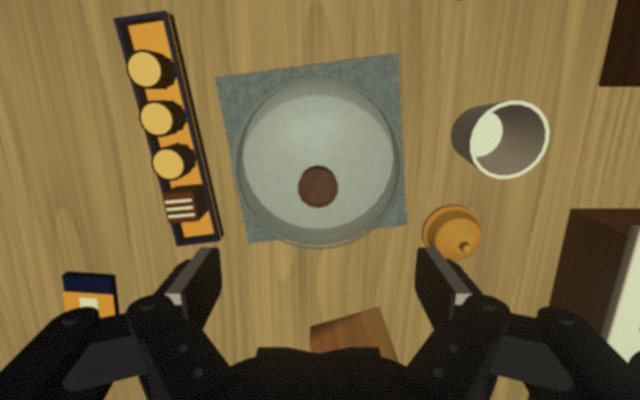

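```bash

python3 -m handwheel '[[0.085,[0.02,-0.0005,-0.005],[0,-0.1,0]],[0.085,[0.03,0,0],[0,0,0]],[0.085,[0.03,0,0],[0,0,0]],[0.085,[0.02,0,0],[0,0,0]],[0.085,[0.01,0,0],[0,0,0]],[0.085,[0,0,0],[0,0,0]],[0.085,[0,0,0],[0,0,0]],[0.085,[0,0,0],[0,0,0]],[0.085,[0,0,0],[0,0,0]]]'
python3 - <<'E'
from h import *
st()
im,o=shot('wrist'); save(im,'w52.png')
go((.6215,-.0045,.088),0)
E
```

```text
t: 60.6
tool_pos: [0.6229, -0.0048, 0.0921]
tool_rot: [1.211, 1.206, -1.207]
contact_force: [-0.5, -0.8, 0.7]
opening: 0.085
t60.60 pos [ 0.6229 -0.0048  0.0921] x [ 0.004  0.    -1.   ] y [ 1.    -0.001  0.004] F [-0.5 -0.8  0.7] op 0.0850 q6 -0.13
shift now-axes [ 3.7 -1.2 -0.2] turn [-0.04 -0.01 -0.18] shift in final axes [ 3.7 -1.2 -0.2] rows>=0.1
```

View pics/w52.png

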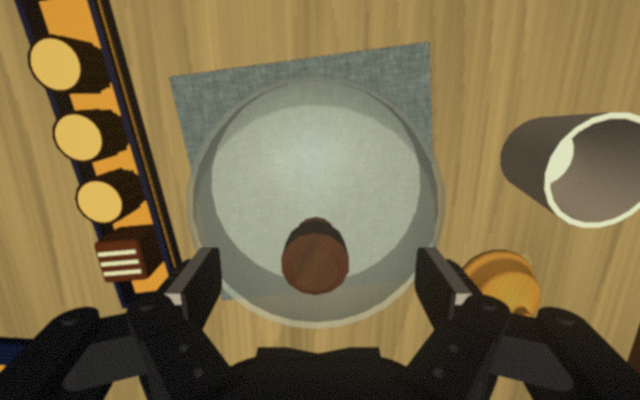

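```bash

python3 -m handwheel '[[0.085,[0.004,-0.001,0],[0,0,-0.1]],[0.085,[0,0,0],[0,0,0]],[0.03,[0,0,0],[0,0,0]],[0.02,[0,0,0],[0,0,0]],[0.02,[0,0,0],[0,0,0]],[0.02,[0,0,0],[0,0,0]],[0.02,[0,0,0],[0,0,0]],[0.02,[0,0,0],[0,0,0]],[0.02,[0,0,0],[0,0,0]]]' 60
python3 -m handwheel '[[0.02,[-0.003,0,0],[0,0,0]],[0.02,[-0.006,0,0],[0,0,0]],[0.02,[-0.01,0,0],[0,0,0]],[0.02,[-0.015,0,0],[0,0,0]],[0.02,[-0.015,0,0],[0,0,0]],[0.02,[-0.015,0,0],[0,0,0]],[0.02,[-0.01,0,0],[0,0,0]],[0.02,[-0.006,0,0],[0,0,0]],[0.02,[0,0,0],[0,0,0]],[0.02,[0,0,0],[0,0,0]]]'
python3 - <<'E'
from h import *
st()
im,o=shot('wrist'); save(im,'w53.png')
im,o=shot('scene'); save(im,'s53.png',(300,130,440,280),4)
im,o=shot('top')
# tray centre refit from unobstructed top picture
hsv=cv2.cvtColor(im,cv2.COLOR_RGB2HSV)
m=((im[...,1]>150)&(hsv[...,1]<60)).astype(np.uint8); n,l,s,c=cv2.connectedComponentsWithStats(m); k=l[222,170]
P=np.argwhere(l==k)[:,::-1]; h=cv2.convexHull(P.astype(np.int32))
Q=np.array([onz('top',p[0],.012)[:2] for p in h],np.float32)*1000; print(s[k],cv2.minAreaRect(Q))
im,o=shot('scene'); hsv=cv2.cvtColor(im,cv2.COLOR_RGB2HSV)
m=((im[...,1]>190)&(im[...,2]>150)).astype(np.uint8); n,l,s,c=cv2.connectedComponentsWithStats(m); k=l[145,400]
if k:
    P=np.argwhere(l==k)[:,::-1]; h=cv2.convexHull(P.astype(np.int32)); Q=np.array([onz('scene',p[0],.012)[:2] for p in h],np.float32)*1000; print(s[k],cv2.minAreaRect(Q))
E
```

```text
t: 61.4
tool_pos: [0.6205, -0.0045, 0.0857]
tool_rot: [1.209, 1.211, -1.211]
contact_force: [0.8, -0.3, 1.7]
opening: 0.028
t: 62.23
tool_pos: [0.6202, -0.0045, 0.1652]
tool_rot: [1.209, 1.211, -1.211]
contact_force: [-0.8, -0.7, -4.7]
opening: 0.0277
t62.23 pos [ 0.6202 -0.0045  0.1652] x [-0.003  0.001 -1.   ] y [ 1.    -0.001 -0.003] F [-0.8 -0.7 -4.7] op 0.0277 q6 -0.13
[ 161  163   69   66 4214] ((518.0196533203125, 339.34893798828125), (219.8631134033203, 221.07579040527344), 89.83753204345703)
[ 388  120   56   59 1919] ((544.2815551757812, 336.6720275878906), (217.5874481201172, 170.60501098632812), 89.78395080566406)
```

View pics/w53.png

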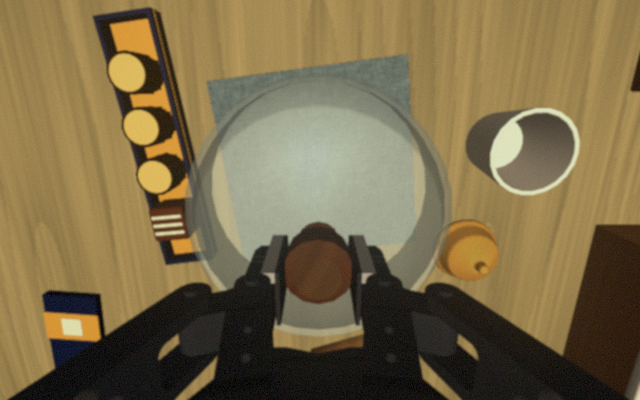

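View pics/s53.png

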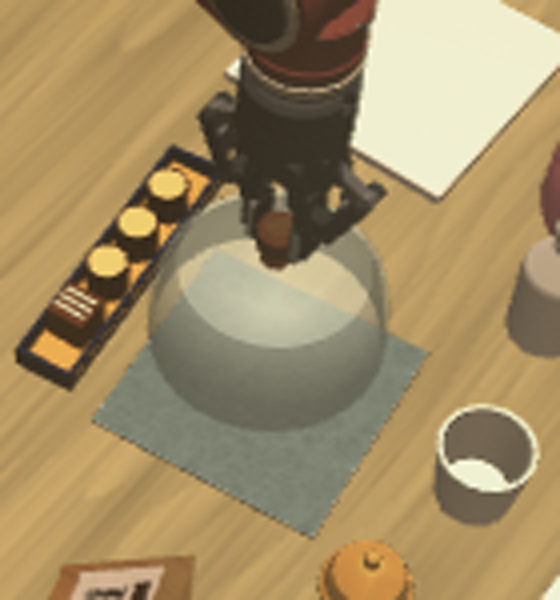

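```bash

python3 -m handwheel '[[0.02,[0,-0.002,-0.007],[0,0,0]],[0.02,[0,-0.004,-0.014],[0,0,0]],[0.02,[0,-0.006,-0.021],[0,0,0]],[0.02,[0,-0.007,-0.025],[0,0,0]],[0.02,[0,-0.008,-0.027],[0,0,0]],[0.02,[0,-0.008,-0.027],[0,0,0]],[0.02,[0,-0.008,-0.027],[0,0,0]],[0.02,[0,-0.008,-0.027],[0,0,0]],[0.02,[0,-0.008,-0.027],[0,0,0]],[0.02,[0,-0.008,-0.027],[0,0,0]]]'
python3 -m handwheel '[[0.02,[0,-0.008,-0.027],[0,0,0]],[0.02,[0,-0.007,-0.025],[0,0,0]],[0.02,[0,-0.006,-0.021],[0,0,0]],[0.02,[0,-0.005,-0.018],[0,0,0]],[0.02,[0,-0.004,-0.012],[0,0,0]],[0.02,[0,-0.002,-0.008],[0,0,0]],[0.02,[0,0,-0.003],[0,0,0]],[0.02,[0,0,0],[0,0,0]],[0.02,[0,0,0],[0,0,0]],[0.02,[0,0,0],[0,0,0]]]'
python3 - <<'E'
from h import *
np.set_printoptions(precision=4,suppress=True)
# tray from w32 (t=35.72)
im=cv2.imread('pics/w8.png')[:,:,::-1]; o=dict(tool_pos=np.array([.5176,.3498,.1888]),tool_rot=np.array([1.205,1.209,-1.215]))
P=np.array([onz('wrist',p,.012,o)[:2] for p in((209,66),(432,66),(415.5,265),(226,265))]); print(P,P.mean(0))
st()
im,o=shot('wrist'); save(im,'w54.png'); im,o=shot('scene'); save(im,'s54.png',(340,50,480,200),4)
go((.520,.339,.165),0)
E
```

```text
t: 63.27
tool_pos: [0.552, 0.227, 0.1655]
tool_rot: [1.209, 1.212, -1.211]
contact_force: [-0.0, -0.9, -2.9]
opening: 0.0279
t: 64.1
tool_pos: [0.5219, 0.3377, 0.1657]
tool_rot: [1.209, 1.21, -1.212]
contact_force: [1.4, -0.3, -3.8]
opening: 0.0278
[[0.4123 0.447 ]
 [0.6284 0.4464]
 [0.6301 0.2311]
 [0.411  0.2312]] [0.5205 0.3389]
t64.10 pos [0.5219 0.3377 0.1657] x [-0.002  0.    -1.   ] y [ 1.    -0.002 -0.002] F [ 1.4 -0.3 -3.8] op 0.0278 q6 0.46
shift now-axes [ 0.8 -1.9 -1.3] turn [-0.1  -0.02  0.14] shift in final axes [ 0.8 -1.9 -1.3] rows>=0.1
```

View pics/w54.png

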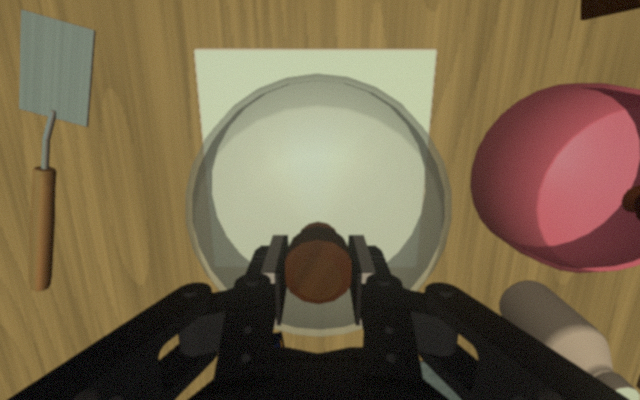

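View pics/s54.png

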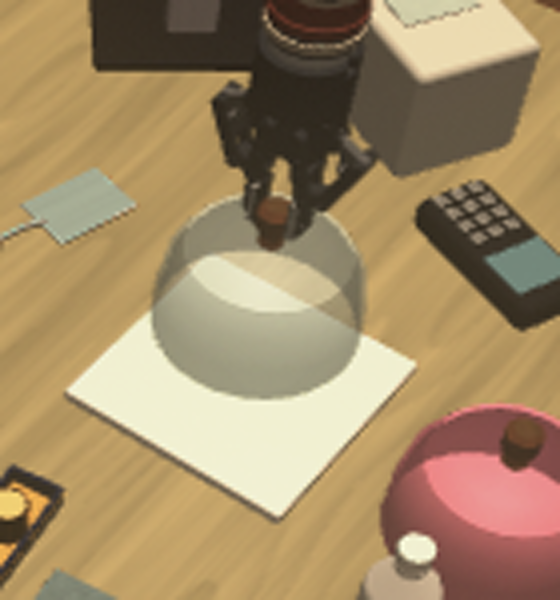

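```bash

python3 -m handwheel '[[0.02,[0.006,-0.0015,-0.0013],[0,0,0.1]],[0.02,[0.012,0,0],[0,0,0]],[0.02,[0.014,0,0],[0,0,0]],[0.02,[0.014,0,0],[0,0,0]],[0.02,[0.011,0,0],[0,0,0]],[0.02,[0.006,0,0],[0,0,0]],[0.02,[0.003,0,0],[0,0,0]],[0.02,[0,0,0],[0,0,0]],[0.02,[0,0,0],[0,0,0]],[0.02,[0,0,0],[0,0,0]]]'
python3 -m handwheel '[[0.02,[0.0015,0,0],[0,0,0]],[0.02,[0.0012,0,0],[0,0,0]],[0.02,[0,0,0],[0,0,0]]]'
python3 -m handwheel '[[0.02,[0.001,0,0],[0,0,0]],[0.02,[0,0,0],[0,0,0]]]'
```

```text
t: 65.03
tool_pos: [0.5207, 0.3403, 0.1009]
tool_rot: [1.211, 1.209, -1.208]
contact_force: [-0.1, 0.5, -3.0]
opening: 0.0281
t: 65.28
tool_pos: [0.52, 0.3399, 0.0972]
tool_rot: [1.21, 1.21, -1.21]
contact_force: [-0.4, -0.0, -2.8]
opening: 0.0277
t: 65.45
tool_pos: [0.5199, 0.3399, 0.096]
tool_rot: [1.21, 1.21, -1.21]
contact_force: [0.6, 0.4, -4.3]
opening: 0.0283
```

```bash

python3 -m handwheel '[[0.02,[0.001,0.0003,0.0006],[0,0,0]],[0.02,[0,0,0],[0,0,0]]]'
python3 -m handwheel '[[0.02,[0.001,0,0],[0,0,0]],[0.02,[0,0,0],[0,0,0]]]'
```

```text
t: 65.62
tool_pos: [0.5202, 0.3391, 0.0949]
tool_rot: [1.209, 1.21, -1.21]
contact_force: [0.3, 0.2, -4.4]
opening: 0.028
t: 65.78
tool_pos: [0.5204, 0.3392, 0.0947]
tool_rot: [1.21, 1.21, -1.21]
contact_force: [-1.7, -1.8, -0.5]
opening: 0.0282
```

```bash

python3 -m handwheel '[[0.02,[0.0005,0,0],[0,0,0]],[0.035,[0,0,0],[0,0,0]],[0.06,[0,0,0],[0,0,0]],[0.085,[0,0,0],[0,0,0]],[0.085,[0,0,0],[0,0,0]],[0.085,[0,0,0],[0,0,0]],[0.085,[-0.01,0,0],[0,0,0]],[0.085,[-0.02,0,0],[0,0,0]],[0.085,[-0.03,0,0],[0,0,0]],[0.085,[-0.035,0,0],[0,0,0]]]' 30
python3 -m handwheel '[[0.085,[-0.035,0,0],[0,0,0]],[0.085,[-0.03,0,0],[0,0,0]],[0.085,[-0.03,0,-0.03],[0,0,0]],[0.085,[0,0,-0.04],[0,0,0]],[0.085,[0,0,-0.04],[0,0,0]],[0.085,[0,0,-0.04],[0,0,0]],[0.085,[0,-0.03,-0.03],[0,0,0]],[0.085,[0,-0.03,-0.02],[0,0,0]],[0.085,[0,0,0],[0,0,0]],[0.085,[0,0,0],[0,0,0]]]'
python3 - <<'E'
from h import *
st()
im,o=shot('wrist'); save(im,'w55.png'); im,o=shot('scene'); save(im,'s55.png'); im,o=shot('top'); save(im,'t55.png'); save(im,'t55b.png',(130,100,350,240),3.6)
E
```

```text
t: 66.62
tool_pos: [0.5191, 0.3386, 0.188]
tool_rot: [1.207, 1.211, -1.213]
contact_force: [1.0, 2.4, -0.8]
opening: 0.085
t: 67.45
tool_pos: [0.4596, 0.5395, 0.284]
tool_rot: [1.208, 1.211, -1.207]
contact_force: [-0.1, -0.1, 0.6]
opening: 0.0852
t67.45 pos [0.4596 0.5395 0.284 ] x [ 0.     0.001 -1.   ] y [1.    0.003 0.   ] F [-0.1 -0.1  0.6] op 0.0852 q6 0.76
```

```bash
python3 - <<'E'
from h import *
np.set_printoptions(precision=4,suppress=True)
a={n:cv2.imread(f'pics/{n}0.png')[:,:,::-1].astype(int) for n in('top','scene')}
b={n:ctrl.get_image(n) for n in('top','scene')}
for n in('top','scene'):
    d=(np.abs(b[n].astype(int)-a[n]).max(2)>45).astype(np.uint8); d=cv2.morphologyEx(d,cv2.MORPH_OPEN,np.ones((2,2),np.uint8))
    k,l,s,c=cv2.connectedComponentsWithStats(d); print(n,'changed blobs',[(s[i].tolist()) for i in range(1,k) if s[i][4]>8])
tk={}
for t in('dome_knob','dome','scanner','scanner_window','cup_a','square_a','gift_box','charger'):
    for n in('top','scene'):
        print(t,n,[(np.round(x['centre'][::-1],1).tolist(),round(x['score'],2)) for x in ctrl.tip_of(t,n) if x['score']>.3])
E
```

```text
top changed blobs [[0, 149, 178, 251, 14450], [196, 184, 7, 8, 32], [208, 185, 7, 7, 24], [209, 201, 6, 10, 38], [194, 202, 9, 9, 43], [307, 205, 11, 13, 109], [271, 214, 6, 7, 19], [298, 215, 5, 4, 12], [283, 216, 7, 4, 15], [0, 255, 5, 7, 26], [0, 299, 86, 101, 4290], [295, 351, 7, 11, 26], [309, 368, 8, 4, 17], [310, 373, 14, 23, 111], [236, 379, 25, 21, 185]]
scene changed blobs [[436, 0, 27, 17, 235], [199, 22, 9, 9, 45], [177, 27, 15, 19, 104], [448, 28, 5, 10, 30], [221, 34, 9, 6, 31], [214, 37, 22, 36, 235], [186, 40, 13, 17, 120], [224, 76, 5, 3, 11], [215, 85, 7, 4, 14], [190, 89, 9, 19, 88], [235, 88, 3, 7, 15], [380, 134, 20, 18, 171], [398, 143, 17, 17, 131], [338, 174, 4, 4, 12], [337, 179, 11, 9, 69], [330, 183, 5, 5, 17], [329, 188, 12, 9, 74], [323, 192, 5, 6, 19], [313, 198, 21, 20, 235]]
dome_knob top [([195.2, 116.9], 0.72), ([182.6, 188.0], 0.66)]
dome_knob scene [([470.0, 159.2], 0.86), ([404.1, 122.2], 0.77)]
dome top [([205.7, 127.3], 0.91), ([197.9, 192.4], 0.82), ([322.3, 125.5], 0.7)]
dome scene [([460.2, 183.6], 0.78)]
scanner top [([410.5, 215.8], 0.88), ([449.4, 230.2], 0.6)]
scanner scene [([193.2, 318.1], 0.91), ([241.8, 280.1], 0.61)]
scanner_window top [([461.6, 233.7], 0.79), ([413.6, 203.9], 0.72), ([297.8, 214.9], 0.46)]
scanner_window scene [([182.3, 300.1], 0.97), ([245.2, 272.0], 0.95)]
cup_a top [([269.3, 215.9], 0.57), ([283.6, 213.7], 0.56), ([293.9, 213.1], 0.55)]
cup_a scene [([324.7, 200.2], 0.62), ([333.5, 192.9], 0.51), ([344.5, 182.8], 0.45)]
square_a top [([311.3, 210.4], 0.56)]
square_a scene [([316.4, 208.1], 0.51)]
gift_box top [([288.8, 215.7], 0.87), ([321.7, 124.6], 0.67)]
gift_box scene [([331.3, 194.4], 0.84)]
charger top [([415.1, 213.0], 0.71)]
charger scene [([242.0, 284.0], 0.92)]
```

```bash
python3 - <<'E'
from h import *
print(tri(('scene',(404.1,122.2)),('top',(182.6,188.0)))); st()
print(ctrl.finish_job())
E
```

```text
(array([0.52204595, 0.34241023, 0.1143492 ]), [np.float64(0.005188229112560909), np.float64(0.005188229112560759)])
t68.50 pos [0.461  0.5382 0.2832] x [-0.001  0.001 -1.   ] y [ 1.    -0.    -0.001] F [-0.5 -0.2  0.2] op 0.0850 q6 0.76
the job is handed in; nothing more can be done
None
```

I finished the whole job in the order asked and handed it in at about 68.5 s, with no verdict reported.

**What I did**
- The clear dome went from the tray to the felt mat.
- There were only four pralines on the tray (three cups and one square). All four now stand upright in one row in the gift box.
- I held the larger scanner about 10 cm in front of the ticket, square to it, for about 2.5 s. It then went back into its dish.
- The dome went back on the tray at about (0.520, 0.339), where I measured the tray's middle as (0.520, 0.339).

**Last checks**
- **Scan:** the network's scanner-window position was within 1 px of the expected one during the hold.
- **Other things on the counter:** comparing start and end pictures showed changes only at the arm, the tray spots and the gift box. The look-alikes and other bystanders showed none.
- **End positions:** the networks place three cups and the square in the box, and the scanner in its dish as at the start.
- **Dome knob:** the network's estimates from the two cameras disagree by about 5 mm each at the end. They put the knob at about (0.522, 0.342), which agrees with where I released it to within about 4 mm.

**What went wrong or was not checked**
- **First praline grasp:** the first try closed above the praline without touching it, because the fingertips sit about 20 mm behind the reported tool point. I opened, went lower and gripped it cleanly.
- **Final look:** the picture limit was reached, so the last state was checked only by numbers, not by eye.

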